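# Load the plate carrier with separators and swap its job tag

## Robot

A 6-joint arm with a two-finger parallel gripper is mounted at the origin on the work surface. World frame = base frame: x ahead of the robot, y to its left, z up, the work surface at z = 0. Lengths are in m, angles in rad, forces in N, time in s.
With the tool pointing down it reaches from about 0.325 to 0.775 m from the base axis. Payload 5.5 kg.
Tool frame: the origin (TCP) lies at the very end of the fingers, on their centre line; the grasp point (between the pads) lies 19 mm behind it (bot.grip_depth is the x of the grasp point in the tool frame, in m); x points along the fingers, z is the direction in which the jaws open and shut, and the axes are right-handed (so a half turn about x gives the same grasp; the last joint's range is limited). The gripper opens to 85 mm and grips with 20 to 120 N. Pads are 22 mm wide; open, the fingers measure 114 mm over their backs; the gripper's body (76 mm by 85 mm) begins 54 mm behind the grasp point. The pads swing forward as they close: fully open they stand 13 mm farther back than shut.
Start: joints at [-1.404, 0.091, 1.231, -0, 1.82, -0.057], TCP at [0.133, -0.585, 0.231] pointing down, gripper open.
Joint ranges: [-2.87, 2.87], [-0.86, 2.18], [0.17, 2.46], [-1.51, 4.65], [0.06, 2.69], [-2.65, 2.65]. Speed limits (rad/s): [2.57, 2.57, 3.01, 3.14, 3.14, 3.14].

## Interface

Orientations are given as a rotation vector (axis times angle).
In Python, from plant import bot, eyes, job gives the robot as it stands.
- The arm moves only by the tool drive_tool, never from a script. Its argument "deltas" is a list of rows, each a list of 2 entries, a list of its own where there are three numbers: the shift along the tool's x, y, z in units of 40 mm (1.0 is 40 mm), then the turn, a rotation vector about the tool's x, y, z in units of 10 degrees (1.0 is 10 degrees). A call has 1 to 5 rows; each row is the pose to reach, as a shift and turn from the pose commanded when the call began, along the tool's axes at that moment; what a row does not reach only later rows make up. A row lasts 1/8 s, in which the tool goes at most 62.5 mm and 10.7 degrees, less where a joint would pass 70% of its speed; a pose out of reach is approached as far as the arm can. A call with a gripper value outside its range is refused whole. "claw" is the finger opening in mm, from 0 to 85.4, set as the call begins (left out, the last holds). The fingers move at their own pace and stop on an object; the grip force is fixed at half the most. Time passes only in rows, so rows that repeat a pose let the fingers close. It gives the time, the measured TCP pose, the force and the opening at its end, in the units of the state.
- bot.read_state(): the state, without advancing time (a new reading comes with each control period).
- eyes.read_camera(name): name is "scene" or "side" or "wrist"; returns a dict with "color" (420x560x3 uint8, red, green, blue), "fx", "fy", "cx", "cy" (pixels), "distortion" ([k1, k2, p1, p2, k3] as OpenCV has them; the pictures are not rectified), "eye" and "rotation" of the camera in the world; the wrist camera has in their place "mount" (4x4, takes a point from camera to tool coordinates, whose origin is the TCP and whose axes are the tool frame's). Camera axes: x right, y down, z forward; pixel columns grow to the right and rows downward; lengths in m; the calibration is good to about 2 mm. A picture is of the moment at which its call begins: read the wrist's pose just before it. There is no depth.
- job.job_done(): hands the job in, once; it reports no verdict.
Trained networks look in the newest picture that a camera, given by its name, has taken for a name from the list of things; names that differ only in an ending like _2 or _b are one class to them, and where a whole thing is asked for, a point or a joint stands for the part that bears it (a point fixed in the world has none). Each returns a list of dicts, best first, with "p" (0 to 1); they miss things now and then, are a little off and sometimes report something else, mostly with a low value. They report only what shows in the picture. A call takes as long as a camera call. They do not tell look-alikes from the thing itself.
- eyes.recognise(camera, name): "xyz" ([x, y, z] in m, in world coordinates, good to about 4 mm: the middle of the surface that is visible of it).
The state is a dict: "time_s": time; "qpos": joint angles; "joint_vel": joint speeds; "effort": joint torques, N m; "eef_pos": TCP position; "tcp_rot": TCP orientation; "ft_force": force on the tool from outside, world axes, zero at the start; "wrist_torque": the same for the moment, N m; "finger_gap": opening from 0.0 (shut) to 1.0 (fully open).
Only numpy, scipy, OpenCV 4.12 (cv2) and the standard library are available. Lean on these libraries where they do the work, as an engineer would, in place of code of your own. Each camera call takes 0.05 s, during which the arm holds its last target.

## Task

Load the carrier: first take its green tag off and hang it on a free peg of the tag stand; then stack every finished plate squarely between the carrier's corner angles, with one separator sheet from the rack on top of each plate, the last one too, so that no two plates touch, and leave the spare sheets in the rack. Only when the load is complete, move the red tag from the stand to the carrier's peg; every tag moved must end hanging by its hole, straight and still, and the yellow tag, tape roll and blue bin stay as they are.

Things in the scene. Friction and masses are not known exactly. Their poses are not given: they have to be found in the camera images.
- carrier: fixed red base 200 x 100 x 18 mm (x -82 to +118); four aluminium corner angles rise 72 mm above it round a pocket 120 (x) x 70 mm (y), centred on the origin; their legs cover 20 mm from each corner, the middles of the sides are open. At x = +95 mm a post, 12 mm thick, 174 mm high, with a peg towards +x. Origin under the pocket's centre, on the table; z up
- carrier_floor (a point): centre of the pocket floor, 18 mm above the table; axes as the carrier
- carrier_peg (a point): on the axis of the carrier's peg, 170 mm above the table, 45 mm from the post's axis; axes as the carrier; the peg points to +x. The peg is an 8 mm round bar, level to 25 mm beyond this point, then turned up to a tip 31 mm beyond it with its axis 8 mm higher
- stand: fixed tag stand: two feet, two posts and a level bar 300 mm long (y), 14 mm thick, its top 174 mm above the table, with three pegs 90 mm apart that point to the stand's -x (towards the robot). Origin on the table under the middle of the bar; z up
- stand_peg0 (a point): on the axis of the stand's peg 0 (stand y = -90 mm), 170 mm above the table, 45 mm from the bar's middle; axes as the stand; the peg points to -x. The peg is an 8 mm round bar, level to 25 mm beyond this point, then turned up to a tip 31 mm beyond it with its axis 8 mm higher
- stand_peg1 (a point): on the axis of the stand's peg 1 (stand y = 0 mm), 170 mm above the table, 45 mm from the bar's middle; axes as the stand; the peg points to -x. The peg is an 8 mm round bar, level to 25 mm beyond this point, then turned up to a tip 31 mm beyond it with its axis 8 mm higher
- stand_peg2 (a point): on the axis of the stand's peg 2 (stand y = 90 mm), 170 mm above the table, 45 mm from the bar's middle; axes as the stand; the peg points to -x. The peg is an 8 mm round bar, level to 25 mm beyond this point, then turned up to a tip 31 mm beyond it with its axis 8 mm higher
- tag_empty: green tag (empty), at the start on the carrier's peg: rigid board 60 mm wide (y), 5 mm thick (x), from 17 mm above to 95 mm below the origin, white paper on both faces; origin = centre of its 26 mm round hole, whose axis is x; above the board a black grip 44 wide, 10 thick, 24 mm high (17 to 41 mm above the origin); z up. 60 g. Hung, the origin is 9 mm below the peg's axis
- tag_full: red tag (full), at the start on peg 0 or 1 of the stand; size and axes as the green tag
- tag_hold: yellow tag (on hold), to be left alone; it hangs on the other one of pegs 0 and 1 (peg 2 is free at the start); size and axes as the green tag
- rack: fixed black separator rack: base 132 (x) x 86 (y) mm, 10 mm high, with end walls and short corner returns up to 36 mm above the table round the pile of sheets; the long sides are open from x = -48 to +48 mm. Origin under its centre, on the table; z up
- sheet0: separator sheet, pale blue stiff plastic, 112 (x) x 62 (y) x 6 mm, 30 g. Origin: centre of its underside. Four lie in one pile in the rack at the start, the lowest 10 mm above the table, sheet3 on top, long side along the rack's x
- sheet1: separator sheet, pale blue stiff plastic, 112 (x) x 62 (y) x 6 mm, 30 g. Origin: centre of its underside. Four lie in one pile in the rack at the start, the lowest 10 mm above the table, sheet3 on top, long side along the rack's x
- sheet2: separator sheet, pale blue stiff plastic, 112 (x) x 62 (y) x 6 mm, 30 g. Origin: centre of its underside. Four lie in one pile in the rack at the start, the lowest 10 mm above the table, sheet3 on top, long side along the rack's x
- sheet3: separator sheet, pale blue stiff plastic, 112 (x) x 62 (y) x 6 mm, 30 g. Origin: centre of its underside. Four lie in one pile in the rack at the start, the lowest 10 mm above the table, sheet3 on top, long side along the rack's x
- plate0: finished aluminium plate, 106 (x) x 56 (y) x 10 mm, about 160 g, with four dark screw holes and a copper pad on its upper face. Origin: centre of its underside. Two to four plates lie on the mat, long side roughly along the robot's x; an absent one reads None
- plate1: finished aluminium plate, 106 (x) x 56 (y) x 10 mm, about 160 g, with four dark screw holes and a copper pad on its upper face. Origin: centre of its underside. Two to four plates lie on the mat, long side roughly along the robot's x; an absent one reads None
- plate2: finished aluminium plate, 106 (x) x 56 (y) x 10 mm, about 160 g, with four dark screw holes and a copper pad on its upper face. Origin: centre of its underside. Two to four plates lie on the mat, long side roughly along the robot's x; an absent one reads None
- plate3: finished aluminium plate, 106 (x) x 56 (y) x 10 mm, about 160 g, with four dark screw holes and a copper pad on its upper face. Origin: centre of its underside. Two to four plates lie on the mat, long side roughly along the robot's x; an absent one reads None
- tape_roll: roll of white tape, 72 mm across, 25 mm high, hole 40 mm, to be left alone; origin under its centre
- parts_bin: small open blue bin 100 x 75 x 45 mm, to be left alone; origin under its centre
Mind the look-alikes: they are no part of the job. What is shaped like the plate2 but purple or turquoise is not meant.

How it is judged:
By the outcome, as a careful person would: the job done as asked, in the order asked, and still so for the second after the job is handed in, with the robot touching nothing.
Of plate0, plate1, plate2, plate3 only 2 to 4 are there at a start; the rules pass over those that are not, and their reading is None.
At some moment in a run one of plate0, plate1, plate2, plate3 may be knocked a few centimetres aside while the robot is not near it.
It also fails if it takes over 210 s, if anything falls off the work surface, if the arm or the gripper's body presses on something with over 40 N, if the wrist force passes 120 N, or if a joint passes its speed limit or range.

## Working session

There is one attempt and no reset: what is moved stays moved. The work goes in short steps, Python scripts to look and compute and a tool call to move; the robot and the scene stay as the last step left them, time stands still between calls to the robot, and variables do not carry over. Pictures are saved under pics/ and viewed, and the job is handed in when it is done.

Besides the shell and the picture viewer there is one more tool, called after "Call:" by a JSON object that holds its "name" and its "arguments", one argument or row to a line. drive_tool: Moves the arm, as the interface text tells. Its arguments: {"type":"object","properties":{"deltas":{"type":"array","items":{"type":"array"}},"claw":{"type":"number"}},"required":["deltas"]}

```bash
ls; mkdir -p pics; cat > h.py <<'E'
import numpy as np, cv2
from scipy.spatial.transform import Rotation as R
from plant import bot, eyes, job
def snap(cam,fn=None):
    s=bot.read_state(); c=eyes.read_camera(cam)
    if fn: cv2.imwrite('pics/'+fn,c['color'][:,:,::-1])
    return s,c
def campose(s,c):
    if 'eye' in c: return np.array(c['eye']),np.array(c['rotation'])
    M=np.array(c['mount']); Rt=R.from_rotvec(s['tcp_rot']).as_matrix()
    return np.array(s['eef_pos'])+Rt@M[:3,3],Rt@M[:3,:3]
def K(c): return np.array([[c['fx'],0,c['cx']],[0,c['fy'],c['cy']],[0,0,1.]])
def ray(s,c,uv):
    e,Rm=campose(s,c)
    p=cv2.undistortPoints(np.array(uv,float).reshape(-1,1,2),K(c),np.array(c['distortion']))[:,0]
    d=np.c_[p,np.ones(len(p))]@Rm.T
    return e,d
def onplane(s,c,uv,z):
    e,d=ray(s,c,uv); return e+d*((z-e[2])/d[:,2])[:,None]
def proj(s,c,P):
    e,Rm=campose(s,c); rv=cv2.Rodrigues(Rm.T)[0]
    return cv2.projectPoints(np.array(P,float).reshape(-1,3),rv,-Rm.T@e,K(c),np.array(c['distortion']))[0][:,0]
E
python3 - <<'E'
from h import *
print(bot.read_state(), bot.grip_depth)
names=['carrier','stand','tag_empty','tag_full','tag_hold','rack','sheet3','plate0','tape_roll','parts_bin','carrier_peg','stand_peg0','stand_peg2','carrier_floor']
for cam in ['scene','side','wrist']:
    s,c=snap(cam,cam+'0.png'); 
    print(cam,c['fx'],c['cx'],c['cy'],c['distortion'],[np.round(x,3).tolist() for x in campose(s,c)])
    if cam=='wrist': print(c['mount'])
    for n in names:
        try: print(n,[(round(d['p'],2),np.round(d['xyz'],3).tolist()) for d in eyes.recognise(cam,n)])
        except Exception as ex: print(n,ex)
E
```

```text
pics
{'time_s': 0.0, 'qpos': array([-1.40369710e+00,  9.18920497e-02,  1.23189248e+00,  1.49936471e-05,
        1.81979992e+00, -5.66998960e-02]), 'joint_vel': array([ 9.97543996e-05, -9.67847250e-06,  1.15263642e-03, -1.80504573e-03,
        4.13157977e-04, -4.40257723e-04]), 'effort': array([ 1.71266265e-04, -4.58731771e+01, -4.18025851e+01, -6.95169388e-05,
        1.16566892e-02, -2.87164903e-05]), 'eef_pos': array([ 0.13311753, -0.58475746,  0.23012728]), 'tcp_rot': array([ 1.0441101 ,  1.30830089, -1.04187037]), 'ft_force': array([0.63553444, 0.16731688, 0.47252566]), 'wrist_torque': array([-0.02730152, -0.01594547,  0.00460095]), 'finger_gap': 1.0013235644573537} -0.0187
scene 387.54404655711625 280.3299360313928 205.87419250628776 [-0.05780949  0.          0.          0.          0.        ] [[0.854, 0.372, 0.889], [-1.028, -2.622, 0.794]]
carrier [(0.56, [0.528, -0.199, 0.019])]
stand [(0.7, [0.661, 0.17, 0.155])]
tag_empty [(0.78, [0.636, -0.184, 0.14])]
tag_full [(0.62, [0.615, 0.156, 0.148])]
tag_hold [(0.96, [0.631, 0.066, 0.153]), (0.19, [0.527, -0.196, 0.015])]
rack [(
[... 2038 characters left out ...]
 0.017])]
wrist 295.7510146693432 269.56911069814777 207.43080557745063 [-0.0401543  0.         0.         0.         0.       ] [[0.216, -0.566, 0.374], [[0.222, -0.921, -0.319], [-0.975, -0.209, -0.074], [0.001, 0.328, -0.945]]]
[[-1.36105529e-03 -3.27828602e-01  9.44736236e-01 -1.42258026e-01]
 [-9.71430697e-05 -9.44737063e-01 -3.27829029e-01  8.51064775e-02]
 [ 9.99999069e-01 -5.37968013e-04  1.25399310e-03  1.78436007e-04]
 [ 0.00000000e+00  0.00000000e+00  0.00000000e+00  1.00000000e+00]]
carrier []
stand []
tag_empty []
tag_full []
tag_hold []
rack []
sheet3 []
plate0 [(0.77, [0.244, -0.282, 0.012])]
tape_roll []
parts_bin []
carrier_peg []
stand_peg0 []
stand_peg2 []
carrier_floor []
```

```bash
sed -i "s/return np.array(c\['eye'\]),np.array(c\['rotation'\])/r=np.array(c['rotation']); return np.array(c['eye']),(r if r.ndim==2 else R.from_rotvec(r).as_matrix())/" h.py; sed -i "s/if 'eye' in c: r=/if 'eye' in c:\n        r=/" h.py; python3 -c "
from h import *
for cam in ['scene','side']:
    s,c=snap(cam); print(cam, np.round(proj(s,c,[[0.443,0.06,0.01],[0.44,-.045,.01],[.63,-.19,.14]]),0).tolist())"
```

```text
scene [[313.0, 231.0], [287.0, 206.0], [189.0, 184.0]]
side [[244.0, 251.0], [250.0, 279.0], [356.0, 267.0]]
```

View pics/scene0.png

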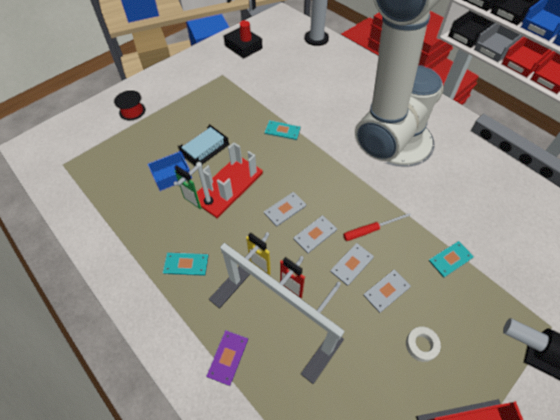

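View pics/side0.png

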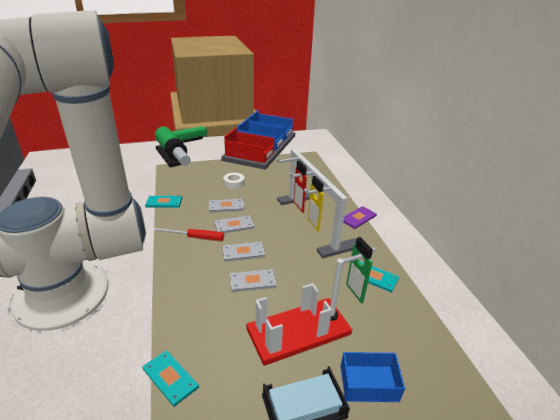

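View pics/wrist0.png

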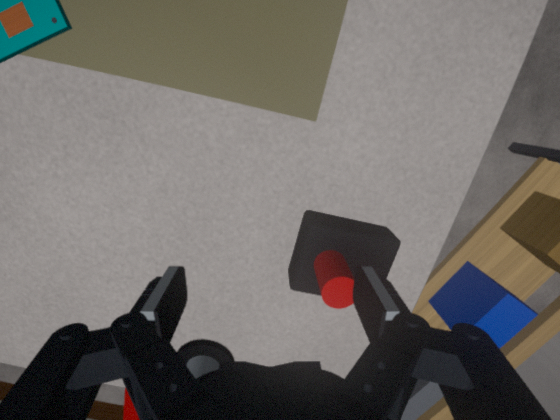

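```bash
cat >> h.py <<'E'
def Rtool(yaw):  # tool x down, tool z (jaw) at world angle yaw(deg)
    a=np.radians(yaw); z=np.array([np.cos(a),np.sin(a),0]); x=np.array([0,0,-1.]); return np.c_[x,np.cross(z,x),z]
def pose(s=None):
    s=s or bot.read_state(); return np.array(s['eef_pos']),R.from_rotvec(s['tcp_rot']).as_matrix()
def rel(p,yaw,frm=None):
    """print the row for goal p,yaw(deg) from the present (or given) pose; returns goal pose"""
    P,M=frm if frm is not None else pose()
    G=Rtool(yaw) if np.isscalar(yaw) else yaw
    d=M.T@(np.array(p)-P)/0.04; r=np.degrees(R.from_matrix(M.T@G).as_rotvec())/10
    n=np.linalg.norm
    print(np.round(p,3).tolist(),yaw,'-> ',[np.round(d,2).tolist(),np.round(r,2).tolist()],'rows>=%.1f'%max(n(d)*40/62.5,n(r)/1.07))
    return np.array(p),G
E
python3 -c "
from h import *
P,M=pose(); print(P,M.round(3).tolist()); z=M[:,2]; print(np.degrees(np.arctan2(z[1],z[0])))
rel([.5,-.28,.33],90);rel([.5,-.28,.33],-90)
"
```

```text
[ 0.13316586 -0.58506944  0.23128916] [[0.0, 0.975, 0.222], [-0.0, 0.222, -0.975], [-1.0, 0.0, 0.0]]
-77.17909650514304
[0.5, -0.28, 0.33] 90 ->  [[-2.47, 10.63, -5.4], [-16.72, 0.0, 0.0]] rows>=15.6
[0.5, -0.28, 0.33] -90 ->  [[-2.47, 10.63, -5.4], [1.28, 0.0, -0.0]] rows>=7.8
```

```bash
python3 -c "
from h import *
rel([.58,-.28,.34],-90)
"
```

```text
[0.58, -0.28, 0.34] -90 ->  [[-2.72, 12.58, -4.96], [1.28, 0.0, -0.0]] rows>=8.8
```

Call:
{"name": "drive_tool", "arguments": {
  "deltas": [
    [[-1.3,6.3,-2.5],[0.6,0,0]],
    [[-1.3,6.3,-2.5],[0.6,0,0]],
    [[-1.3,6.3,-2.5],[0.6,0,0]],
    [[-1.3,6.3,-2.5],[0.6,0,0]],
    [[-1.3,6.3,-2.5],[0.6,0,0]]
  ]
}}

```text
time_s: 2.98
eef_pos: [0.3592, -0.4296, 0.2845]
tcp_rot: [1.118, 1.263, -1.118]
ft_force: [-0.1, 0.1, 0.0]
finger_gap: 0.998
```

```bash
python3 -c "
from h import *
rel([.58,-.28,.34],-90)
"
```

```text
[0.58, -0.28, 0.34] -90 ->  [[-1.38, 5.94, -3.04], [0.7, 0.01, -0.01]] rows>=4.4
```

Call:
{"name": "drive_tool", "arguments": {
  "deltas": [
    [[-1.38,5.94,-3.04],[0.7,0,0]],
    [[-1.38,5.94,-3.04],[0.7,0,0]],
    [[-1.38,5.94,-3.04],[0.7,0,0]],
    [[-1.38,5.94,-3.04],[0.7,0,0]],
    [[-1.38,5.94,-3.04],[0.7,0,0]]
  ]
}}

```text
time_s: 3.6
eef_pos: [0.5807, -0.28, 0.3386]
tcp_rot: [1.209, 1.209, -1.208]
ft_force: [-1.2, -1.0, 0.7]
finger_gap: 1.002
```

```bash
python3 - <<'E'
from h import *
s,c=snap('wrist','w1.png'); np.savez('w1.npz',**{k:np.array(c[k]) for k in c},eef_pos=s['eef_pos'],tcp_rot=s['tcp_rot'])
print(s['time_s'],s['eef_pos'],s['joint_vel'].round(3),s['qpos'].round(2))
E
```

```text
3.6 [ 0.58071449 -0.28002763  0.33855673] [ 0.209  0.277 -0.382 -0.019  0.121  0.229] [-0.5   0.27  0.83  0.    2.03  1.07]
```

View pics/w1.png

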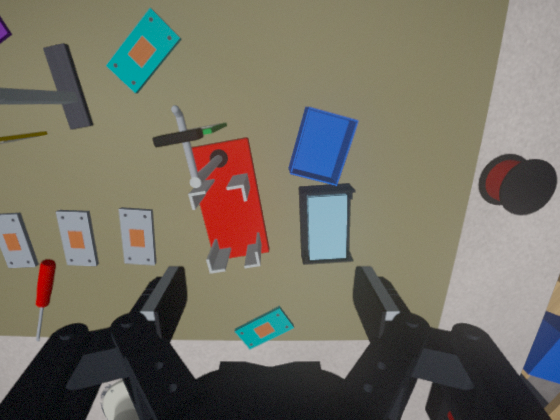

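```bash
python3 - <<'E'
from h import *
import pickle
s,c=snap('wrist','w2.png'); pickle.dump((s,c),open('w2.pkl','wb'))
print(s['time_s'],s['eef_pos'],s['joint_vel'].round(3))
im=c['color'][:,:,::-1]
cv2.imwrite('pics/w2a.png',cv2.resize(im[95:280,140:365],None,fx=3.5,fy=3.2,interpolation=cv2.INTER_CUBIC))
cv2.imwrite('pics/w2b.png',cv2.resize(im[180:290,0:200],None,fx=4,fy=4,interpolation=cv2.INTER_CUBIC))
E
```

```text
3.65 [ 0.58171716 -0.27913523  0.33843158] [-0.05  -0.034  0.05  -0.012 -0.025 -0.053]
```

View pics/w2a.png

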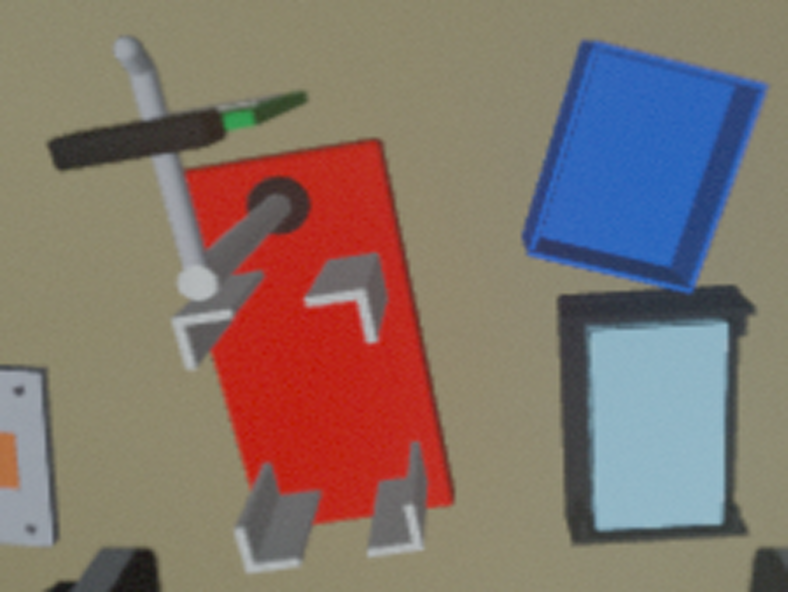

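View pics/w2b.png

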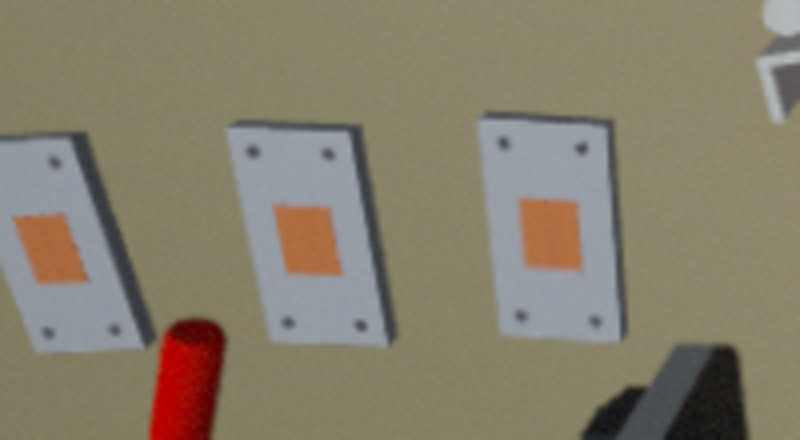

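```bash
cat > fit.py <<'E'
from h import *
from scipy.optimize import least_squares
def fit(s,c,uv,local,x0,free_z=False):
    """x,y,yaw(rad)[,z] of an object with local points"""
    uv=np.array(uv,float); L=np.array(local,float)
    def f(v):
        ca,sa=np.cos(v[2]),np.sin(v[2]); W=L.copy()
        W[:,0]=v[0]+ca*L[:,0]-sa*L[:,1]; W[:,1]=v[1]+sa*L[:,0]+ca*L[:,1]
        if free_z: W[:,2]+=v[3]
        return (proj(s,c,W)-uv).ravel()
    r=least_squares(f,x0,x_scale=[.01,.01,.05]+([.01] if free_z else []))
    return r.x,r.fun.reshape(-1,2)
E
python3 - <<'E'
from fit import *
import pickle
s,c=pickle.load(open('w2.pkl','rb'))
A=lambda p:np.array(p,float)/[3.5,3.2]+[140,95]
t=.063;u=.038
uv=A([(380,140),(454,505),(187,170),(198,283),(175,320),(367,290),(249,572),(424,549)])
L=[(.118,-.05,.018),(-.082,-.05,.018),(.118,.05,.018),(.095,0,.174),(t,u,.09),(t,-u,.09),(-t,u,.09),(-t,-u,.09)]
for fz in (0,1):
    v,r=fit(s,c,uv,L,[.52,-.2,0]+[0]*fz,fz); print('carrier',v.round(4),np.degrees(v[2]).round(2)); print(r.round(1).tolist())
uv=A([(588,325),(728,322),(724,526),(595,530)])
a,b=.056,.031
for fz in (0,1):
    v,r=fit(s,c,uv,[(a,b,.034),(a,-b,.034),(-a,-b,.034),(-a,b,.034)],[.48,-.35,0]+[0]*fz,fz); print('sheet',v.round(4),np.degrees(v[2]).round(2),r.round(1).tolist())
B=lambda p:np.array(p,float)/4+[0,180]
a,b=.053,.028
for q in ([(480,118),(612,122),(622,340),(500,335)],[(230,125),(357,130),(390,345),(270,342)]):
  for fz in (0,1):
    v,r=fit(s,c,B(q),[(a,b,.01),(a,-b,.01),(-a,-b,.01),(-a,b,.01)],[.44,-.04,0]+[0]*fz,fz); print('plate',v.round(4),np.degrees(v[2]).round(2),r.round(1).tolist())
E
```

```text
carrier [ 0.4942 -0.2186  0.157 ] 8.99
[[1.6, -0.1], [0.5, 0.9], [-6.5, 0.8], [2.3, -0.3], [1.2, -0.6], [0.4, 0.5], [0.0, -0.7], [-0.7, -0.2]]
carrier [ 0.4937 -0.2184  0.1573 -0.0016] 9.01
[[1.5, 0.1], [0.3, 0.7], [-6.4, 1.0], [2.4, -0.2], [1.3, -0.5], [0.3, 0.6], [0.1, -1.0], [-0.8, -0.5]]
sheet [ 0.4747 -0.3761  0.0643] 3.68 [[0.7, 1.2], [-0.1, -0.1], [-0.6, -1.1], [-0.1, -0.2]]
sheet [ 0.4781 -0.3743  0.0648  0.0083] 3.71 [[0.3, 0.7], [0.3, -0.7], [-0.3, -0.5], [-0.4, 0.4]]
plate [ 0.4465 -0.0486 -0.0744] -4.26 [[-0.1, -0.8], [-0.5, 0.6], [0.3, 0.7], [0.3, -0.4]]
plate [ 0.4457 -0.0478 -0.0741 -0.0017] -4.25 [[-0.0, -0.7], [-0.5, 0.6], [0.2, 0.5], [0.3, -0.5]]
plate [ 0.4425  0.0619 -0.0535] -3.06 [[-0.1, -0.2], [-0.2, 0.2], [0.0, 0.5], [0.3, -0.5]]
plate [ 4.427e-01  6.160e-02 -5.360e-02  4.000e-04] -3.07 [[-0.1, -0.3], [-0.2, 0.2], [0.0, 0.5], [0.3, -0.5]]
```

```bash
python3 - <<'E'
from fit import *
import pickle
s,c=pickle.load(open('w2.pkl','rb'))
A=lambda p:np.array(p,float)/[3.5,3.2]+[140,95]
t=.063;u=.038
uv=A([(380,140),(454,505),(198,283),(175,320),(367,290),(249,572),(424,549)])
L=[(.118,-.05,.018),(-.082,-.05,.018),(.095,0,.174),(t,u,.09),(t,-u,.09),(-t,u,.09),(-t,-u,.09)]
v,r=fit(s,c,uv,L,[.52,-.2,0]); print('carrier',v.round(4),np.degrees(v[2]).round(2)); print(r.round(1).tolist())
Rz=R.from_euler('z',v[2]).as_matrix(); o=np.array([v[0],v[1],0])
W=lambda l:o+Rz@np.array(l)
im=cv2.resize(c['color'][95:280,140:365,::-1],None,fx=3.5,fy=3.2,interpolation=cv2.INTER_CUBIC)
print('peg',W([.14,0,.17]).round(4))
for x in (-.005,.005):
  for y in (-.022,.022):
    for z in (.178,.202):
      p=(proj(s,c,W([.14+x,y,z]))[0]-[140,95])*[3.5,3.2]; cv2.circle(im,tuple(int(q) for q in p),3,(0,255,255) if z>.19 else (255,0,255),-1)
cv2.imwrite('pics/w2c.png',im)
E
```

```text
carrier [ 0.4941 -0.2179  0.1709] 9.79
[[-0.0, -0.3], [0.6, 0.6], [0.5, 0.1], [0.2, 0.0], [-0.8, 0.4], [0.2, -0.4], [-0.6, -0.5]]
peg [ 0.632  -0.1941  0.17  ]
```

View pics/w2c.png

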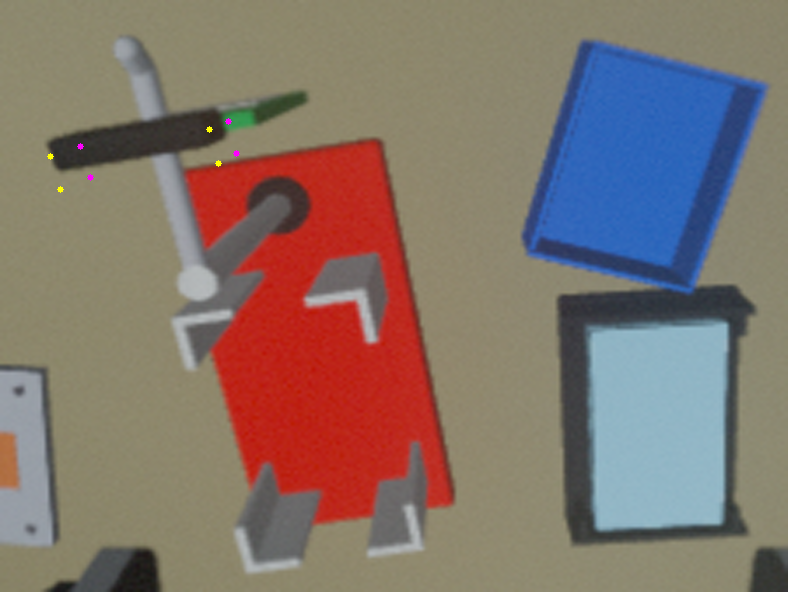

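```bash
python3 -c "
from h import *
rel([.57,.15,.36],-90)
"
```

```text
[0.57, 0.15, 0.36] -90 ->  [[-0.54, -0.25, -10.77], [0.0, -0.0, -0.0]] rows>=6.9
```

Call:
{"name": "drive_tool", "arguments": {
  "deltas": [
    [[-0.54,-0.25,-8.0],[0,0,0]],
    [[-0.54,-0.25,-8.0],[0,0,0]],
    [[-0.54,-0.25,-8.0],[0,0,0]],
    [[-0.54,-0.25,-8.0],[0,0,0]],
    [[-0.54,-0.25,-8.0],[0,0,0]]
  ]
}}

```text
time_s: 4.32
eef_pos: [0.5685, 0.0297, 0.3597]
tcp_rot: [1.213, 1.206, -1.213]
ft_force: [0.7, -0.6, -0.3]
finger_gap: 1.0
```

Call:
{"name": "drive_tool", "arguments": {
  "deltas": [
    [[0,0,-2.77],[0,0,0]],
    [[0,0,-2.77],[0,0,0]],
    [[0,0,-2.77],[0,0,0]],
    [[0,0,-2.77],[0,0,0]]
  ]
}}

```text
time_s: 4.82
eef_pos: [0.5696, 0.1386, 0.3595]
tcp_rot: [1.212, 1.207, -1.213]
ft_force: [-0.3, 0.0, 0.1]
finger_gap: 1.003
```

```bash
python3 - <<'E'
from h import *
import pickle
s,c=snap('wrist','w3.png'); pickle.dump((s,c),open('w3.pkl','wb'))
print(s['time_s'],s['eef_pos'],s['joint_vel'].round(3))
E
```

```text
4.825 [0.56963557 0.13860203 0.35950798] [-0.022 -0.002 -0.003  0.002  0.     0.002]
```

View pics/w3.png

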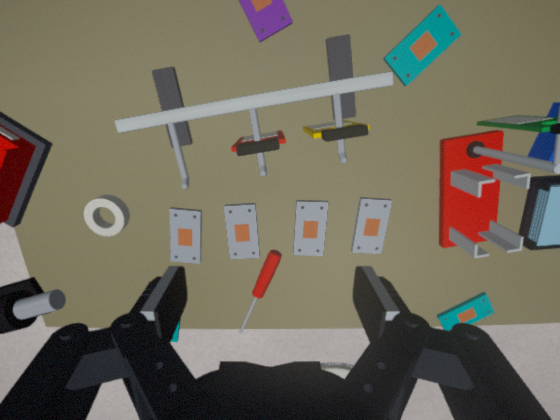

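```bash
python3 - <<'E'
from h import *
import pickle
s,c=pickle.load(open('w3.pkl','rb')); im=c['color'][:,:,::-1]
cv2.imwrite('pics/w3a.png',cv2.resize(im[60:195,105:405],None,fx=2.66,fy=4,interpolation=cv2.INTER_CUBIC))
cv2.imwrite('pics/w3b.png',cv2.resize(im[190:270,160:400],None,fx=3.3,fy=6,interpolation=cv2.INTER_CUBIC))
E
```

```text
(no output)
```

View pics/w3a.png

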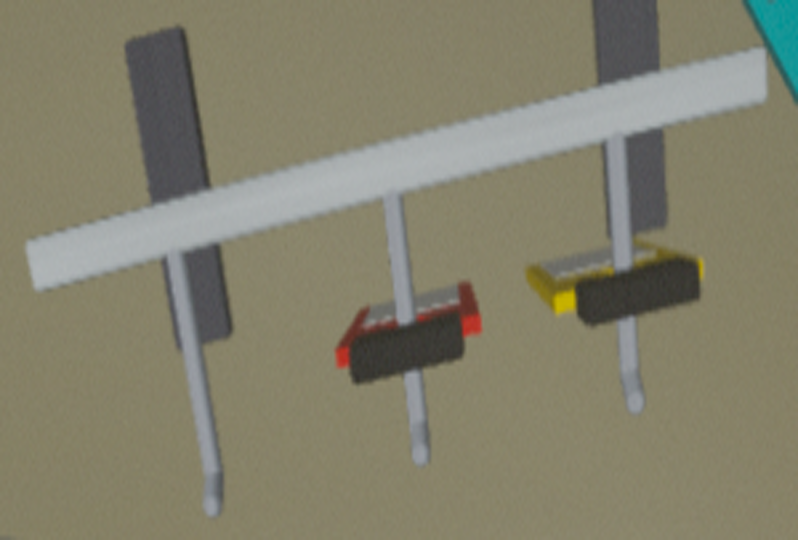

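View pics/w3b.png

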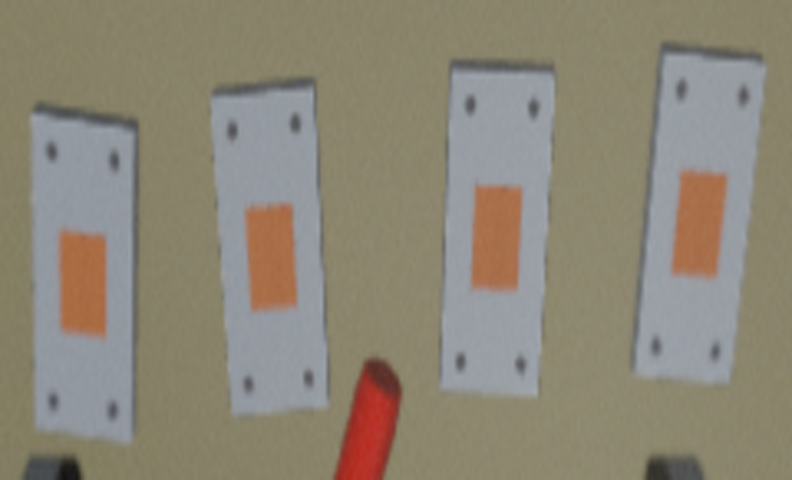

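```bash
python3 - <<'E'
from fit import *
import pickle
s,c=pickle.load(open('w3.pkl','rb'))
A=lambda p:np.array(p,float)/[2.66,4]+[105,60]
uv=A([(25,241),(765,48),(213,505),(420,455),(635,404)])
L=[(.007,.15,.174),(.007,-.15,.174),(-.075,.09,.178),(-.075,0,.178),(-.075,-.09,.178)]
v,r=fit(s,c,uv,L,[.66,.15,0]); print('stand',v.round(4),np.degrees(v[2]).round(2)); print(r.round(1).tolist())
uv=A([(25,241),(765,48),(213,505),(420,455),(635,404),(767,100),(37,291)]); L+=[(-.007,-.15,.174),(-.007,.15,.174)]
v,r=fit(s,c,uv,L,[.66,.15,0]); print('stand',v.round(4),np.degrees(v[2]).round(2)); print(r.round(1).tolist())
Rz=R.from_euler('z',v[2]).as_matrix(); o=np.array([v[0],v[1],0])
W=lambda l:o+Rz@np.array(l)
for y in (-.09,0,.09): print(W([-.045,y,.17]).round(4))
# red grip top face near/front lower edge corners ; top far edge
for q in ([(355,382),(465,357),(349,345),(462,318)],): print('red grip top z=.202',onplane(s,c,A(q),.202).round(4).tolist())
B=lambda p:np.array(p,float)/[3.3,6]+[160,190]
a,b=.053,.028
for q in ([(32,112),(137,124),(132,441),(36,428)],[(212,94),(314,84),(327,408),(232,415)],[(452,68),(553,71),(538,396),(441,388)],[(662,50),(764,62),(730,383),(633,374)]):
    v,r=fit(s,c,B(q),[(a,b,.01),(a,-b,.01),(-a,-b,.01),(-a,b,.01)],[.44,.1,0]); print('plate',v.round(4),np.degrees(v[2]).round(2),abs(r).max().round(1))
    v,r=fit(s,c,B(q),[(a,b,.01),(a,-b,.01),(-a,-b,.01),(-a,b,.01)],[.44,.1,0,0],True); print('   z',v.round(4))
print(onplane(s,c,[[275,255]],.02))
E
```

```text
stand [0.6569 0.1569 0.1566] 8.97
[[-1.0, 0.9], [1.2, 0.5], [-0.3, -0.3], [0.2, -0.5], [-0.2, -0.5]]
stand [0.6574 0.1568 0.1576] 9.03
[[-1.0, 0.6], [1.3, -0.1], [-0.2, -0.7], [0.3, -0.9], [-0.0, -1.0], [1.0, 1.3], [-1.5, 1.2]]
[0.6271 0.0609 0.17  ]
[0.6129 0.1498 0.17  ]
[0.5988 0.2387 0.17  ]
red grip top z=.202 [[0.6067, 0.1694, 0.202], [0.6127, 0.1275, 0.202], [0.6159, 0.1713, 0.202], [0.6224, 0.1287, 0.202]]
plate [ 0.428   0.2919 -0.097 ] -5.56 0.4
   z [ 4.280e-01  2.919e-01 -9.700e-02  1.000e-04]
plate [0.4362 0.1877 0.0502] 2.88 0.5
   z [ 0.4354  0.1879  0.0503 -0.002 ]
plate [ 0.4419  0.0645 -0.0283] -1.62 0.7
   z [ 0.4398  0.0638 -0.0286 -0.0051]
plate [ 0.4457 -0.0461 -0.0575] -3.29 0.3
   z [ 0.4447 -0.047  -0.0578 -0.0024]
[[0.39567072 0.12842766 0.02      ]]
```

```bash
python3 -c "
from h import *
rel([.639,-.195,.29],11)
"
```

```text
[0.639, -0.195, 0.29] 11 ->  [[1.75, 1.77, 8.32], [-10.13, 0.0, 0.0]] rows>=9.5
```

Call:
{"name": "drive_tool", "arguments": {
  "deltas": [
    [[0.2,0.3,1.2],[-1.0,0,0]],
    [[0.4,0.5,2.5],[-2.0,0,0]],
    [[0.6,0.7,3.5],[-3.0,0,0]],
    [[0.8,0.9,4.4],[-4.0,0,0]],
    [[1,1,5.3],[-5.0,0,0]]
  ],
  "claw": 26
}}

```text
time_s: 5.5
eef_pos: [0.6087, -0.0759, 0.3192]
tcp_rot: [0.547, 1.501, -0.547]
ft_force: [1.0, 0.3, -0.5]
finger_gap: 0.31
```

```bash
python3 -c "
from h import *
rel([.639,-.195,.29],11)
"
```

```text
[0.639, -0.195, 0.29] 11 ->  [[0.73, -1.79, 2.5], [-5.1, 0.0, 0.0]] rows>=4.8
```

Call:
{"name": "drive_tool", "arguments": {
  "deltas": [
    [[0.15,-0.4,0.5],[-1.05,0,0]],
    [[0.3,-0.8,1.1],[-2.1,0,0]],
    [[0.5,-1.3,1.8],[-3.15,0,0]],
    [[0.65,-1.65,2.3],[-4.2,0,0]],
    [[0.73,-1.85,2.55],[-5.1,0,0]]
  ]
}}

```text
time_s: 6.12
eef_pos: [0.6383, -0.1984, 0.2894]
tcp_rot: [-0.149, 1.567, 0.149]
ft_force: [-0.6, -0.7, 0.3]
finger_gap: 0.305
```

```bash
python3 - <<'E'
from h import *
import pickle
s,c=snap('wrist','w4.png'); 
s,c=snap('wrist','w4.png'); pickle.dump((s,c),open('w4.pkl','wb'))
print(s['time_s'],s['eef_pos'],s['tcp_rot'],s['joint_vel'].round(3))
rel([.639,-.195,.29],11)
E
```

```text
6.175 [ 0.63822162 -0.19947572  0.28883304] [-0.15341213  1.56730499  0.15274868] [ 0.025 -0.013  0.012  0.003  0.004  0.289]
[0.639, -0.195, 0.29] 11 ->  [[-0.02, 0.07, 0.03], [-0.04, -0.01, -0.0]] rows>=0.1
```

View pics/w4.png

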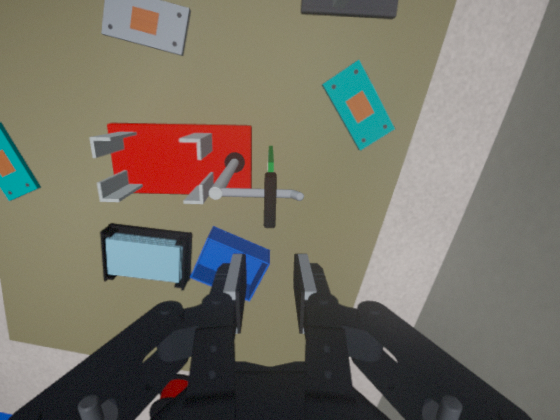

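```bash
python3 - <<'E'
from h import *
import pickle
s,c=pickle.load(open('w4.pkl','rb')); im=c['color'][:,:,::-1]
cv2.imwrite('pics/w4a.png',cv2.resize(im[130:245,195:320],None,fx=5,fy=5,interpolation=cv2.INTER_CUBIC))
print(proj(s,c,[s['eef_pos']]), onplane(s,c,[[270.5,200],[270.5,175],[270.5,227],[216,195],[300,196]],.202).round(4).tolist())
P=np.array(s['eef_pos'])
for z in (.202,.29): print(proj(s,c,[[.6391,-.1945,z]]))
E
```

```text
[[268.60818694 267.37549188]] [[0.6372, -0.1885, 0.202], [0.6331, -0.1681, 0.202], [0.6418, -0.2118, 0.202], [0.593, -0.1929, 0.202], [0.6599, -0.1805, 0.202]]
[[271.39767139 207.30211818]]
[[271.96775641 260.86569454]]
```

View pics/w4a.png

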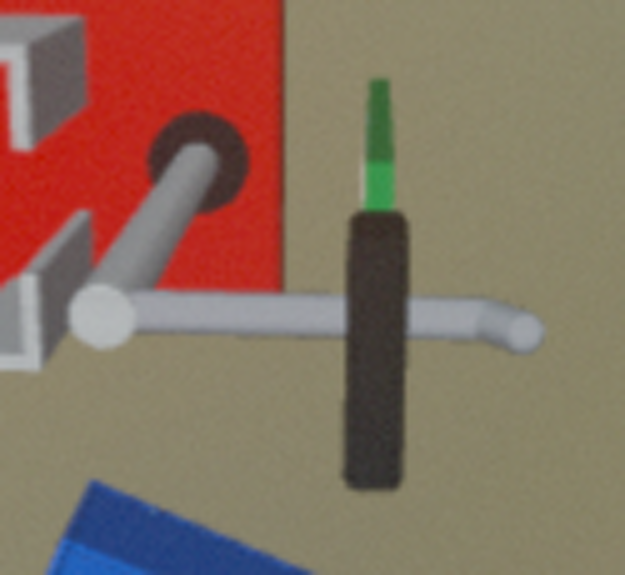

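```bash
python3 -c "
from h import *
f=rel([.638,-.1925,.26],11); rel([.638,-.1925,.184],11)
"
```

```text
[0.638, -0.192, 0.26] 11 ->  [[0.73, 0.14, 0.02], [-0.04, -0.01, -0.0]] rows>=0.5
[0.638, -0.192, 0.184] 11 ->  [[2.63, 0.14, 0.02], [-0.04, -0.01, -0.0]] rows>=1.7
```

Call:
{"name": "drive_tool", "arguments": {
  "deltas": [
    [[0.7,0.14,0.02],[0,0,0]],
    [[1.4,0.14,0.02],[0,0,0]],
    [[2.1,0.14,0.02],[0,0,0]],
    [[2.63,0.14,0.02],[0,0,0]],
    [[2.63,0.14,0.02],[0,0,0]]
  ]
}}

```text
time_s: 6.85
eef_pos: [0.6377, -0.1892, 0.1831]
tcp_rot: [-0.144, 1.569, 0.147]
ft_force: [-0.6, -0.5, -0.1]
finger_gap: 0.304
```

Call:
{"name": "drive_tool", "arguments": {
  "deltas": [
    [[0,0,0],[0,0,0]],
    [[0,0,0],[0,0,0]],
    [[0,0,0],[0,0,0]]
  ],
  "claw": 0
}}

```text
time_s: 7.22
eef_pos: [0.6394, -0.1892, 0.1866]
tcp_rot: [-0.149, 1.564, 0.147]
ft_force: [0.9, 0.9, 1.9]
finger_gap: 0.094
```

Call:
{"name": "drive_tool", "arguments": {
  "deltas": [
    [[-0.15,0,0],[0,0,0]],
    [[-0.3,0,0],[0,0,0]],
    [[-0.33,0,0],[0,0,0]]
  ]
}}

```text
time_s: 7.6
eef_pos: [0.6393, -0.189, 0.1993]
tcp_rot: [-0.149, 1.565, 0.148]
ft_force: [-0.4, 0.1, -1.0]
finger_gap: 0.098
```

```bash
python3 - <<'E'
from h import *
s,c=snap('side'); im=c['color'][:,:,::-1]
cv2.imwrite('pics/s5.png',cv2.resize(im[150:330,280:460],None,fx=3.3,fy=3.3,interpolation=cv2.INTER_CUBIC))
s,c=snap('wrist'); im=c['color'][:,:,::-1]
cv2.imwrite('pics/w5.png',im);print(s['ft_force'],s['eef_pos'])
E
```

```text
[ 0.59288607  0.8051956  -0.11543589] [ 0.63918367 -0.18907515  0.19905147]
```

View pics/s5.png

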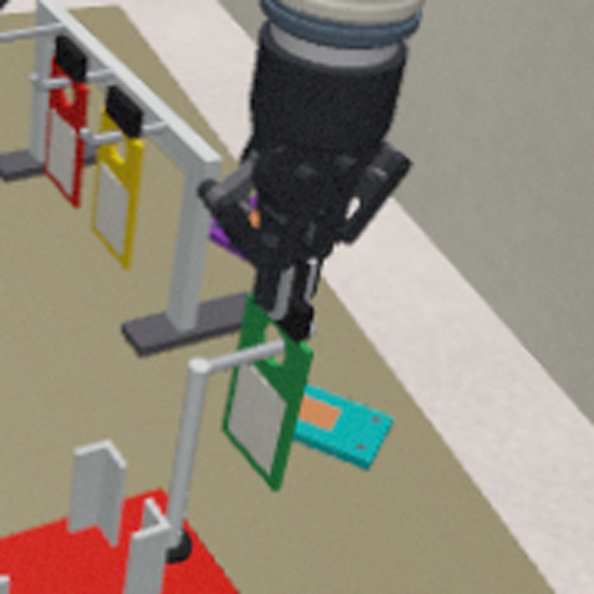

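View pics/w5.png

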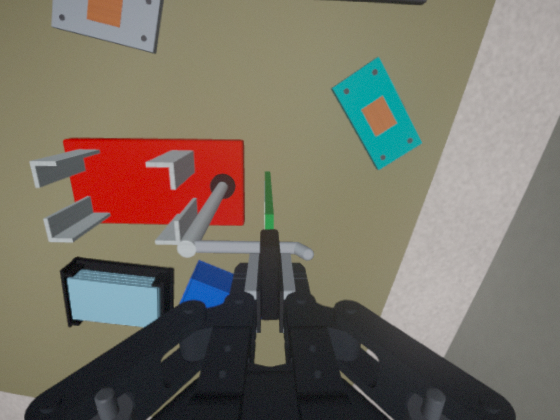

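Call:
{"name": "drive_tool", "arguments": {
  "deltas": [
    [[0,0,0.25],[0,0,0]],
    [[0,-0.01,0.6],[0,0,0]],
    [[0,-0.02,0.95],[0,0,0]],
    [[0,-0.03,1.3],[0,0,0]],
    [[-0.6,-0.03,1.4],[0,0,0]]
  ]
}}

```text
time_s: 8.32
eef_pos: [0.6945, -0.1789, 0.2182]
tcp_rot: [-0.147, 1.572, 0.151]
ft_force: [-0.0, -0.4, -0.5]
finger_gap: 0.097
```

```bash
python3 - <<'E'
from h import *
s=bot.read_state(); print(s['qpos'].round(2))
a=np.radians(9.03); d=np.array([np.cos(a),np.sin(a),0]); pk=np.array([.5988,.2387,0])
for off in (-.055,):
    f=rel(pk+d*off+[0,0,.24],9); f=rel(pk+d*off+[0,0,.24],-171)
E
```

```text
[-0.3   0.43  0.86  0.    1.86 -0.49]
[0.544, 0.23, 0.24] 9 ->  [[-0.5, 10.75, -1.76], [0.19, -0.03, -0.02]] rows>=7.0
[0.544, 0.23, 0.24] -171 ->  [[-0.5, 10.75, -1.76], [-17.81, 0.03, -0.05]] rows>=16.6
```

Call:
{"name": "drive_tool", "arguments": {
  "deltas": [
    [[-1.0,0.2,0],[0,0,0]],
    [[-2.2,1.0,0],[0,0,0]],
    [[-3.2,2.2,-0.3],[0.05,0,0]],
    [[-3.2,3.6,-0.5],[0.1,0,0]],
    [[-3.2,5.0,-0.8],[0.15,0,0]]
  ]
}}

```text
time_s: 8.95
eef_pos: [0.6252, 0.0126, 0.3506]
tcp_rot: [-0.127, 1.566, 0.128]
ft_force: [0.5, 0.5, -1.2]
finger_gap: 0.1
```

```bash
python3 - <<'E'
from h import *
a=np.radians(9.03); d=np.array([np.cos(a),np.sin(a),0]); pk=np.array([.5988,.2387,0])
rel(pk+d*-.055+[0,0,.33],9)
E
```

```text
[0.544, 0.23, 0.33] 9 ->  [[0.52, 5.69, -1.11], [0.03, 0.01, -0.0]] rows>=3.7
```

Call:
{"name": "drive_tool", "arguments": {
  "deltas": [
    [[0,1.2,-0.4],[0.03,0,0]],
    [[0,2.6,-0.8],[0.03,0,0]],
    [[0.2,4.0,-1.1],[0.03,0,0]],
    [[0.4,5.1,-1.11],[0.03,0,0]],
    [[0.52,5.6,-1.11],[0.03,0,0]]
  ]
}}

```text
time_s: 9.57
eef_pos: [0.5445, 0.2272, 0.3288]
tcp_rot: [-0.126, 1.568, 0.126]
ft_force: [1.4, -0.6, -1.0]
finger_gap: 0.098
```

Call:
{"name": "drive_tool", "arguments": {
  "deltas": [
    [[0.5,0,0],[0,0,0]],
    [[0.8,0,0],[0,0,0]]
  ]
}}

```text
time_s: 9.82
eef_pos: [0.5454, 0.2245, 0.2961]
tcp_rot: [-0.124, 1.569, 0.123]
ft_force: [-0.6, -0.6, 0.1]
finger_gap: 0.099
```

```bash
python3 - <<'E'
from h import *
import pickle
s,c=snap('wrist','w6.png'); s,c=snap('wrist','w6.png'); pickle.dump((s,c),open('w6.pkl','wb'))
print(s['eef_pos'],s['joint_vel'].round(2))
a=np.radians(9.03); d=np.array([np.cos(a),np.sin(a),0]); pk=np.array([.5988,.2387,0])
rel(pk+d*-.055+[0,0,.20],9)
print(proj(s,c,[pk+[0,0,.17],pk+d*-.031+[0,0,.178],pk+d*.038+[0,0,.17]]))
E
```

```text
[0.54521559 0.22414895 0.29443312] [-0.01  0.01 -0.02  0.    0.03 -0.  ]
[0.544, 0.23, 0.2] 9 ->  [[2.38, 0.16, 0.01], [-0.0, -0.02, 0.0]] rows>=1.5
[[328.2869806  192.86039466]
 [295.9960121  195.31029753]
 [368.49828537 192.91625848]]
```

View pics/w6.png

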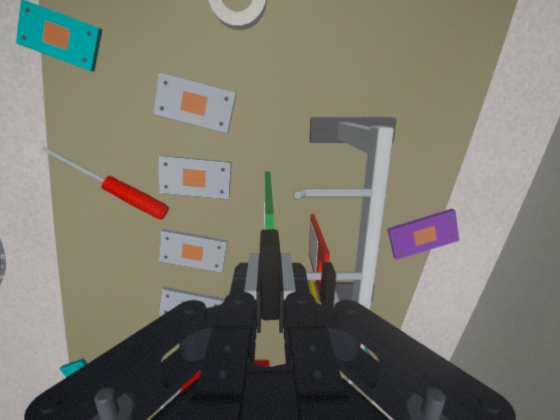

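Call:
{"name": "drive_tool", "arguments": {
  "deltas": [
    [[0.6,0.15,0],[0,0,0]],
    [[1.3,0.25,0],[0,0,0]],
    [[2.0,0.25,0],[0,0,0]],
    [[2.38,0.25,0],[0,0,0]],
    [[2.38,0.25,0],[0,0,0]]
  ]
}}

```text
time_s: 10.55
eef_pos: [0.5435, 0.234, 0.2016]
tcp_rot: [-0.124, 1.569, 0.123]
ft_force: [-0.0, 1.2, -0.0]
finger_gap: 0.101
```

```bash
python3 - <<'E'
from h import *
s,c=snap('wrist'); im=c['color'][:,:,::-1]
cv2.imwrite('pics/w7.png',cv2.resize(im[130:330,180:400],None,fx=3,fy=3,interpolation=cv2.INTER_CUBIC))
s,c=snap('scene'); im=c['color'][:,:,::-1]
cv2.imwrite('pics/s7.png',cv2.resize(im[170:370,220:420],None,fx=3,fy=3,interpolation=cv2.INTER_CUBIC))
print(s['eef_pos'],s['ft_force'])
a=np.radians(9.03); d=np.array([np.cos(a),np.sin(a),0]); pk=np.array([.5988,.2387,0]); n=np.array([-d[1],d[0],0])
rel(pk+d*0+n*.0035+[0,0,.199],9)
E
```

```text
[0.54381349 0.23420269 0.20295943] [-1.00171847 -0.47699804 -0.14700103]
[0.598, 0.242, 0.199] 9 ->  [[0.12, -0.02, 1.37], [-0.0, 0.01, -0.0]] rows>=0.9
```

View pics/w7.png

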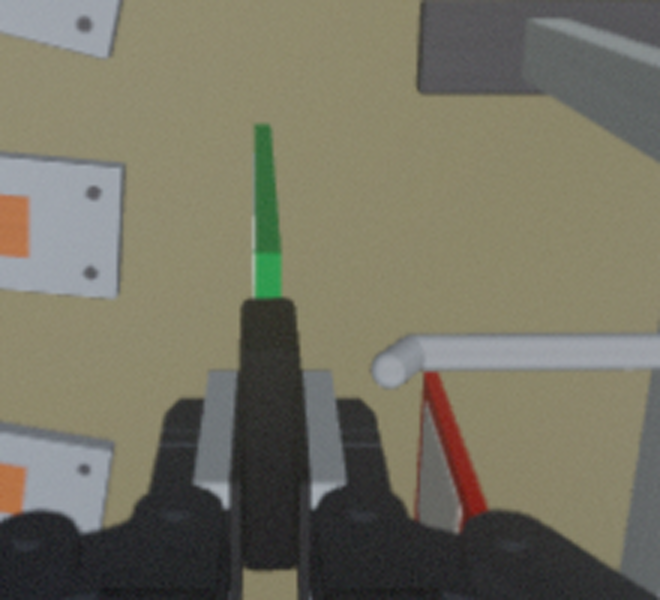

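View pics/s7.png

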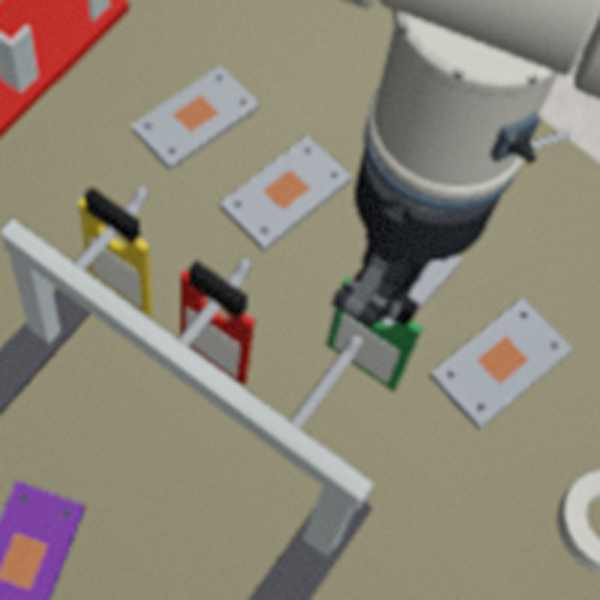

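Call:
{"name": "drive_tool", "arguments": {
  "deltas": [
    [[0.08,0,0],[0,0,0]],
    [[0.08,0,0.35],[0,0,0]],
    [[0.08,0,0.7],[0,0,0]],
    [[0.08,0,1.05],[0,0,0]],
    [[0.08,0,1.4],[0,0,0]]
  ]
}}

```text
time_s: 11.28
eef_pos: [0.5996, 0.2435, 0.2]
tcp_rot: [-0.123, 1.566, 0.124]
ft_force: [-0.2, 1.0, -0.1]
finger_gap: 0.097
```

Call:
{"name": "drive_tool", "arguments": {
  "deltas": [
    [[0,0,0],[0,0,0]],
    [[0.1,0,0],[0,0,0]],
    [[0.2,0,0],[0,0,0]]
  ]
}}

```text
time_s: 11.65
eef_pos: [0.5985, 0.2433, 0.1911]
tcp_rot: [-0.124, 1.567, 0.124]
ft_force: [-0.3, -0.3, -0.3]
finger_gap: 0.094
```

```bash
python3 - <<'E'
from h import *
s,c=snap('wrist'); im=c['color'][:,:,::-1]
cv2.imwrite('pics/w8.png',cv2.resize(im[130:330,180:400],None,fx=3,fy=3,interpolation=cv2.INTER_CUBIC))
s,c=snap('scene'); im=c['color'][:,:,::-1]
cv2.imwrite('pics/s8.png',cv2.resize(im[170:370,220:420],None,fx=3,fy=3,interpolation=cv2.INTER_CUBIC))
print(s['eef_pos'],s['ft_force'])
E
```

```text
[0.59831871 0.2432178  0.19027603] [ 0.02011927  0.45807724 -0.96740326]
```

View pics/w8.png

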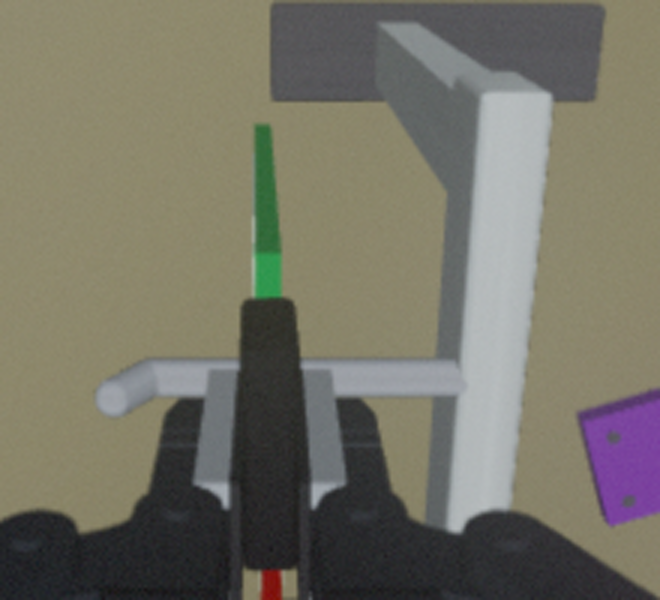

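View pics/s8.png

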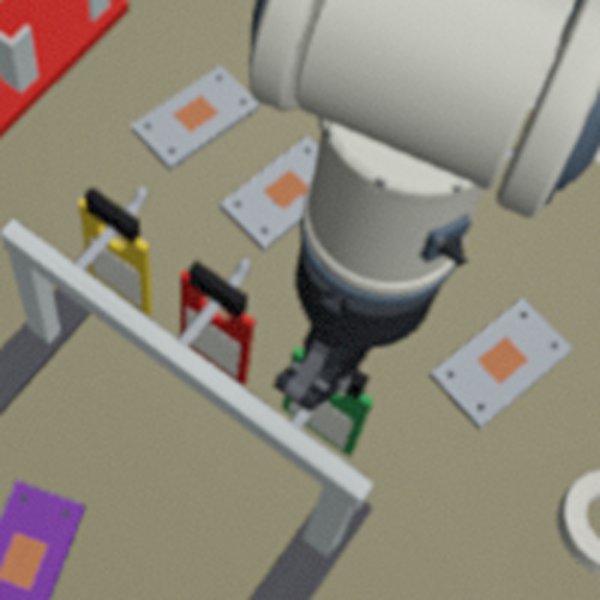

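Call:
{"name": "drive_tool", "arguments": {
  "deltas": [
    [[0.05,0,0],[0,0,0]],
    [[0.1,0,0],[0,0,0]],
    [[0.1,0,0],[0,0,0]]
  ]
}}

```text
time_s: 12.12
eef_pos: [0.5988, 0.2432, 0.187]
tcp_rot: [-0.124, 1.567, 0.124]
ft_force: [-0.1, -0.2, -0.3]
finger_gap: 0.096
```

Call:
{"name": "drive_tool", "arguments": {
  "deltas": [
    [[0.02,0,0],[0,0,0]],
    [[0.02,0,0],[0,0,0]]
  ],
  "claw": 24
}}

```text
time_s: 12.38
eef_pos: [0.5989, 0.2433, 0.1864]
tcp_rot: [-0.124, 1.567, 0.124]
ft_force: [0.8, 0.2, -0.2]
finger_gap: 0.277
```

Call:
{"name": "drive_tool", "arguments": {
  "deltas": [
    [[-0.8,0,0],[0,0,0]],
    [[-1.8,0,0],[0,0,0]],
    [[-2.8,0,0],[0,0,0]],
    [[-3.4,0,0],[0,0,0]]
  ]
}}

```text
time_s: 12.88
eef_pos: [0.599, 0.2433, 0.3255]
tcp_rot: [-0.123, 1.564, 0.124]
ft_force: [0.0, 0.1, -0.9]
finger_gap: 0.284
```

```bash
python3 - <<'E'
from h import *
s,c=snap('side'); im=c['color'][:,:,::-1]
cv2.imwrite('pics/s9.png',cv2.resize(im[130:280,250:400],None,fx=4,fy=4,interpolation=cv2.INTER_CUBIC))
s=bot.read_state(); print(s['qpos'].round(2),s['time_s'])
rel([.4457,-.0475,.2],-94); rel([.4457,-.0475,.2],86)
E
```

```text
[ 0.33  0.26  0.86 -0.    2.01  0.18] 12.925
[0.446, -0.048, 0.2] -94 ->  [[3.17, -6.58, -4.95], [10.3, 0.02, -0.04]] rows>=9.6
[0.446, -0.048, 0.2] 86 ->  [[3.17, -6.58, -4.95], [-7.7, 0.04, 0.02]] rows>=7.2
```

View pics/s9.png

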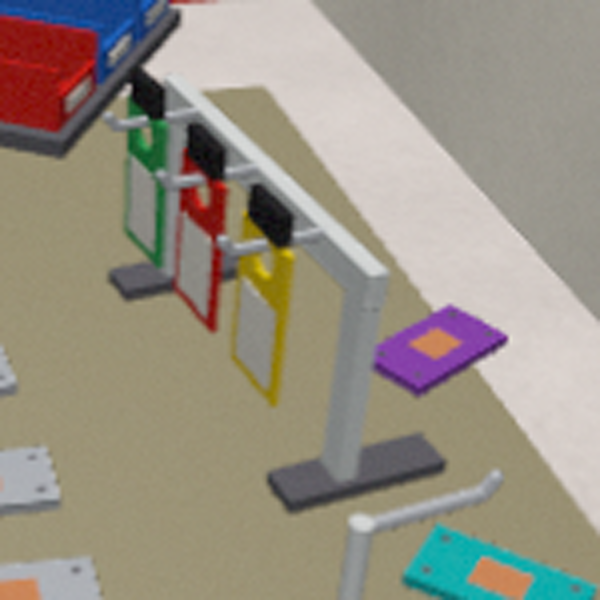

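Call:
{"name": "drive_tool", "arguments": {
  "deltas": [
    [[0.2,-1.2,-1.0],[-1.0,0,0]],
    [[0.6,-2.6,-2.0],[-2.0,0,0]],
    [[1.0,-4.0,-3.0],[-3.05,0,0]],
    [[1.5,-5.2,-4.0],[-4.1,0,0]],
    [[2.0,-6.3,-4.7],[-5.1,0,0]]
  ],
  "claw": 76
}}

```text
time_s: 13.55
eef_pos: [0.46, -0.0193, 0.2485]
tcp_rot: [-0.81, 1.414, 0.809]
ft_force: [0.8, -0.8, 0.6]
finger_gap: 0.89
```

```bash
python3 - <<'E'
from h import *
rel([.446,-.047,.15],86.2)
E
```

```text
[0.446, -0.047, 0.15] 86.2 ->  [[2.46, -0.05, -0.78], [-2.66, -0.0, 0.01]] rows>=2.5
```

Call:
{"name": "drive_tool", "arguments": {
  "deltas": [
    [[0.8,0,-0.3],[-1.0,0,0]],
    [[1.6,0,-0.6],[-2.0,0,0]],
    [[2.4,-0.05,-0.75],[-2.66,0,0]],
    [[2.46,-0.05,-0.75],[-2.66,0,0]]
  ]
}}

```text
time_s: 14.05
eef_pos: [0.4459, -0.0447, 0.1479]
tcp_rot: [-1.151, 1.247, 1.158]
ft_force: [0.6, 0.2, 0.2]
finger_gap: 0.889
```

```bash
python3 - <<'E'
from h import *
s,c=snap('wrist','w10.png'); s,c=snap('wrist','w10.png'); print(s['eef_pos'],s['time_s'])
rel([.446,-.047,.03],86.2);rel([.446,-.047,-.001],86.2)
a=np.radians(-3.8)
for x in (-.053,.053):
  for y in (-.028,.028): print(proj(s,c,[[.446+x*np.cos(a)-y*np.sin(a),-.047+x*np.sin(a)+y*np.cos(a),.01]]))
E
```

```text
[ 0.44678988 -0.04456753  0.1496429 ] 14.1
[0.446, -0.047, 0.03] 86.2 ->  [[3.03, 0.03, -0.07], [-0.05, 0.0, -0.0]] rows>=1.9
[0.446, -0.047, -0.001] 86.2 ->  [[3.8, 0.03, -0.07], [-0.05, 0.0, -0.0]] rows>=2.4
[[236.90707552 140.09655186]]
[[296.64319022 139.52557304]]
[[241.41723071 242.65951655]]
[[294.62260968 242.23490448]]
```

View pics/w10.png

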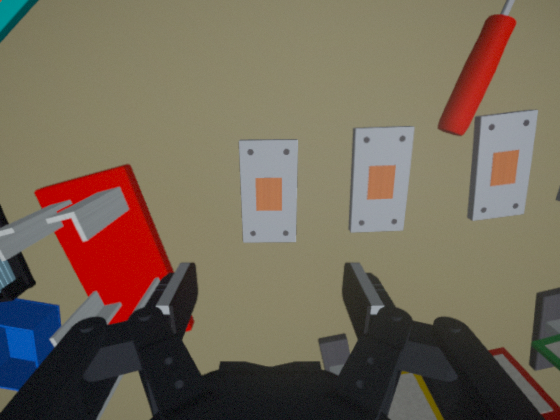

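Call:
{"name": "drive_tool", "arguments": {
  "deltas": [
    [[1.2,0.03,-0.07],[-0.05,0,0]],
    [[2.5,0.03,-0.07],[-0.05,0,0]],
    [[3.3,0.03,-0.07],[-0.05,0,0]],
    [[3.75,0.03,-0.07],[-0.05,0,0]],
    [[3.75,0.03,-0.07],[-0.05,0,0]]
  ]
}}

```text
time_s: 14.78
eef_pos: [0.4464, -0.0472, 0.0012]
tcp_rot: [-1.161, 1.239, 1.162]
ft_force: [-0.0, -0.1, 1.0]
finger_gap: 0.891
```

Call:
{"name": "drive_tool", "arguments": {
  "deltas": [
    [[0,0,0],[0,0,0]],
    [[0,0,0],[0,0,0]],
    [[0,0,0],[0,0,0]]
  ],
  "claw": 40
}}

```text
time_s: 15.15
eef_pos: [0.448, -0.0475, 0.004]
tcp_rot: [-1.164, 1.236, 1.159]
ft_force: [-2.1, 1.7, 5.4]
finger_gap: 0.618
```

Call:
{"name": "drive_tool", "arguments": {
  "deltas": [
    [[0,0,0],[0,0,0]]
  ]
}}

```text
time_s: 15.28
eef_pos: [0.448, -0.0475, 0.004]
tcp_rot: [-1.164, 1.236, 1.158]
ft_force: [-1.5, 1.4, 5.9]
finger_gap: 0.621
```

Call:
{"name": "drive_tool", "arguments": {
  "deltas": [
    [[-0.25,0,0],[0,0,0]],
    [[-0.5,0,0],[0,0,0]],
    [[-0.5,0,0],[0,0,0]]
  ]
}}

```text
time_s: 15.65
eef_pos: [0.4471, -0.0476, 0.0225]
tcp_rot: [-1.163, 1.237, 1.16]
ft_force: [-0.3, 0.7, -2.4]
finger_gap: 0.614
```

```bash
python3 - <<'E'
from h import *
s,c=snap('wrist','w11.png'); print(s['eef_pos'],s['time_s'],s['finger_gap'],s['ft_force'])
E
```

```text
[ 0.44710819 -0.0475836   0.02254903] 15.65 0.6141234029701103 [-0.29254483  0.69056735 -2.3905177 ]
```

View pics/w11.png

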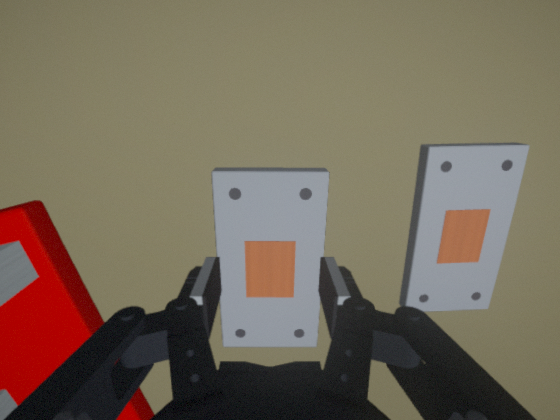

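```bash
python3 - <<'E'
from h import *
rel([.4955,-.2177,.14],99.8)
E
```

```text
[0.496, -0.218, 0.14] 99.8 ->  [[-2.95, -1.5, -4.17], [-1.35, -0.0, 0.01]] rows>=3.4
```

Call:
{"name": "drive_tool", "arguments": {
  "deltas": [
    [[-1.2,-0.1,-0.3],[-0.2,0,0]],
    [[-2.4,-0.5,-1.2],[-0.6,0,0]],
    [[-2.95,-1.0,-2.5],[-1.1,0,0]],
    [[-2.95,-1.4,-3.6],[-1.35,0,0]],
    [[-2.95,-1.5,-4.15],[-1.35,0,0]]
  ]
}}

```text
time_s: 16.32
eef_pos: [0.4954, -0.2189, 0.1383]
tcp_rot: [-1.333, 1.125, 1.334]
ft_force: [0.2, 0.5, -2.2]
finger_gap: 0.62
```

Call:
{"name": "drive_tool", "arguments": {
  "deltas": [
    [[0,0,0],[0,0,0]]
  ]
}}

```text
time_s: 16.45
eef_pos: [0.4948, -0.2176, 0.1377]
tcp_rot: [-1.331, 1.125, 1.335]
ft_force: [0.2, 0.1, -1.8]
finger_gap: 0.617
```

```bash
python3 - <<'E'
from h import *
s,c=snap('wrist','w12.png'); print(s['eef_pos'],s['time_s'],s['finger_gap'],s['ft_force'])
rel([.4955,-.2177,.095],99.8)
rel([.4955,-.2177,.0235],99.8)
E
```

```text
[ 0.49483934 -0.21763334  0.13770744] 16.45 0.616924708058876 [ 0.19386601  0.09235693 -1.77052895]
[0.496, -0.218, 0.095] 99.8 ->  [[1.07, -0.01, -0.03], [-0.0, 0.01, -0.01]] rows>=0.7
[0.496, -0.218, 0.024] 99.8 ->  [[2.86, -0.01, -0.04], [-0.0, 0.01, -0.01]] rows>=1.8
```

View pics/w12.png

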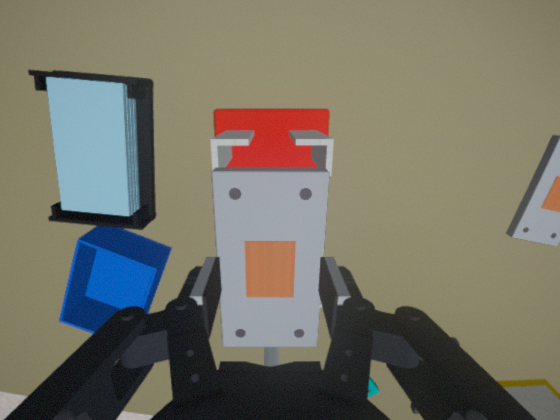

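Call:
{"name": "drive_tool", "arguments": {
  "deltas": [
    [[0.7,0,-0.02],[0,0,0]],
    [[1.4,0,-0.02],[0,0,0]],
    [[2.1,0,-0.02],[0,0,0]],
    [[2.6,0,-0.02],[0,0,0]],
    [[2.8,0,-0.02],[0,0,0]]
  ]
}}

```text
time_s: 17.12
eef_pos: [0.495, -0.2164, 0.0256]
tcp_rot: [-1.333, 1.123, 1.337]
ft_force: [0.3, 0.0, -2.0]
finger_gap: 0.619
```

Call:
{"name": "drive_tool", "arguments": {
  "deltas": [
    [[0.05,0,0],[0,0,0]],
    [[0.05,0,0],[0,0,0]]
  ]
}}

```text
time_s: 17.38
eef_pos: [0.4961, -0.2179, 0.026]
tcp_rot: [-1.336, 1.123, 1.333]
ft_force: [-0.0, -0.0, -2.2]
finger_gap: 0.614
```

Call:
{"name": "drive_tool", "arguments": {
  "deltas": [
    [[0.05,0,0],[0,0,0]],
    [[0.08,0,0],[0,0,0]]
  ]
}}

```text
time_s: 17.62
eef_pos: [0.4959, -0.2179, 0.0222]
tcp_rot: [-1.335, 1.123, 1.334]
ft_force: [-0.7, -0.6, -2.0]
finger_gap: 0.614
```

Call:
{"name": "drive_tool", "arguments": {
  "deltas": [
    [[0.02,0,0],[0,0,0]],
    [[0.02,0,0],[0,0,0]]
  ],
  "claw": 76
}}

```text
time_s: 17.88
eef_pos: [0.4958, -0.2178, 0.0213]
tcp_rot: [-1.335, 1.123, 1.334]
ft_force: [-0.7, -0.9, -0.5]
finger_gap: 0.892
```

Call:
{"name": "drive_tool", "arguments": {
  "deltas": [
    [[-0.6,0,0],[0,0,0]],
    [[-1.8,0,0],[0,0,0]],
    [[-3.2,0,0],[0,0,0]],
    [[-3.5,0,0],[0,0,0]]
  ]
}}

```text
time_s: 18.38
eef_pos: [0.4974, -0.2186, 0.1668]
tcp_rot: [-1.342, 1.121, 1.327]
ft_force: [-0.1, 0.2, 0.2]
finger_gap: 0.887
```

```bash
python3 - <<'E'
from h import *
s,c=snap('wrist','w13.png'); print(s['eef_pos'],s['time_s'],s['finger_gap'],s['ft_force'])
rel([.4755,-.3755,.16],93.7)
E
```

```text
[ 0.49738469 -0.21858288  0.166751  ] 18.375 0.8867934347222717 [-0.09255893  0.21461145  0.22690155]
[0.476, -0.376, 0.16] 93.7 ->  [[0.16, 1.2, -3.78], [0.61, -0.02, 0.04]] rows>=2.5
```

View pics/w13.png

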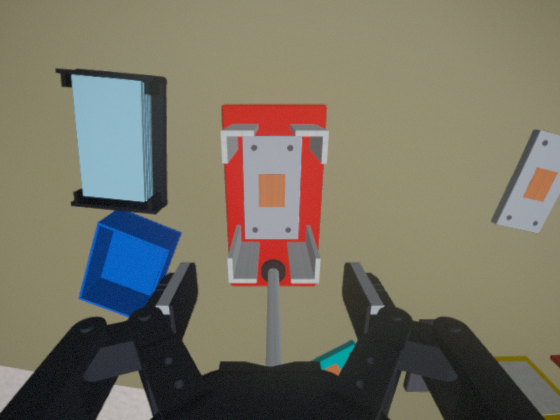

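Call:
{"name": "drive_tool", "arguments": {
  "deltas": [
    [[0.0,0.3,-1.0],[0.2,0,0]],
    [[0.1,0.7,-2.3],[0.4,0,0]],
    [[0.16,1.1,-3.4],[0.6,0,0]],
    [[0.16,1.2,-3.75],[0.61,0,0]],
    [[0.16,1.2,-3.75],[0.61,0,0]]
  ]
}}

```text
time_s: 19.05
eef_pos: [0.4735, -0.3737, 0.1531]
tcp_rot: [-1.254, 1.178, 1.258]
ft_force: [0.3, 0.6, -0.3]
finger_gap: 0.889
```

```bash
python3 - <<'E'
from h import *
import pickle
s,c=snap('wrist','w14.png'); s,c=snap('wrist','w14.png'); pickle.dump((s,c),open('w14.pkl','wb'))
print(s['eef_pos'],s['time_s'],s['finger_gap'],s['ft_force'])
E
```

```text
[ 0.47394726 -0.37285515  0.15364789] 19.1 0.8916275141784139 [-0.00344642  0.21007332  1.10037845]
```

View pics/w14.png

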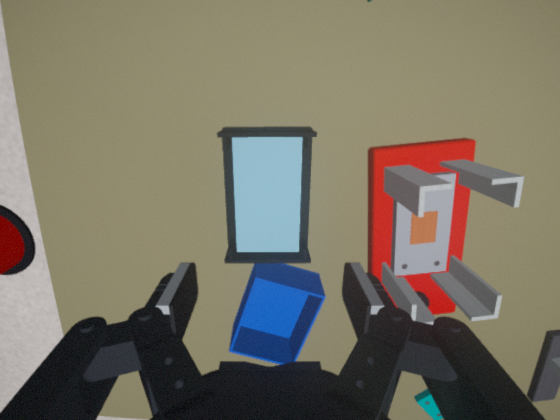

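```bash
python3 - <<'E'
from fit import *
import pickle
s,c=pickle.load(open('w14.pkl','rb'))
im=c['color'][:,:,::-1]; cv2.imwrite('pics/w14a.png',cv2.resize(im[120:270,210:325],None,fx=5,fy=4,interpolation=cv2.INTER_CUBIC))
a,b=.056,.031
uv=[(231,137),(303,137),(300,253),(236,252)]
for fz in (0,1):
    v,r=fit(s,c,uv,[(-a,-b,.034),(-a,b,.034),(a,b,.034),(a,-b,.034)],[.48,-.37,0]+[0]*fz,fz); print(v.round(4),np.degrees(v[2]).round(2),r.round(1).tolist())
E
```

```text
[ 0.4721 -0.3752  0.0686] 3.93 [[0.5, 0.1], [-0.1, -0.2], [-0.9, -0.6], [0.5, 0.6]]
[ 0.4718 -0.3752  0.0685  0.0008] 3.93 [[0.3, -0.1], [-0.0, -0.3], [-0.8, -0.4], [0.4, 0.8]]
```

View pics/w14a.png

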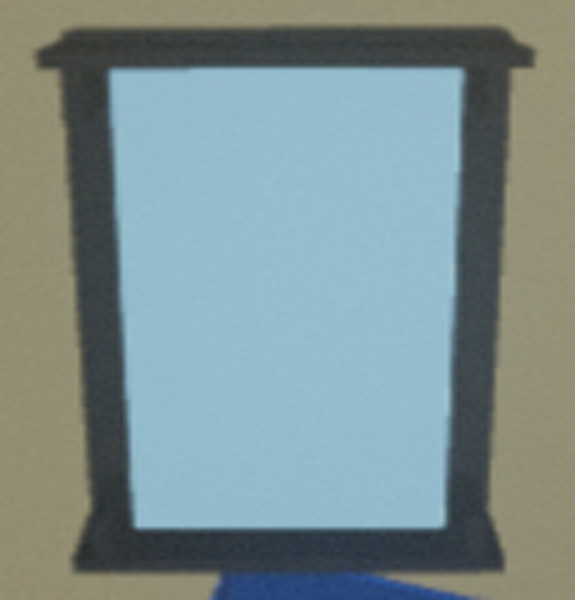

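```bash
python3 - <<'E'
from h import *
rel([.4735,-.3755,.034],93.8)
E
```

```text
[0.474, -0.376, 0.034] 93.8 ->  [[3.0, 0.02, -0.08], [0.0, 0.01, -0.0]] rows>=1.9
```

Call:
{"name": "drive_tool", "arguments": {
  "deltas": [
    [[0.8,0.02,-0.08],[0,0,0]],
    [[1.8,0.02,-0.08],[0,0,0]],
    [[2.6,0.02,-0.08],[0,0,0]],
    [[2.95,0.02,-0.08],[0,0,0]],
    [[2.95,0.02,-0.08],[0,0,0]]
  ]
}}

```text
time_s: 19.77
eef_pos: [0.4734, -0.3758, 0.0361]
tcp_rot: [-1.257, 1.177, 1.259]
ft_force: [0.0, -0.4, 0.2]
finger_gap: 0.893
```

Call:
{"name": "drive_tool", "arguments": {
  "deltas": [
    [[0,0,0],[0,0,0]]
  ]
}}

```text
time_s: 19.9
eef_pos: [0.4743, -0.3772, 0.0386]
tcp_rot: [-1.26, 1.177, 1.255]
ft_force: [-0.1, -0.3, -0.1]
finger_gap: 0.896
```

Call:
{"name": "drive_tool", "arguments": {
  "deltas": [
    [[0.12,0,0],[0,0,0]],
    [[0.12,0,0],[0,0,0]],
    [[0.12,0,0],[0,0,0]]
  ]
}}

```text
time_s: 20.27
eef_pos: [0.4734, -0.377, 0.032]
tcp_rot: [-1.257, 1.178, 1.257]
ft_force: [0.3, 0.1, 0.6]
finger_gap: 0.883
```

```bash
python3 - <<'E'
from h import *
for i in range(3):
    s,c=snap('wrist','w15.png'); print(s['eef_pos'],s['joint_vel'].round(3),s['ft_force'])
E
```

```text
[ 0.4733706  -0.37702198  0.03198449] [-0.001  0.003  0.001  0.001 -0.001 -0.001] [0.31594039 0.05262151 0.59991923]
[ 0.47337129 -0.37701701  0.03195445] [ 0.001  0.001 -0.001 -0.    -0.001  0.002] [-0.41864045 -0.45247161 -0.28638879]
[ 0.4733397  -0.37700468  0.03190334] [-0.     0.     0.001  0.    -0.001 -0.001] [-0.04506404  0.02549714  0.4575472 ]
```

View pics/w15.png

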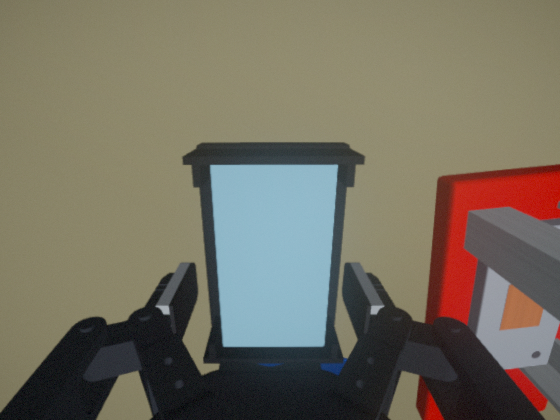

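Call:
{"name": "drive_tool", "arguments": {
  "deltas": [
    [[-0.03,0,0],[0,0,0]],
    [[-0.03,0,0],[0,0,0]]
  ]
}}

```text
time_s: 20.68
eef_pos: [0.4734, -0.377, 0.0332]
tcp_rot: [-1.257, 1.178, 1.257]
ft_force: [0.8, 1.0, 0.8]
finger_gap: 0.887
```

Call:
{"name": "drive_tool", "arguments": {
  "deltas": [
    [[0,0,0],[0,0,0]],
    [[0,0,0],[0,0,0]],
    [[0,0,0],[0,0,0]]
  ],
  "claw": 45
}}

```text
time_s: 21.05
eef_pos: [0.4733, -0.3769, 0.0329]
tcp_rot: [-1.257, 1.178, 1.257]
ft_force: [-0.0, -0.2, 0.0]
finger_gap: 0.528
```

Call:
{"name": "drive_tool", "arguments": {
  "deltas": [
    [[-0.2,0,0],[0,0,0]],
    [[-0.5,0,0],[0,0,0]],
    [[-0.9,0,0],[0,0,0]],
    [[-1.2,0,0],[0,0,0]]
  ]
}}

```text
time_s: 21.55
eef_pos: [0.4738, -0.3773, 0.0831]
tcp_rot: [-1.259, 1.178, 1.255]
ft_force: [-0.2, -0.4, -0.0]
finger_gap: 0.526
```

```bash
python3 - <<'E'
from h import *
s,c=snap('wrist','w16.png'); print(s['eef_pos'],s['joint_vel'].round(3),s['ft_force'],s['finger_gap'])
s,c=snap('side'); im=c['color'][:,:,::-1]
cv2.imwrite('pics/s16.png',cv2.resize(im[270:420,220:420],None,fx=4,fy=4,interpolation=cv2.INTER_CUBIC))
E
```

```text
[ 0.47380135 -0.37731575  0.08313997] [ 0.    -0.047 -0.11  -0.001  0.165  0.   ] [-0.18622619 -0.38665687 -0.00750791] 0.5257315380178996
```

View pics/w16.png

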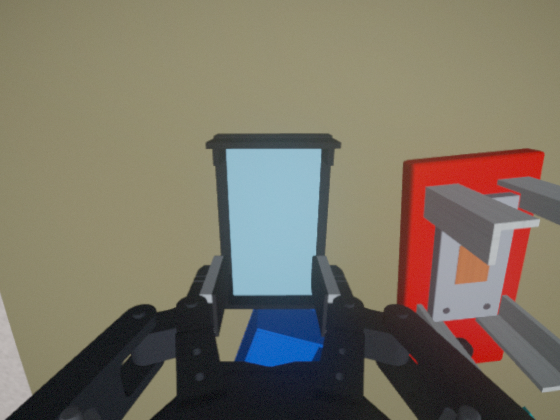

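View pics/s16.png

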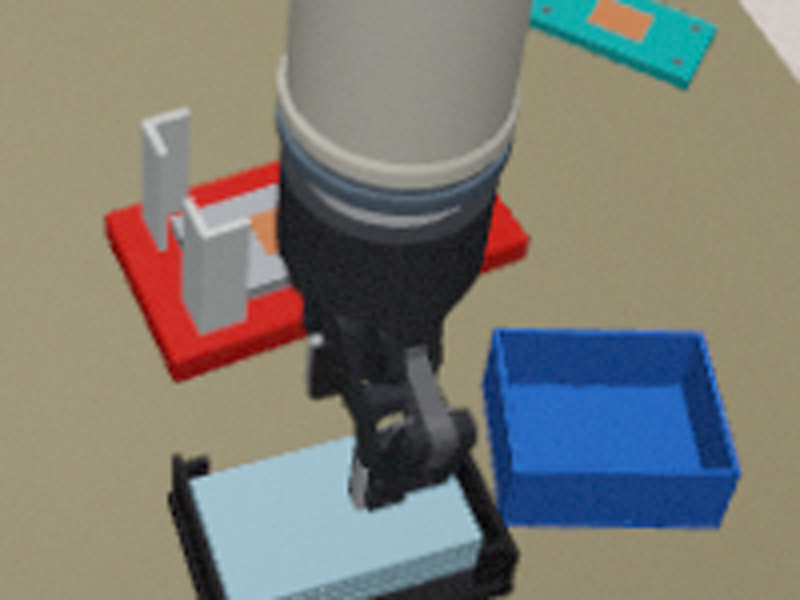

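```bash
python3 - <<'E'
from h import *
s,c=snap('wrist','w17.png'); im=c['color'][:,:,::-1]
cv2.imwrite('pics/w17.png',cv2.resize(im[230:370,180:360],None,fx=4,fy=4,interpolation=cv2.INTER_CUBIC))
M=np.array(c['mount']); Mi=np.linalg.inv(M)
g=s['finger_gap']*.0854
for y in (.011,-.011):
  for x in (.004,0,-.003,-.006,-.01):
    P=np.array([[x,y,g/2],[x,y,-g/2]])@Mi[:3,:3].T+Mi[:3,3]
    q=cv2.projectPoints(P,np.zeros(3),np.zeros(3),K(c),np.array(c['distortion']))[0][:,0]; print(y,x,q.round(1).tolist(),((q-[180,230])*4).round().tolist())
E
```

```text
0.011 0.004 [[311.3, 245.8], [228.9, 245.7]] [[525.0, 63.0], [196.0, 63.0]]
0.011 0 [[312.3, 249.1], [227.9, 249.1]] [[529.0, 77.0], [192.0, 76.0]]
0.011 -0.003 [[313.1, 251.8], [227.1, 251.7]] [[532.0, 87.0], [189.0, 87.0]]
0.011 -0.006 [[313.9, 254.5], [226.4, 254.4]] [[536.0, 98.0], [185.0, 98.0]]
0.011 -0.01 [[315.0, 258.3], [225.3, 258.2]] [[540.0, 113.0], [181.0, 113.0]]
-0.011 0.004 [[309.5, 280.3], [230.7, 280.3]] [[518.0, 201.0], [203.0, 201.0]]
-0.011 0 [[310.4, 284.3], [229.8, 284.2]] [[522.0, 217.0], [199.0, 217.0]]
-0.011 -0.003 [[311.1, 287.4], [229.1, 287.3]] [[524.0, 230.0], [196.0, 229.0]]
-0.011 -0.006 [[311.8, 290.6], [228.4, 290.5]] [[527.0, 242.0], [194.0, 242.0]]
-0.011 -0.01 [[312.8, 295.0], [227.4, 295.0]] [[531.0, 260.0], [190.0, 260.0]]
```

View pics/w17.png

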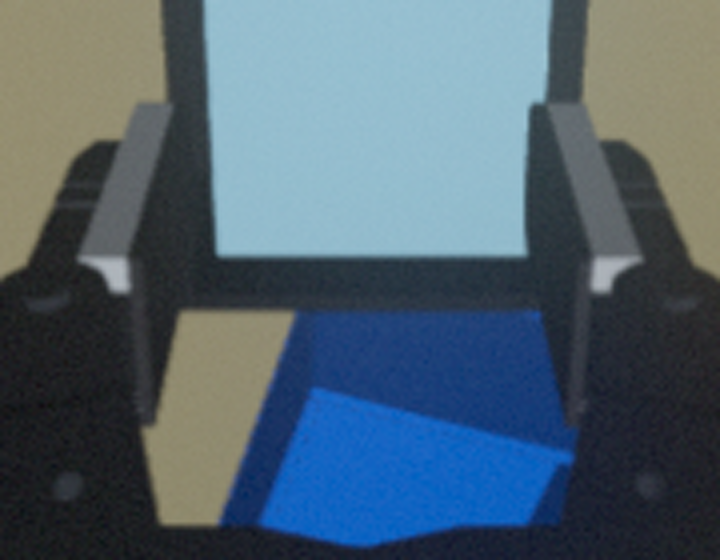

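```bash
python3 - <<'E'
from h import *
print(bot.read_state()['eef_pos'])
rel([.4735,-.3755,.027],93.8)
E
```

```text
[ 0.47387685 -0.37737235  0.0824867 ]
[0.474, -0.376, 0.027] 93.8 ->  [[1.39, 0.01, 0.05], [-0.01, -0.01, 0.01]] rows>=0.9
```

Call:
{"name": "drive_tool", "arguments": {
  "deltas": [
    [[0,0.01,0.04],[0,0,0]],
    [[0,0.01,0.04],[0,0,0]],
    [[0.5,0.01,0.04],[0,0,0]],
    [[1.1,0.01,0.04],[0,0,0]],
    [[1.39,0.01,0.04],[0,0,0]]
  ],
  "claw": 76
}}

```text
time_s: 22.32
eef_pos: [0.4716, -0.3742, 0.0218]
tcp_rot: [-1.253, 1.178, 1.261]
ft_force: [0.3, 0.3, 0.3]
finger_gap: 0.888
```

Call:
{"name": "drive_tool", "arguments": {
  "deltas": [
    [[0,0,0],[0,0,0]],
    [[0,0,0],[0,0,0]],
    [[0,0,0],[0,0,0]]
  ]
}}

```text
time_s: 22.7
eef_pos: [0.4734, -0.3758, 0.0266]
tcp_rot: [-1.259, 1.178, 1.255]
ft_force: [-0.1, -0.1, -0.2]
finger_gap: 0.888
```

Call:
{"name": "drive_tool", "arguments": {
  "deltas": [
    [[0,0,0],[0,0,0]],
    [[0,0,0],[0,0,0]],
    [[0,0,0],[0,0,0]]
  ],
  "claw": 50
}}

```text
time_s: 23.08
eef_pos: [0.4736, -0.376, 0.0273]
tcp_rot: [-1.26, 1.178, 1.255]
ft_force: [-0.5, -0.7, 6.5]
finger_gap: 0.684
```

Call:
{"name": "drive_tool", "arguments": {
  "deltas": [
    [[-0.1,0,0],[0,0,0]],
    [[-0.3,0,0],[0,0,0]],
    [[-0.7,0,0],[0,0,0]],
    [[-1.2,0,0],[0,0,0]],
    [[-1.8,0,0],[0,0,0]]
  ]
}}

```text
time_s: 23.7
eef_pos: [0.4727, -0.3754, 0.0992]
tcp_rot: [-1.257, 1.178, 1.257]
ft_force: [0.1, 0.7, 0.3]
finger_gap: 0.679
```

```bash
python3 - <<'E'
from h import *
s,c=snap('wrist','w18.png'); print(s['eef_pos'],s['joint_vel'].round(3),s['ft_force'],s['finger_gap'])
s,c=snap('side'); im=c['color'][:,:,::-1]
cv2.imwrite('pics/s18.png',cv2.resize(im[270:420,220:420],None,fx=4,fy=4,interpolation=cv2.INTER_CUBIC))
E
```

```text
[ 0.47274488 -0.37541937  0.09920817] [ 0.001 -0.098 -0.255  0.     0.339  0.   ] [0.07489977 0.70174585 0.2998919 ] 0.6791874952856854
```

View pics/w18.png

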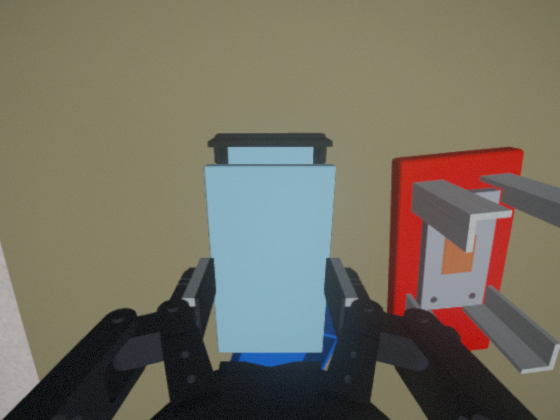

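View pics/s18.png

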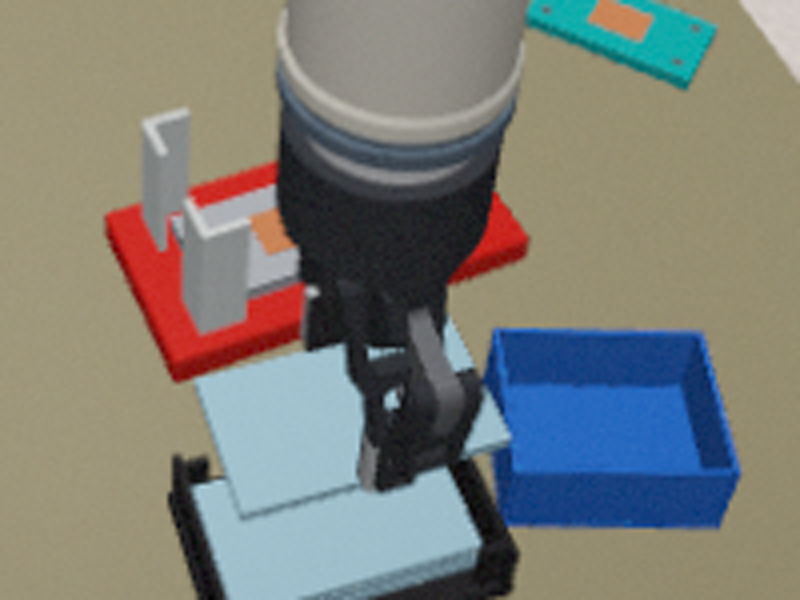

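```bash
cat >> h.py <<'E'
def toolplane(c,uv,x):
    """points in tool frame on plane tool x = x"""
    M=np.array(c['mount']); p=cv2.undistortPoints(np.array(uv,float).reshape(-1,1,2),K(c),np.array(c['distortion']))[:,0]
    d=np.c_[p,np.ones(len(p))]@M[:3,:3].T; e=M[:3,3]; return e+d*((x-e[0])/d[:,0])[:,None]
E
python3 - <<'E'
from h import *
s,c=snap('wrist')
t=toolplane(c,[(206,167),(334,167),(323,352),(218,352)],-.007); print(t.round(4).tolist(),t.mean(0), t[3,1]-t[0,1])
rel([.4945,-.2179,.14],99.8); print(s['eef_pos'],s['ft_force'])
E
```

```text
[[-0.007, 0.0569, -0.0297], [-0.007, 0.0569, 0.0296], [-0.007, -0.0532, 0.0313], [-0.007, -0.0533, -0.0307]] [-7.00000000e-03  1.81679846e-03  8.61876055e-05] -0.11019648387291679
[0.494, -0.218, 0.14] 99.8 ->  [[-1.0, -0.78, 3.91], [-0.61, -0.02, 0.02]] rows>=2.6
[ 0.47428313 -0.37677123  0.1025358 ] [0.69224777 0.61846985 0.3242049 ]
```

Call:
{"name": "drive_tool", "arguments": {
  "deltas": [
    [[-0.9,0,0.3],[0,0,0]],
    [[-1.0,-0.3,1.5],[-0.3,0,0]],
    [[-1.0,-0.6,2.8],[-0.5,0,0]],
    [[-1.0,-0.81,3.8],[-0.61,0,0]],
    [[-1.0,-0.81,3.91],[-0.61,0,0]]
  ]
}}

```text
time_s: 24.48
eef_pos: [0.495, -0.2147, 0.1366]
tcp_rot: [-1.336, 1.121, 1.338]
ft_force: [-0.2, 0.4, -0.1]
finger_gap: 0.68
```

Call:
{"name": "drive_tool", "arguments": {
  "deltas": [
    [[0,0,0],[0,0,0]],
    [[0,0,0],[0,0,0]]
  ]
}}

```text
time_s: 24.72
eef_pos: [0.4946, -0.2182, 0.1369]
tcp_rot: [-1.333, 1.124, 1.334]
ft_force: [-0.4, -0.5, -0.1]
finger_gap: 0.681
```

```bash
python3 - <<'E'
from h import *
s,c=snap('wrist','w19.png'); print(s['eef_pos'],s['joint_vel'].round(3),s['ft_force'],s['finger_gap'])
rel([.4959,-.2176,.0285],99.8)
E
```

```text
[ 0.49463706 -0.21821177  0.13694076] [-0.006  0.001 -0.003  0.002  0.002 -0.   ] [-0.37107319 -0.46556011 -0.11968328] 0.6813931815826291
[0.496, -0.218, 0.028] 99.8 ->  [[2.71, -0.03, 0.01], [-0.01, 0.0, -0.0]] rows>=1.7
```

View pics/w19.png

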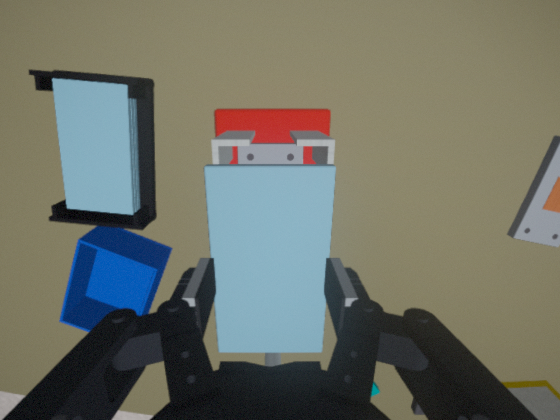

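```bash
python3 - <<'E'
from h import *
s,c=snap('wrist'); im=c['color'][:,:,::-1]
cv2.imwrite('pics/w19a.png',cv2.resize(im[95:185,190:350],None,fx=5,fy=5,interpolation=cv2.INTER_CUBIC))
s['eef_pos'][:]
Rz=R.from_euler('z',.1709).as_matrix(); o=np.array([.4941,-.2179,0])
pts=[[-.063,-.038,.09],[-.063,.038,.09],[-.082,-.05,.018],[-.082,.05,.018]]
q=proj(s,c,[o+Rz@np.array(p) for p in pts]); print(q.round(1).tolist(), ((q-[190,95])*5).round().tolist())
E
```

```text
[[210.6, 139.9], [331.2, 139.8], [211.3, 107.6], [330.0, 107.5]] [[103.0, 224.0], [706.0, 224.0], [106.0, 63.0], [700.0, 63.0]]
```

View pics/w19a.png

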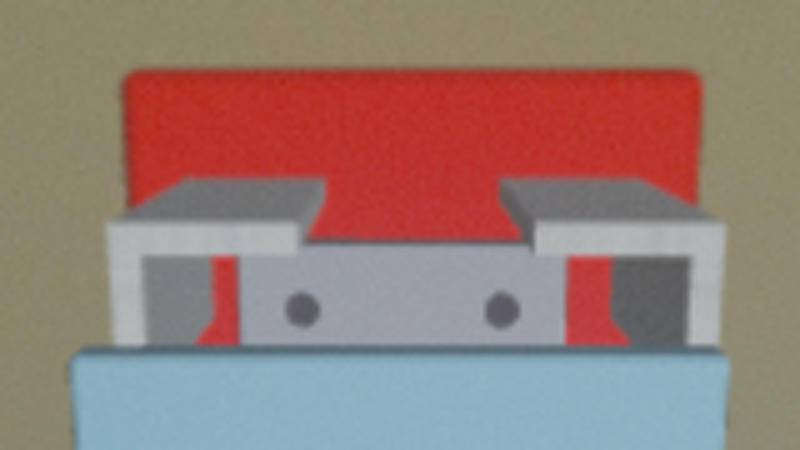

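Call:
{"name": "drive_tool", "arguments": {
  "deltas": [
    [[0.6,-0.03,0.04],[0,0,0]],
    [[1.3,-0.03,0.04],[0,0,0]],
    [[2.0,-0.03,0.04],[0,0,0]],
    [[2.5,-0.03,0.04],[0,0,0]],
    [[2.71,-0.03,0.04],[0,0,0]]
  ]
}}

```text
time_s: 25.45
eef_pos: [0.4952, -0.2155, 0.0275]
tcp_rot: [-1.332, 1.124, 1.336]
ft_force: [0.5, -0.6, -0.1]
finger_gap: 0.681
```

Call:
{"name": "drive_tool", "arguments": {
  "deltas": [
    [[0,0,0],[0,0,0]],
    [[0,0,0],[0,0,0]]
  ]
}}

```text
time_s: 25.7
eef_pos: [0.4965, -0.2157, 0.03]
tcp_rot: [-1.336, 1.123, 1.333]
ft_force: [1.0, -0.3, -0.1]
finger_gap: 0.684
```

Release just above the plate (about 2 mm lower first).

Call:
{"name": "drive_tool", "arguments": {
  "deltas": [
    [[0.06,0,0],[0,0,0]],
    [[0.06,0,0],[0,0,0]],
    [[0.06,0,0],[0,0,0]]
  ]
}}

```text
time_s: 26.08
eef_pos: [0.4965, -0.2157, 0.0273]
tcp_rot: [-1.336, 1.123, 1.333]
ft_force: [0.9, -0.2, 3.1]
finger_gap: 0.684
```

Call:
{"name": "drive_tool", "arguments": {
  "deltas": [
    [[0,0,0],[0,0,0]],
    [[0,0,0],[0,0,0]]
  ],
  "claw": 76
}}

```text
time_s: 26.32
eef_pos: [0.4955, -0.2152, 0.0261]
tcp_rot: [-1.334, 1.123, 1.336]
ft_force: [-0.1, 0.7, -0.7]
finger_gap: 0.893
```

Call:
{"name": "drive_tool", "arguments": {
  "deltas": [
    [[-0.6,0,0],[0,0,0]],
    [[-1.8,0,0],[0,0,0]],
    [[-3.2,0,0],[0,0,0]],
    [[-3.5,0,0],[0,0,0]]
  ]
}}

```text
time_s: 26.82
eef_pos: [0.4973, -0.2161, 0.1716]
tcp_rot: [-1.341, 1.121, 1.328]
ft_force: [0.7, -0.5, 0.6]
finger_gap: 0.892
```

```bash
python3 - <<'E'
from h import *
s,c=snap('wrist','w20.png'); print(s['eef_pos'],s['time_s'],s['ft_force'],s['finger_gap'])
s,c=snap('scene')
print([(round(d['p'],2),np.round(d['xyz'],3).tolist()) for d in eyes.recognise('scene','plate0')])
rel([.441,.0635,.16],88)
E
```

```text
[ 0.49732991 -0.21607732  0.17158623] 26.825 [ 0.73327427 -0.52834023  0.55449681] 0.8920042648361975
[(0.84, [0.439, 0.189, 0.011]), (0.84, [0.804, 0.152, 0.015]), (0.81, [0.436, 0.297, 0.01]), (0.8, [0.249, -0.264, 0.004]), (0.79, [0.243, 0.346, 0.008]), (0.75, [0.443, 0.071, 0.01]), (0.73, [0.741, -0.091, 0.01])]
[0.441, 0.064, 0.16] 88 ->  [[0.15, 0.16, 7.1], [1.18, 0.0, -0.0]] rows>=4.5
```

View pics/w20.png

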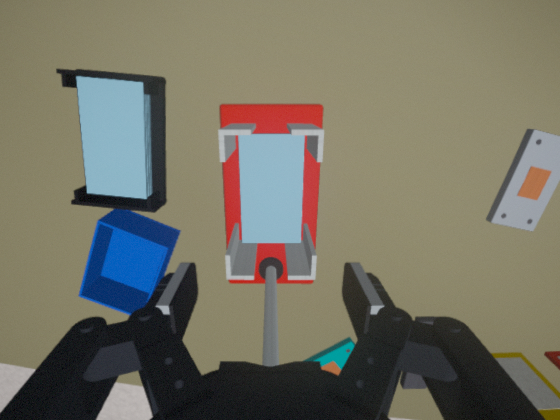

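Call:
{"name": "drive_tool", "arguments": {
  "deltas": [
    [[0.0,0.0,1.3],[0.3,0,0]],
    [[0.0,0.1,2.8],[0.6,0,0]],
    [[0.1,0.12,4.3],[0.9,0,0]],
    [[0.15,0.16,5.8],[1.18,0,0]],
    [[0.15,0.16,7.0],[1.18,0,0]]
  ]
}}

```text
time_s: 27.6
eef_pos: [0.4398, 0.0613, 0.1575]
tcp_rot: [-1.182, 1.229, 1.187]
ft_force: [0.5, 0.3, 0.2]
finger_gap: 0.887
```

Call:
{"name": "drive_tool", "arguments": {
  "deltas": [
    [[0.0,0.0,0.1],[0,0,0]],
    [[0.0,0.0,0.1],[0,0,0]]
  ]
}}

```text
time_s: 27.85
eef_pos: [0.4413, 0.0632, 0.1587]
tcp_rot: [-1.184, 1.228, 1.186]
ft_force: [-0.2, -0.5, 0.2]
finger_gap: 0.885
```

```bash
cat > plate.py <<'E'
import sys
from fit import *
# segment the plate nearest image column 270 below the gripper: light grey, fit quad
def findplate(s,c,z=.01,seed=None):
    im=c['color'].astype(int); mx=im.max(2); mn=im.min(2)
    grey=((mx-mn)<45)&(mx>120)&(im[:,:,2]>=im[:,:,0]-5)
    m=grey.astype(np.uint8); 
    seedpx=proj(s,c,[seed])[0]
    n,lab,st,ce=cv2.connectedComponentsWithStats(m)
    best=min(range(1,n),key=lambda i:np.hypot(*(ce[i]-seedpx)) if st[i,4]>600 else 1e9)
    cn=max(cv2.findContours((lab==best).astype(np.uint8),cv2.RETR_EXTERNAL,cv2.CHAIN_APPROX_NONE)[0],key=cv2.contourArea)
    P=onplane(s,c,cn[:,0].astype(float),z)[:,:2]
    r=cv2.minAreaRect((P*1000).astype(np.float32)); 
    (cx,cy),(w,h),a=r
    if w<h: a+=90; w,h=h,w
    a=(a+90)%180-90
    return cx/1000,cy/1000,a,w,h
E
python3 - <<'E'
from plate import *
s,c=snap('wrist','w21.png'); print(s['eef_pos'],s['time_s'])
print(findplate(s,c,seed=[.442,.0635,.01]))
rel([.4425,.0635,.0],87.7)
E
```

```text
[0.44129402 0.06320764 0.15874339] 27.85
(0.4418738098144531, 0.0653047103881836, -1.9069595336914062, 104.17113494873047, 55.589359283447266)
[0.442, 0.064, 0.0] 87.7 ->  [[3.98, -0.03, 0.02], [0.03, -0.0, -0.01]] rows>=2.5
```

View pics/w21.png

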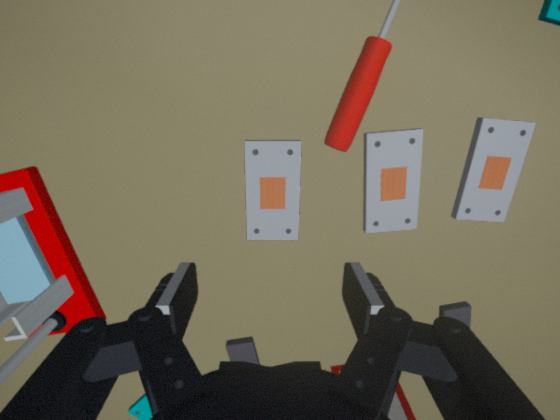

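Call:
{"name": "drive_tool", "arguments": {
  "deltas": [
    [[1.2,-0.02,0.03],[0.03,0,0]],
    [[2.4,-0.02,0.03],[0.03,0,0]],
    [[3.4,-0.02,0.03],[0.03,0,0]],
    [[3.9,-0.02,0.03],[0.03,0,0]],
    [[3.96,-0.02,0.03],[0.03,0,0]]
  ]
}}

```text
time_s: 28.52
eef_pos: [0.4413, 0.0631, -0.0001]
tcp_rot: [-1.177, 1.232, 1.181]
ft_force: [0.6, -0.2, -0.3]
finger_gap: 0.889
```

Call:
{"name": "drive_tool", "arguments": {
  "deltas": [
    [[0,0,0],[0,0,0]],
    [[0,0,0],[0,0,0]]
  ]
}}

```text
time_s: 28.78
eef_pos: [0.4437, 0.0643, 0.0036]
tcp_rot: [-1.181, 1.226, 1.178]
ft_force: [-0.1, -0.2, -0.4]
finger_gap: 0.892
```

Call:
{"name": "drive_tool", "arguments": {
  "deltas": [
    [[0,0,0],[0,0,0]],
    [[0,0,0],[0,0,0]],
    [[0,0,0],[0,0,0]]
  ],
  "claw": 40
}}

```text
time_s: 29.15
eef_pos: [0.4436, 0.0646, 0.004]
tcp_rot: [-1.181, 1.226, 1.178]
ft_force: [-1.9, 0.2, 6.1]
finger_gap: 0.616
```

Call:
{"name": "drive_tool", "arguments": {
  "deltas": [
    [[-0.3,0,0],[0,0,0]],
    [[-1.0,0,-0.3],[0,0,0]],
    [[-2.2,-0.2,-1.4],[-0.2,0,0]],
    [[-3.3,-0.5,-2.6],[-0.5,0,0]],
    [[-3.5,-0.8,-3.8],[-0.8,0,0]]
  ]
}}

```text
time_s: 29.78
eef_pos: [0.4702, -0.0899, 0.1468]
tcp_rot: [-1.289, 1.155, 1.279]
ft_force: [1.6, -0.6, -1.4]
finger_gap: 0.621
```

```bash
python3 - <<'E'
from h import *
rel([.4957,-.2164,.145],99.8)
E
```

```text
[0.496, -0.216, 0.145] 99.8 ->  [[0.05, -0.31, -3.21], [-0.39, -0.01, 0.04]] rows>=2.1
```

Call:
{"name": "drive_tool", "arguments": {
  "deltas": [
    [[0.0,-0.1,-1.4],[-0.2,0,0]],
    [[0.0,-0.25,-2.5],[-0.3,0,0]],
    [[0.05,-0.28,-3.1],[-0.39,0,0]],
    [[0.05,-0.28,-3.1],[-0.39,0,0]],
    [[0.05,-0.28,-3.1],[-0.39,0,0]]
  ]
}}

```text
time_s: 30.4
eef_pos: [0.4921, -0.2102, 0.1404]
tcp_rot: [-1.332, 1.124, 1.332]
ft_force: [0.0, 0.3, -1.8]
finger_gap: 0.617
```

Call:
{"name": "drive_tool", "arguments": {
  "deltas": [
    [[0.0,0,0],[0,0,0]]
  ]
}}

```text
time_s: 30.52
eef_pos: [0.4923, -0.2098, 0.1405]
tcp_rot: [-1.333, 1.124, 1.333]
ft_force: [1.2, -0.8, -2.5]
finger_gap: 0.617
```

```bash
python3 - <<'E'
from h import *
s,c=snap('wrist','w22.png'); print(s['eef_pos'],s['joint_vel'].round(2))
rel([.4957,-.2164,.040],99.8)
E
```

```text
[ 0.49230817 -0.20982059  0.14054635] [ 0. -0. -0. -0. -0. -0.]
[0.496, -0.216, 0.04] 99.8 ->  [[2.51, -0.05, -0.17], [-0.01, -0.0, 0.0]] rows>=1.6
```

View pics/w22.png

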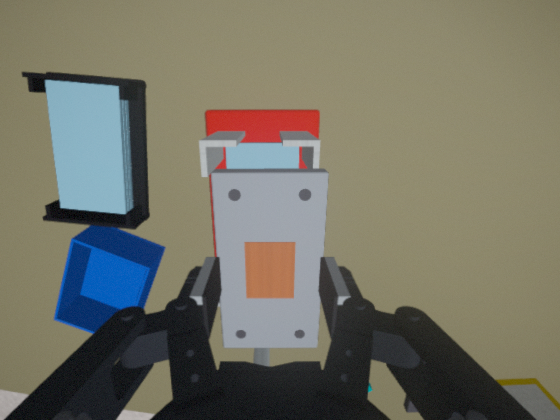

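Call:
{"name": "drive_tool", "arguments": {
  "deltas": [
    [[0.3,-0.05,-0.17],[0,0,0]],
    [[0.8,-0.05,-0.17],[0,0,0]],
    [[1.5,-0.05,-0.17],[0,0,0]],
    [[2.2,-0.05,-0.17],[0,0,0]],
    [[2.5,-0.05,-0.17],[0,0,0]]
  ]
}}

```text
time_s: 31.2
eef_pos: [0.4934, -0.2162, 0.0377]
tcp_rot: [-1.327, 1.126, 1.337]
ft_force: [-20.5, 10.5, 45.6]
finger_gap: 0.619
```

Call:
{"name": "drive_tool", "arguments": {
  "deltas": [
    [[0.0,0,0],[0,0,0]],
    [[0.0,0,0],[0,0,0]]
  ]
}}

```text
time_s: 31.45
eef_pos: [0.4954, -0.2172, 0.04]
tcp_rot: [-1.332, 1.125, 1.332]
ft_force: [0.4, 0.4, -1.7]
finger_gap: 0.614
```

Call:
{"name": "drive_tool", "arguments": {
  "deltas": [
    [[0.03,0,0],[0,0,0]],
    [[0.04,0,0],[0,0,0]]
  ]
}}

```text
time_s: 31.7
eef_pos: [0.4954, -0.2172, 0.0385]
tcp_rot: [-1.332, 1.125, 1.332]
ft_force: [0.1, -0.1, -1.3]
finger_gap: 0.616
```

Call:
{"name": "drive_tool", "arguments": {
  "deltas": [
    [[0,0,0],[0,0,0]],
    [[0,0,0],[0,0,0]]
  ],
  "claw": 76
}}

```text
time_s: 31.95
eef_pos: [0.4956, -0.2173, 0.0389]
tcp_rot: [-1.333, 1.125, 1.331]
ft_force: [0.8, -0.2, 1.2]
finger_gap: 0.893
```

Call:
{"name": "drive_tool", "arguments": {
  "deltas": [
    [[-0.6,0,0],[0,0,0]],
    [[-1.8,0,0],[0,0,0]],
    [[-3.0,0,0],[0,0,0]],
    [[-3.2,0,0],[0,0,0]],
    [[-3.2,0,0],[0,0,0]]
  ]
}}

```text
time_s: 32.58
eef_pos: [0.4956, -0.2173, 0.167]
tcp_rot: [-1.333, 1.125, 1.331]
ft_force: [-0.4, -0.2, -0.5]
finger_gap: 0.887
```

```bash
python3 - <<'E'
from h import *
s,c=snap('wrist','w23.png'); print(s['eef_pos'],s['time_s'],s['ft_force'],s['finger_gap'])
rel([.4735,-.3755,.14],93.8)
E
```

```text
[ 0.49558452 -0.21730933  0.16698476] 32.575 [-0.36447345 -0.18334824 -0.53083305] 0.8865074493113354
[0.474, -0.376, 0.14] 93.8 ->  [[0.64, 1.19, -3.82], [0.58, 0.0, -0.01]] rows>=2.6
```

View pics/w23.png

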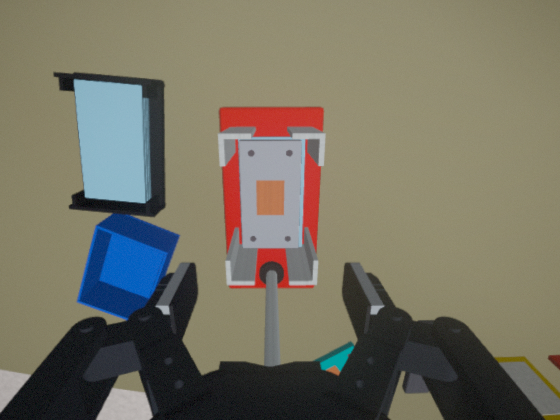

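Call:
{"name": "drive_tool", "arguments": {
  "deltas": [
    [[0.1,0.3,-1.0],[0.2,0,0]],
    [[0.3,0.7,-2.3],[0.4,0,0]],
    [[0.5,1.1,-3.4],[0.58,0,0]],
    [[0.64,1.19,-3.82],[0.58,0,0]],
    [[0.64,1.19,-3.82],[0.58,0,0]]
  ]
}}

```text
time_s: 33.25
eef_pos: [0.4732, -0.3756, 0.1384]
tcp_rot: [-1.254, 1.177, 1.261]
ft_force: [0.0, 1.2, 0.3]
finger_gap: 0.887
```

Call:
{"name": "drive_tool", "arguments": {
  "deltas": [
    [[0,0,0],[0,0,0]]
  ]
}}

```text
time_s: 33.38
eef_pos: [0.4744, -0.3745, 0.1407]
tcp_rot: [-1.258, 1.175, 1.26]
ft_force: [0.8, 0.3, -0.6]
finger_gap: 0.887
```

```bash
cat > sheet.py <<'E'
from h import *
def findsheet(s,c,z,seed):
    im=c['color'].astype(int)
    m=((im[:,:,2]-im[:,:,0]>25)&(im[:,:,1]>110)&(im[:,:,2]-im[:,:,1]<60)).astype(np.uint8)
    n,lab,st,ce=cv2.connectedComponentsWithStats(m); sp=proj(s,c,[seed])[0]
    best=min(range(1,n),key=lambda i:np.hypot(*(ce[i]-sp)) if st[i,4]>600 else 1e9)
    cn=max(cv2.findContours((lab==best).astype(np.uint8),cv2.RETR_EXTERNAL,cv2.CHAIN_APPROX_NONE)[0],key=cv2.contourArea)
    (cx,cy),(w,h),a=cv2.minAreaRect((onplane(s,c,cn[:,0].astype(float),z)[:,:2]*1000).astype(np.float32))
    if w<h: a+=90; w,h=h,w
    return cx/1000,cy/1000,(a+90)%180-90,w,h
E
python3 - <<'E'
from sheet import *
s,c=snap('wrist','w24.png'); print(s['eef_pos'],s['joint_vel'].round(2))
print(findsheet(s,c,.028,[.473,-.3755,.028]))
rel([.4735,-.3755,.045],93.8)
E
```

```text
[ 0.47438115 -0.37445596  0.14067798] [ 0.01 -0.01 -0.01 -0.   -0.   -0.  ]
(0.472052001953125, -0.37514227294921876, 3.9381303787231445, 110.87901306152344, 62.16820526123047)
[0.474, -0.376, 0.045] 93.8 ->  [[2.4, 0.03, -0.03], [0.01, 0.0, 0.0]] rows>=1.5
```

View pics/w24.png

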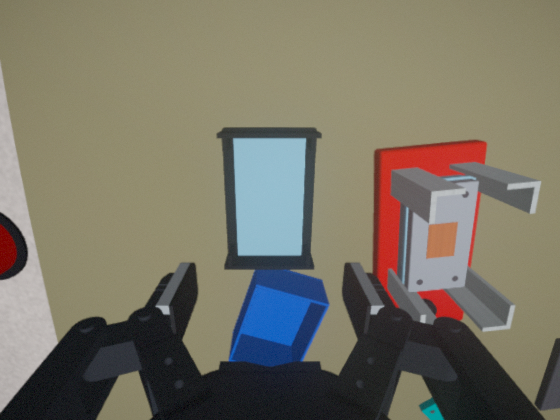

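Call:
{"name": "drive_tool", "arguments": {
  "deltas": [
    [[0.7,0.04,-0.02],[0,0,0]],
    [[1.6,0.04,-0.02],[0,0,0]],
    [[2.3,0.04,-0.02],[0,0,0]],
    [[2.7,0.04,-0.02],[0,0,0]],
    [[2.95,0.04,-0.02],[0,0,0]]
  ]
}}

```text
time_s: 34.05
eef_pos: [0.4729, -0.3761, 0.0229]
tcp_rot: [-1.259, 1.176, 1.259]
ft_force: [0.4, -0.2, 0.7]
finger_gap: 0.89
```

Call:
{"name": "drive_tool", "arguments": {
  "deltas": [
    [[0,0,0],[0,0,0]],
    [[0,0,0],[0,0,0]]
  ]
}}

```text
time_s: 34.3
eef_pos: [0.4731, -0.3772, 0.0244]
tcp_rot: [-1.26, 1.177, 1.257]
ft_force: [-0.0, 0.9, -0.2]
finger_gap: 0.89
```

Call:
{"name": "drive_tool", "arguments": {
  "deltas": [
    [[0.09,0,0.04],[0,0,0]],
    [[0.09,0,0.04],[0,0,0]],
    [[0.09,0,0.04],[0,0,0]]
  ]
}}

```text
time_s: 34.67
eef_pos: [0.4724, -0.3752, 0.0195]
tcp_rot: [-1.258, 1.177, 1.258]
ft_force: [0.1, -0.1, -0.1]
finger_gap: 0.887
```

```bash
python3 -c "
from h import *
print(bot.read_state()['eef_pos'])"
```

```text
[ 0.47235133 -0.37516122  0.01948995]
```

Call:
{"name": "drive_tool", "arguments": {
  "deltas": [
    [[-0.03,0,0],[0,0,0]],
    [[-0.03,0,0],[0,0,0]]
  ]
}}

```text
time_s: 34.92
eef_pos: [0.4725, -0.3752, 0.0208]
tcp_rot: [-1.259, 1.177, 1.258]
ft_force: [0.3, -0.5, -0.1]
finger_gap: 0.89
```

Call:
{"name": "drive_tool", "arguments": {
  "deltas": [
    [[0,0,0],[0,0,0]],
    [[0,0,0],[0,0,0]],
    [[0,0,0],[0,0,0]]
  ],
  "claw": 50
}}

```text
time_s: 35.3
eef_pos: [0.4727, -0.3755, 0.0217]
tcp_rot: [-1.26, 1.177, 1.257]
ft_force: [-0.9, 0.9, 5.7]
finger_gap: 0.678
```

Call:
{"name": "drive_tool", "arguments": {
  "deltas": [
    [[-0.1,0,0],[0,0,0]],
    [[-0.3,0,0],[0,0,0]],
    [[-0.7,0,0],[0,0,0]],
    [[-1.2,0,0],[0,0,0]],
    [[-1.8,0,0],[0,0,0]]
  ]
}}

```text
time_s: 35.92
eef_pos: [0.4724, -0.3752, 0.0945]
tcp_rot: [-1.259, 1.177, 1.258]
ft_force: [0.4, 0.3, -0.8]
finger_gap: 0.678
```

```bash
python3 - <<'E'
from h import *
s,c=snap('wrist','w25.png'); print(s['eef_pos'],s['ft_force'],s['finger_gap'])
s,c=snap('side'); im=c['color'][:,:,::-1]
cv2.imwrite('pics/s25.png',cv2.resize(im[270:420,220:420],None,fx=4,fy=4,interpolation=cv2.INTER_CUBIC))
rel([.4955,-.2164,.14],99.8)
E
```

```text
[ 0.47238174 -0.37520711  0.09446585] [ 0.445234    0.3480039  -0.76072227] 0.6775044797440279
[0.496, -0.216, 0.14] 99.8 ->  [[-1.07, -0.81, 3.95], [-0.6, -0.03, 0.03]] rows>=2.7
```

View pics/w25.png

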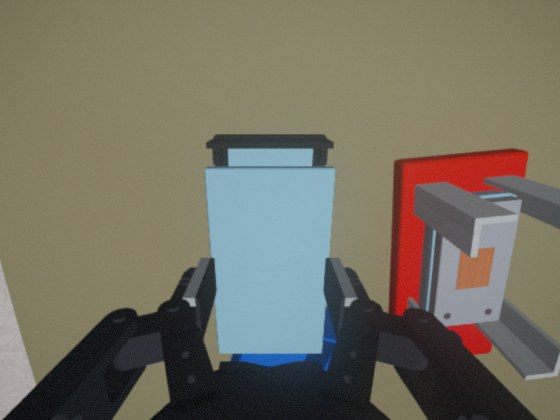

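View pics/s25.png

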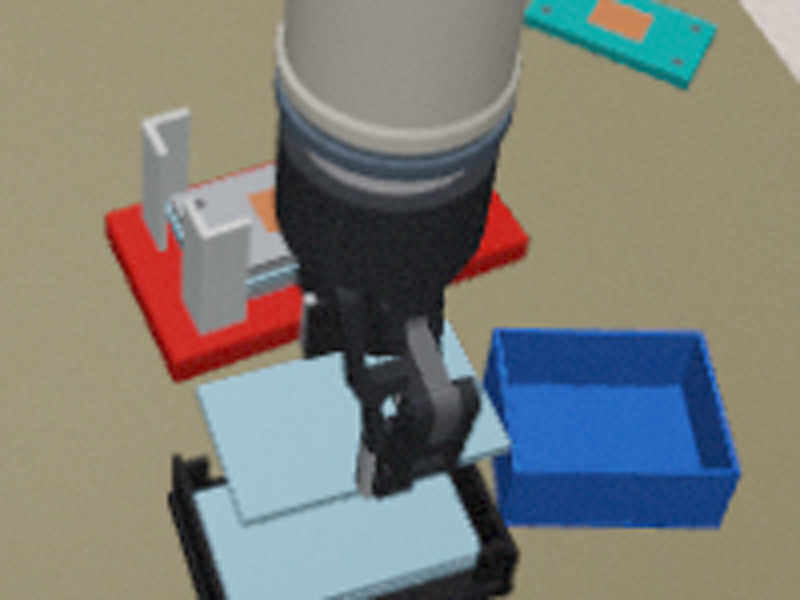

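Call:
{"name": "drive_tool", "arguments": {
  "deltas": [
    [[-0.9,0,0.2],[0,0,0]],
    [[-1.1,-0.3,1.5],[-0.3,0,0]],
    [[-1.1,-0.6,2.8],[-0.5,0,0]],
    [[-1.1,-0.81,3.8],[-0.6,0,0]],
    [[-1.1,-0.81,3.95],[-0.6,0,0]]
  ]
}}

```text
time_s: 36.65
eef_pos: [0.4944, -0.213, 0.1366]
tcp_rot: [-1.337, 1.121, 1.337]
ft_force: [0.5, 0.2, 0.1]
finger_gap: 0.678
```

Call:
{"name": "drive_tool", "arguments": {
  "deltas": [
    [[0,0,0],[0,0,0]],
    [[0,0,0],[0,0,0]]
  ]
}}

```text
time_s: 36.9
eef_pos: [0.4939, -0.2164, 0.1364]
tcp_rot: [-1.334, 1.124, 1.334]
ft_force: [-0.8, 0.1, -0.6]
finger_gap: 0.679
```

```bash
python3 - <<'E'
from h import *
s,c=snap('wrist','w26.png'); print(s['eef_pos'],s['joint_vel'].round(2))
rel([.4957,-.2167,.049],99.8)
im=c['color'][:,:,::-1]
cv2.imwrite('pics/w26.png',cv2.resize(im[95:185,190:350],None,fx=5,fy=5,interpolation=cv2.INTER_CUBIC))
E
```

```text
[ 0.49385929 -0.21640444  0.13642297] [-0.01  0.   -0.    0.    0.    0.  ]
[0.496, -0.217, 0.049] 99.8 ->  [[2.18, -0.05, -0.01], [-0.01, -0.0, -0.0]] rows>=1.4
```

View pics/w26.png

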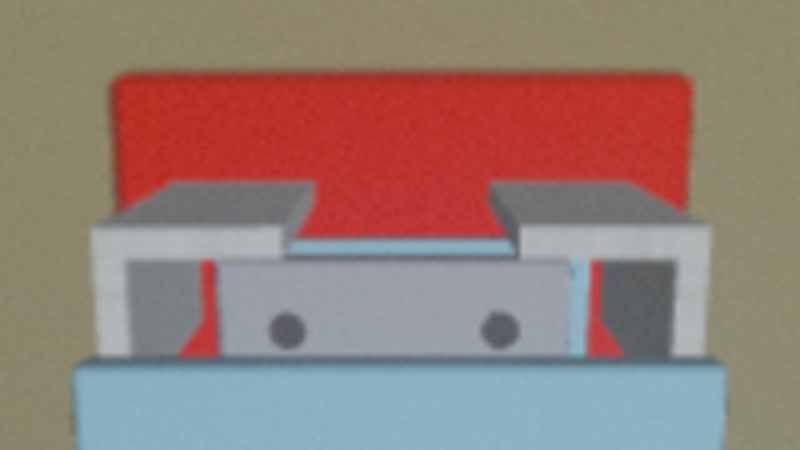

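Call:
{"name": "drive_tool", "arguments": {
  "deltas": [
    [[0.5,-0.05,0],[0,0,0]],
    [[1.1,-0.05,0],[0,0,0]],
    [[1.7,-0.05,0],[0,0,0]],
    [[2.1,-0.05,0],[0,0,0]],
    [[2.18,-0.05,0],[0,0,0]]
  ]
}}

```text
time_s: 37.58
eef_pos: [0.4951, -0.2147, 0.0472]
tcp_rot: [-1.332, 1.124, 1.337]
ft_force: [0.0, 0.3, -0.1]
finger_gap: 0.677
```

Call:
{"name": "drive_tool", "arguments": {
  "deltas": [
    [[0,0,0],[0,0,0]],
    [[0,0,0],[0,0,0]]
  ]
}}

```text
time_s: 37.83
eef_pos: [0.4967, -0.2153, 0.0505]
tcp_rot: [-1.336, 1.123, 1.333]
ft_force: [-0.0, -0.2, 0.2]
finger_gap: 0.677
```

Call:
{"name": "drive_tool", "arguments": {
  "deltas": [
    [[0.06,0,-0.01],[0,0,0]],
    [[0.11,0,-0.01],[0,0,0]],
    [[0.15,0,-0.01],[0,0,0]],
    [[0.15,0,-0.01],[0,0,0]]
  ]
}}

```text
time_s: 38.33
eef_pos: [0.4962, -0.2154, 0.0438]
tcp_rot: [-1.335, 1.123, 1.334]
ft_force: [-1.7, 1.3, 2.5]
finger_gap: 0.675
```

Contact. Release, rise, check the plates.

Call:
{"name": "drive_tool", "arguments": {
  "deltas": [
    [[0,0,0],[0,0,0]],
    [[0,0,0],[0,0,0]]
  ],
  "claw": 76
}}

```text
time_s: 38.58
eef_pos: [0.4961, -0.2153, 0.0431]
tcp_rot: [-1.334, 1.123, 1.335]
ft_force: [-0.3, 0.3, -0.8]
finger_gap: 0.892
```

Call:
{"name": "drive_tool", "arguments": {
  "deltas": [
    [[-0.6,0,0],[0,0,0]],
    [[-1.8,0,0],[0,0,0]],
    [[-2.9,0,0],[0,0,0]],
    [[-3.1,0,0],[0,0,0]]
  ]
}}

```text
time_s: 39.08
eef_pos: [0.4976, -0.2161, 0.1716]
tcp_rot: [-1.34, 1.121, 1.328]
ft_force: [0.1, 0.3, -0.6]
finger_gap: 0.887
```

```bash
python3 - <<'E'
from h import *
s,c=snap('wrist','w27.png'); print(s['eef_pos'],s['time_s'],s['ft_force'],s['finger_gap'])
s,c=snap('scene')
print([(round(d['p'],2),np.round(d['xyz'],3).tolist()) for d in eyes.recognise('scene','plate0')])
rel([.4362,.1877,.16],92.9)
E
```

```text
[ 0.49755737 -0.21605025  0.17162563] 39.075 [ 0.10486229  0.34786037 -0.64262984] 0.8873848127780927
[(0.94, [0.802, 0.153, 0.014]), (0.85, [0.435, 0.19, 0.015]), (0.73, [0.242, 0.348, 0.008]), (0.73, [0.742, -0.093, 0.008]), (0.7, [0.436, 0.296, 0.012]), (0.68, [0.246, -0.265, 0.005])]
[0.436, 0.188, 0.16] 92.9 ->  [[0.17, -0.25, 10.18], [0.69, 0.0, -0.0]] rows>=6.5
```

View pics/w27.png

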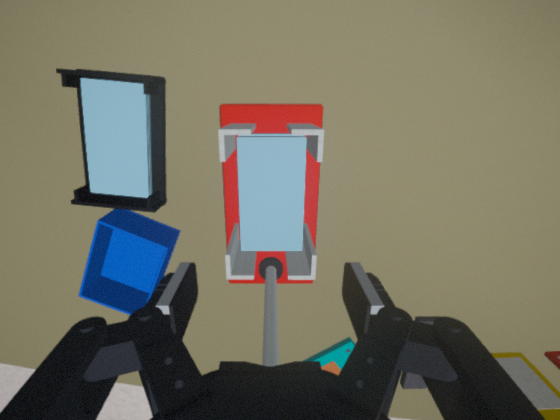

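Call:
{"name": "drive_tool", "arguments": {
  "deltas": [
    [[0.0,0.0,1.3],[0.1,0,0]],
    [[0.0,-0.05,2.8],[0.2,0,0]],
    [[0.0,-0.1,4.3],[0.3,0,0]],
    [[0.1,-0.15,5.8],[0.5,0,0]],
    [[0.15,-0.2,7.3],[0.69,0,0]]
  ]
}}

```text
time_s: 39.85
eef_pos: [0.4526, 0.0754, 0.1587]
tcp_rot: [-1.244, 1.188, 1.248]
ft_force: [1.2, 0.9, 0.3]
finger_gap: 0.885
```

```bash
python3 -c "
from h import *
rel([.4362,.1877,.16],92.9)"
```

```text
[0.436, 0.188, 0.16] 92.9 ->  [[-0.03, 0.27, 2.83], [-0.0, -0.0, -0.02]] rows>=1.8
```

Call:
{"name": "drive_tool", "arguments": {
  "deltas": [
    [[0,0.1,1.2],[0,0,0]],
    [[0,0.2,2.3],[0,0,0]],
    [[0,0.22,2.7],[0,0,0]],
    [[0,0.22,2.7],[0,0,0]],
    [[0,0.22,2.7],[0,0,0]]
  ]
}}

```text
time_s: 40.48
eef_pos: [0.4399, 0.1799, 0.1607]
tcp_rot: [-1.246, 1.187, 1.246]
ft_force: [-0.3, -1.0, 0.2]
finger_gap: 0.891
```

```bash
python3 - <<'E'
from plate import *
s,c=snap('wrist','w28.png');s,c=snap('wrist','w28.png'); print(s['eef_pos'],s['joint_vel'].round(2))
x,y,a,w,h=findplate(s,c,seed=[.436,.188,.01]);print(x,y,a,w,h)
rel([x+.001,y,.001],90+a)
E
```

```text
[0.44004549 0.17980621 0.1609487 ] [-0.01 -0.   -0.    0.   -0.    0.  ]
0.4361209716796875 0.18875445556640624 3.414937973022461 105.2065658569336 55.55472946166992
[0.437, 0.189, 0.001] 93.41493797302246 ->  [[4.0, 0.06, 0.23], [-0.06, -0.0, -0.0]] rows>=2.6
```

View pics/w28.png

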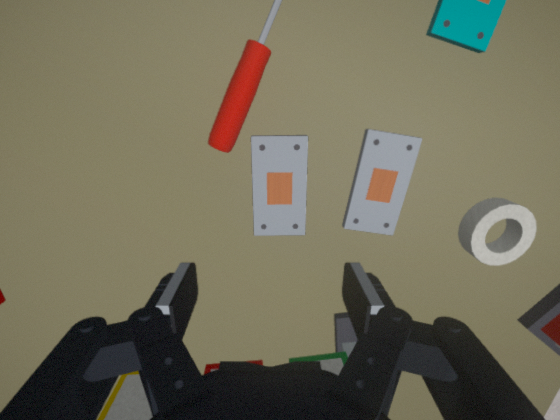

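Call:
{"name": "drive_tool", "arguments": {
  "deltas": [
    [[0.8,0.06,0.23],[-0.06,0,0]],
    [[2.0,0.06,0.23],[-0.06,0,0]],
    [[3.0,0.06,0.23],[-0.06,0,0]],
    [[3.7,0.06,0.23],[-0.06,0,0]],
    [[3.95,0.06,0.23],[-0.06,0,0]]
  ]
}}

```text
time_s: 41.2
eef_pos: [0.4361, 0.1889, 0.0014]
tcp_rot: [-1.253, 1.183, 1.255]
ft_force: [0.4, 0.6, 0.1]
finger_gap: 0.887
```

Call:
{"name": "drive_tool", "arguments": {
  "deltas": [
    [[0,0,0],[0,0,0]],
    [[0,0,0],[0,0,0]]
  ]
}}

```text
time_s: 41.45
eef_pos: [0.4381, 0.1903, 0.0051]
tcp_rot: [-1.255, 1.177, 1.253]
ft_force: [0.3, -0.3, 0.5]
finger_gap: 0.891
```

Call:
{"name": "drive_tool", "arguments": {
  "deltas": [
    [[0,0,0],[0,0,0]],
    [[0,0,0],[0,0,0]],
    [[0,0,0],[0,0,0]]
  ],
  "claw": 40
}}

```text
time_s: 41.82
eef_pos: [0.4379, 0.1905, 0.0057]
tcp_rot: [-1.256, 1.177, 1.253]
ft_force: [-3.2, -1.9, 8.1]
finger_gap: 0.6
```

Call:
{"name": "drive_tool", "arguments": {
  "deltas": [
    [[-0.2,0,0],[0,0,0]],
    [[-0.6,0,0],[0,0,0]],
    [[-0.8,0,0],[0,0,0]]
  ]
}}

```text
time_s: 42.2
eef_pos: [0.4377, 0.1906, 0.0374]
tcp_rot: [-1.255, 1.177, 1.253]
ft_force: [1.2, -0.7, -0.0]
finger_gap: 0.47
```

```bash
python3 - <<'E'
from h import *
s,c=snap('wrist','w29.png'); print(s['eef_pos'],s['ft_force'],s['finger_gap'])
E
```

```text
[0.43771995 0.19058393 0.03735202] [ 1.23813583 -0.66483964 -0.00772364] 0.47011218424445855
```

View pics/w29.png

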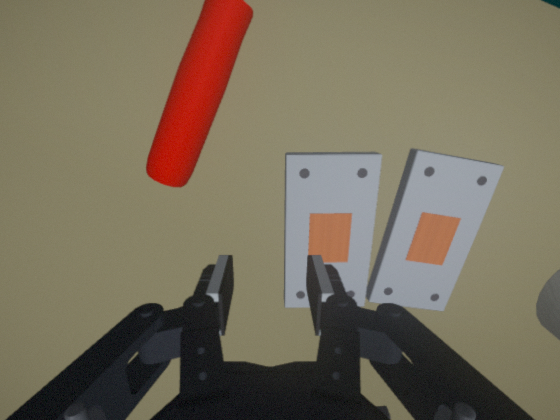

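Call:
{"name": "drive_tool", "arguments": {
  "deltas": [
    [[-1.0,0,0.2],[0,0,0]],
    [[-2.2,0,0.6],[0,0,0]],
    [[-2.8,0,0.8],[0,0,0]],
    [[-2.8,0,0.8],[0,0,0]],
    [[-2.8,0,0.8],[0,0,0]]
  ],
  "claw": 76
}}

```text
time_s: 42.88
eef_pos: [0.4345, 0.2217, 0.1459]
tcp_rot: [-1.254, 1.181, 1.255]
ft_force: [-0.8, 0.7, 0.2]
finger_gap: 0.888
```

```bash
python3 - <<'E'
from plate import *
s,c=snap('wrist','w30.png');s,c=snap('wrist','w30.png'); print(s['eef_pos'],s['joint_vel'].round(2))
for seed in ([.436,.215,.01],[.428,.292,.01]):
    x,y,a,w,h=findplate(s,c,seed=seed);print(x,y,a,w,h)
E
```

```text
[0.43430282 0.22153262 0.14541584] [-0.    0.    0.01  0.    0.   -0.  ]
0.430352294921875 0.22714913940429687 3.868481397628784 104.65999603271484 55.58938980102539
0.42746441650390626 0.29358917236328125 -5.654960632324219 105.72798919677734 55.384464263916016
```

View pics/w30.png

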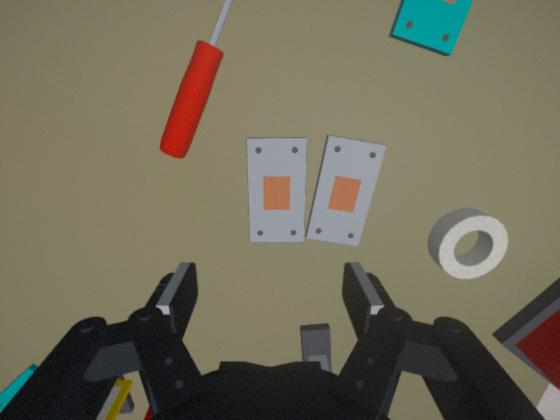

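```bash
python3 - <<'E'
from h import *
p3=np.array([.4304,.2271]);a3=np.radians(3.87);p4=np.array([.4275,.2936]);a4=np.radians(-5.65)
def rot(a): return np.array([[np.cos(a),-np.sin(a)],[np.sin(a),np.cos(a)]])
for l in ([-.053,-.028],[.053,-.028],[-.03,-.028]):
    w=p4+rot(a4)@l; print(l, rot(a3).T@(w-p3))
t=p3+rot(a3)@[-.040,0]; print(t); rel([*t,.06],93.87)
E
```

```text
[-0.053, -0.028] [-0.05530616  0.04769548]
[0.053, -0.028] [0.049234   0.03016394]
[-0.03, -0.028] [-0.03262292  0.04389147]
[0.39049121 0.22440028]
[0.39, 0.224, 0.06] 93.87 ->  [[2.14, 1.08, 0.14], [-0.04, -0.01, -0.02]] rows>=1.5
```

```bash
python3 - <<'E'
from h import *
s=bot.read_state();print(s['eef_pos'])
f=rel([.361,.2224,.06],93.87); 
f=rel([.361,.2224,.006],93.87)
E
```

```text
[0.43425635 0.22147411 0.14531218]
[0.361, 0.222, 0.06] 93.87 ->  [[2.14, 1.82, 0.14], [-0.04, -0.01, -0.02]] rows>=1.8
[0.361, 0.222, 0.006] 93.87 ->  [[3.49, 1.82, 0.14], [-0.04, -0.01, -0.02]] rows>=2.5
```

Call:
{"name": "drive_tool", "arguments": {
  "deltas": [
    [[0.0,0.9,0.1],[0,0,0]],
    [[0.5,1.7,0.12],[0,0,0]],
    [[1.6,1.82,0.12],[0,0,0]],
    [[2.6,1.82,0.12],[0,0,0]],
    [[2.9,1.82,0.12],[0,0,0]]
  ],
  "claw": 0
}}

```text
time_s: 43.6
eef_pos: [0.3598, 0.2211, 0.0275]
tcp_rot: [-1.254, 1.186, 1.257]
ft_force: [-0.0, -0.1, -0.1]
finger_gap: 0.002
```

Call:
{"name": "drive_tool", "arguments": {
  "deltas": [
    [[0.2,0,0],[0,0,0]],
    [[0.4,0,0],[0,0,0]],
    [[0.4,0,0],[0,0,0]]
  ]
}}

```text
time_s: 43.98
eef_pos: [0.3623, 0.2225, 0.0157]
tcp_rot: [-1.254, 1.179, 1.254]
ft_force: [-0.1, 0.5, -0.6]
finger_gap: 0.002
```

```bash
python3 - <<'E'
from h import *
s,c=snap('wrist','w31.png'); print(s['eef_pos'],s['ft_force'],s['finger_gap'])
E
```

```text
[0.36230613 0.22252981 0.01570993] [-0.05107998  0.51780891 -0.58095175] 0.0019806699790164218
```

View pics/w31.png

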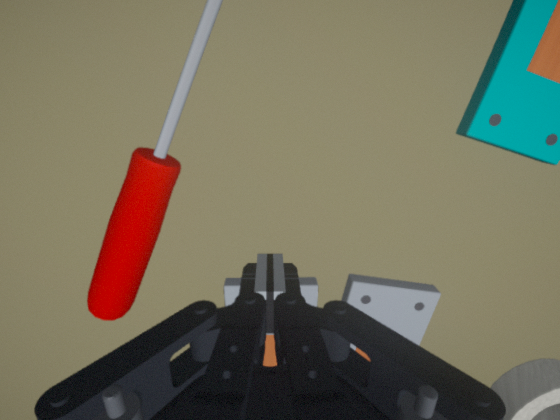

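Call:
{"name": "drive_tool", "arguments": {
  "deltas": [
    [[0.1,0.03,0],[0,0,0]],
    [[0.2,0.03,0],[0,0,0]],
    [[0.25,0.03,0],[0,0,0]],
    [[0.25,0.03,0],[0,0,0]]
  ]
}}

```text
time_s: 44.52
eef_pos: [0.3607, 0.2223, 0.0051]
tcp_rot: [-1.255, 1.18, 1.255]
ft_force: [0.9, -0.1, -0.1]
finger_gap: 0.002
```

Call:
{"name": "drive_tool", "arguments": {
  "deltas": [
    [[0,-0.15,0],[0,0,0]],
    [[0,-0.4,0],[0,0,0]],
    [[0,-0.7,0],[0,0,0]],
    [[0,-1.0,0],[0,0,0]],
    [[0,-1.3,-0.02],[0,0,0]]
  ]
}}

```text
time_s: 45.15
eef_pos: [0.4137, 0.2248, 0.0053]
tcp_rot: [-1.254, 1.18, 1.255]
ft_force: [-0.7, -0.9, 1.8]
finger_gap: 0.003
```

Call:
{"name": "drive_tool", "arguments": {
  "deltas": [
    [[0,-0.3,-0.02],[0,0,0]],
    [[0,-0.6,-0.04],[0,0,0]],
    [[0,-0.7,-0.04],[0,0,0]],
    [[0,-0.7,-0.04],[0,0,0]],
    [[0,-0.5,0],[0,0,0]]
  ]
}}

```text
time_s: 45.78
eef_pos: [0.4326, 0.226, 0.0053]
tcp_rot: [-1.254, 1.18, 1.254]
ft_force: [0.4, -0.5, 0.6]
finger_gap: -0.001
```

Call:
{"name": "drive_tool", "arguments": {
  "deltas": [
    [[-0.8,0.1,0],[0,0,0]],
    [[-2.0,-0.3,0],[0,0,0]],
    [[-3.2,-1.2,0],[0,0,0]],
    [[-3.8,-1.8,0],[0,0,0]],
    [[-3.8,-2.0,0],[0,0,0]]
  ],
  "claw": 76
}}

```text
time_s: 46.4
eef_pos: [0.5138, 0.2314, 0.1598]
tcp_rot: [-1.255, 1.175, 1.252]
ft_force: [-0.3, 0.0, 0.2]
finger_gap: 0.892
```

```bash
python3 - <<'E'
from plate import *
s,c=snap('wrist','w32.png');s,c=snap('wrist','w32.png'); print(s['eef_pos'],s['joint_vel'].round(2))
for seed in ([.505,.232,.01],[.428,.292,.01]):
    x,y,a,w,h=findplate(s,c,seed=seed);print(x,y,a,w,h)
E
```

```text
[0.51325318 0.23106572 0.15740791] [ 0.01 -0.01  0.07  0.    0.    0.01]
0.5057744750976563 0.22975582885742188 4.601746082305908 105.46499633789062 55.715755462646484
0.42782257080078123 0.29359075927734374 -5.5872650146484375 105.49408721923828 55.509952545166016
```

View pics/w32.png

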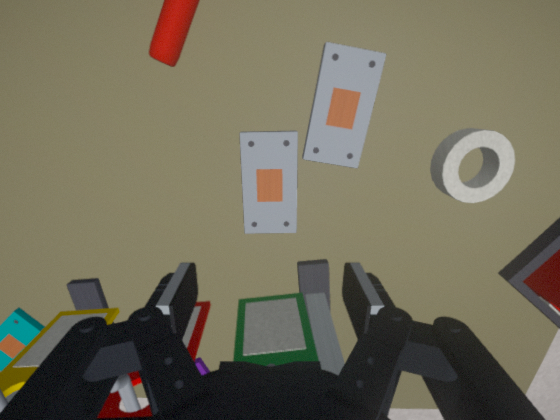

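```bash
python3 - <<'E'
from h import *
rel([.510,.2301,.002],94.6)
E
```

```text
[0.51, 0.23, 0.002] 94.6 ->  [[3.85, 0.04, -0.01], [-0.11, -0.0, -0.01]] rows>=2.5
```

Call:
{"name": "drive_tool", "arguments": {
  "deltas": [
    [[0.8,0.08,-0.01],[-0.11,0,0]],
    [[2.0,0.08,-0.01],[-0.11,0,0]],
    [[3.0,0.08,-0.01],[-0.11,0,0]],
    [[3.6,0.08,-0.01],[-0.11,0,0]],
    [[3.83,0.08,-0.01],[-0.11,0,0]]
  ]
}}

```text
time_s: 47.12
eef_pos: [0.5061, 0.2296, 0.0003]
tcp_rot: [-1.267, 1.176, 1.273]
ft_force: [0.0, -0.4, 1.0]
finger_gap: 0.892
```

Call:
{"name": "drive_tool", "arguments": {
  "deltas": [
    [[0,0,0],[0,0,0]],
    [[0,0,0],[0,0,0]]
  ]
}}

```text
time_s: 47.38
eef_pos: [0.5099, 0.2306, 0.0055]
tcp_rot: [-1.269, 1.168, 1.268]
ft_force: [0.8, -0.8, 0.2]
finger_gap: 0.886
```

Call:
{"name": "drive_tool", "arguments": {
  "deltas": [
    [[0.1,0,-0.01],[0,0,0]],
    [[0.1,0,-0.01],[0,0,0]],
    [[0.1,0,-0.01],[0,0,0]]
  ]
}}

```text
time_s: 47.75
eef_pos: [0.5096, 0.23, 0.0004]
tcp_rot: [-1.269, 1.17, 1.268]
ft_force: [-0.4, -0.6, 0.3]
finger_gap: 0.891
```

Call:
{"name": "drive_tool", "arguments": {
  "deltas": [
    [[0,0,0],[0,0,0]],
    [[0,0,0],[0,0,0]],
    [[0,0,0],[0,0,0]]
  ],
  "claw": 45
}}

```text
time_s: 48.12
eef_pos: [0.5099, 0.2301, 0.001]
tcp_rot: [-1.269, 1.169, 1.268]
ft_force: [0.0, -0.9, 4.3]
finger_gap: 0.625
```

Call:
{"name": "drive_tool", "arguments": {
  "deltas": [
    [[-0.2,0,0],[0,0,0]],
    [[-0.6,0,0],[0,0,0]],
    [[-0.8,0,0],[0,0,0]]
  ]
}}

```text
time_s: 48.5
eef_pos: [0.51, 0.2302, 0.0338]
tcp_rot: [-1.269, 1.168, 1.268]
ft_force: [0.5, -0.5, -1.5]
finger_gap: 0.627
```

```bash
python3 - <<'E'
from h import *
rel([.498,-.2158,.15],99.8)
rel([.46,0,.15],97)
E
```

```text
[0.498, -0.216, 0.15] 99.8 ->  [[-2.91, 1.19, -11.09], [-0.52, 0.0, 0.01]] rows>=7.4
[0.46, 0.0, 0.15] 97 ->  [[-2.91, 1.71, -5.63], [-0.24, 0.0, 0.01]] rows>=4.2
```

Call:
{"name": "drive_tool", "arguments": {
  "deltas": [
    [[-1.0,0.4,-0.5],[0,0,0]],
    [[-2.2,0.9,-1.7],[0,0,0]],
    [[-2.9,1.4,-3.0],[-0.1,0,0]],
    [[-2.9,1.6,-4.4],[-0.2,0,0]],
    [[-2.9,1.65,-5.8],[-0.3,0,0]]
  ]
}}

```text
time_s: 49.12
eef_pos: [0.4623, -0.0083, 0.1501]
tcp_rot: [-1.31, 1.14, 1.305]
ft_force: [0.0, 0.7, -1.8]
finger_gap: 0.632
```

```bash
python3 - <<'E'
from h import *
rel([.498,-.2158,.15],99.8)
E
```

```text
[0.498, -0.216, 0.15] 99.8 ->  [[0.01, -0.19, -5.26], [-0.21, -0.01, 0.02]] rows>=3.4
```

Call:
{"name": "drive_tool", "arguments": {
  "deltas": [
    [[0,0,-1.4],[-0.1,0,0]],
    [[0,-0.1,-2.9],[-0.2,0,0]],
    [[0,-0.15,-4.2],[-0.21,0,0]],
    [[0,-0.19,-5.0],[-0.21,0,0]],
    [[0,-0.19,-5.2],[-0.21,0,0]]
  ]
}}

```text
time_s: 49.75
eef_pos: [0.4974, -0.2136, 0.1482]
tcp_rot: [-1.331, 1.126, 1.332]
ft_force: [0.0, 0.8, -1.2]
finger_gap: 0.628
```

Call:
{"name": "drive_tool", "arguments": {
  "deltas": [
    [[0,0,0],[0,0,0]],
    [[0,0,0],[0,0,0]]
  ]
}}

```text
time_s: 50.0
eef_pos: [0.4976, -0.2106, 0.1484]
tcp_rot: [-1.334, 1.123, 1.334]
ft_force: [0.2, 0.8, -1.5]
finger_gap: 0.627
```

```bash
python3 - <<'E'
from h import *
s,c=snap('wrist','w33.png'); print(s['eef_pos'],s['joint_vel'].round(2),s['ft_force'])
rel([.498,-.2158,.057],99.8)
E
```

```text
[ 0.49764593 -0.21062294  0.14843412] [ 0. -0.  0. -0. -0. -0.] [ 0.20711526  0.84705585 -1.49899854]
[0.498, -0.216, 0.057] 99.8 ->  [[2.29, 0.01, -0.13], [0.0, 0.0, 0.0]] rows>=1.5
```

View pics/w33.png

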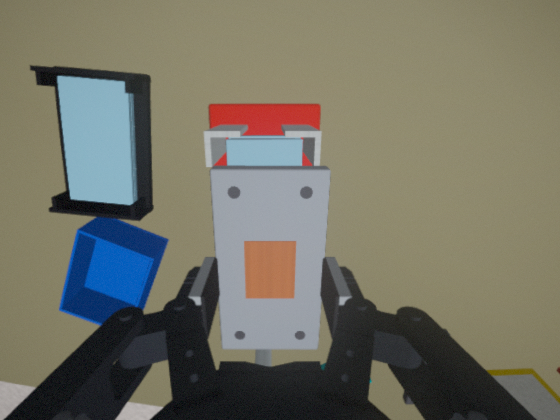

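```bash
python3 - <<'E'
from h import *
s,c=snap('wrist')
t=toolplane(c,[(211,169),(328,169),(321,349),(221,349)],-.009); print(t.round(4).tolist(),t.mean(0))
t=toolplane(c,[(213,171),(326,171),(318,347),(223,347)],-.006); print(t.round(4).tolist(),t.mean(0))
E
```

```text
[[-0.009, 0.0564, -0.0271], [-0.009, 0.0564, 0.0264], [-0.009, -0.0489, 0.0294], [-0.009, -0.0489, -0.0285]] [-9.00000000e-03  3.74176259e-03  5.19751477e-05]
[[-0.006, 0.0548, -0.0269], [-0.006, 0.0548, 0.0261], [-0.006, -0.0503, 0.0282], [-0.006, -0.0504, -0.0278]] [-6.00000000e-03  2.23078654e-03 -9.22231523e-05]
```

Call:
{"name": "drive_tool", "arguments": {
  "deltas": [
    [[0.3,0,-0.13],[0,0,0]],
    [[0.8,0,-0.13],[0,0,0]],
    [[1.4,0,-0.13],[0,0,0]],
    [[1.9,0,-0.13],[0,0,0]],
    [[2.2,0,-0.13],[0,0,0]]
  ]
}}

```text
time_s: 50.72
eef_pos: [0.4976, -0.2164, 0.0577]
tcp_rot: [-1.331, 1.125, 1.336]
ft_force: [-0.4, 0.6, -2.0]
finger_gap: 0.631
```

Call:
{"name": "drive_tool", "arguments": {
  "deltas": [
    [[0,0,0],[0,0,0]],
    [[0,0,0],[0,0,0]]
  ]
}}

```text
time_s: 50.98
eef_pos: [0.499, -0.2172, 0.0611]
tcp_rot: [-1.335, 1.124, 1.332]
ft_force: [0.5, -0.4, -1.4]
finger_gap: 0.625
```

Call:
{"name": "drive_tool", "arguments": {
  "deltas": [
    [[0.07,0.02,0.03],[0,0,0]],
    [[0.14,0.02,0.03],[0,0,0]],
    [[0.2,0.02,0.03],[0,0,0]],
    [[0.22,0.02,0.03],[0,0,0]],
    [[0.22,0.02,0.03],[0,0,0]]
  ]
}}

```text
time_s: 51.6
eef_pos: [0.4974, -0.2159, 0.0513]
tcp_rot: [-1.333, 1.124, 1.333]
ft_force: [0.2, 0.0, -1.4]
finger_gap: 0.626
```

Call:
{"name": "drive_tool", "arguments": {
  "deltas": [
    [[0,0,0],[0,0,0]],
    [[0,0,0],[0,0,0]]
  ],
  "claw": 76
}}

```text
time_s: 51.85
eef_pos: [0.4977, -0.216, 0.0518]
tcp_rot: [-1.334, 1.124, 1.333]
ft_force: [-0.4, -0.9, -0.2]
finger_gap: 0.889
```

Call:
{"name": "drive_tool", "arguments": {
  "deltas": [
    [[-0.6,0,0],[0,0,0]],
    [[-1.7,0,0],[0,0,0]],
    [[-2.7,0,0],[0,0,0]],
    [[-2.9,0,0],[0,0,0]],
    [[-2.9,0,0],[0,0,0]]
  ]
}}

```text
time_s: 52.48
eef_pos: [0.4976, -0.2159, 0.1675]
tcp_rot: [-1.334, 1.124, 1.333]
ft_force: [0.1, 0.9, -0.4]
finger_gap: 0.888
```

```bash
python3 - <<'E'
from h import *
s,c=snap('wrist','w34.png'); print(s['eef_pos'],s['time_s'],s['ft_force'],s['finger_gap'])
rel([.4728,-.3754,.13],93.9)
E
```

```text
[ 0.49764309 -0.21592814  0.16749046] 52.475 [ 0.08582401  0.85193881 -0.43563569] 0.887611997996102
[0.473, -0.375, 0.13] 93.9 ->  [[0.9, 1.27, -3.83], [0.58, 0.0, -0.01]] rows>=2.6
```

View pics/w34.png

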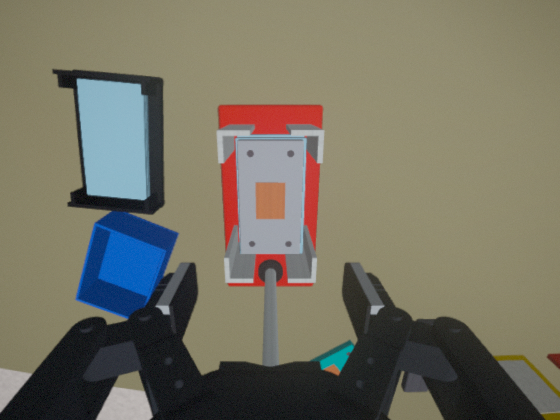

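Call:
{"name": "drive_tool", "arguments": {
  "deltas": [
    [[0.1,0.3,-1.0],[0.2,0,0]],
    [[0.3,0.7,-2.3],[0.4,0,0]],
    [[0.5,1.1,-3.4],[0.58,0,0]],
    [[0.9,1.27,-3.83],[0.58,0,0]],
    [[0.9,1.27,-3.83],[0.58,0,0]]
  ]
}}

```text
time_s: 53.15
eef_pos: [0.4718, -0.3749, 0.1273]
tcp_rot: [-1.253, 1.176, 1.264]
ft_force: [0.0, 0.1, -0.4]
finger_gap: 0.894
```

Call:
{"name": "drive_tool", "arguments": {
  "deltas": [
    [[0,0,0],[0,0,0]]
  ]
}}

```text
time_s: 53.28
eef_pos: [0.4736, -0.374, 0.1309]
tcp_rot: [-1.259, 1.175, 1.262]
ft_force: [-0.2, -0.6, 0.7]
finger_gap: 0.889
```

```bash
python3 - <<'E'
from sheet import *
s,c=snap('wrist','w35.png'); print(s['eef_pos'],s['joint_vel'].round(2))
x,y,a,w,h=findsheet(s,c,.022,[.473,-.3755,.022]); print(x,y,a,w,h)
rel([x+.0005,y,.016],90+a)
E
```

```text
[ 0.47358867 -0.37404855  0.13086654] [ 0.01 -0.02 -0.01 -0.   -0.   -0.  ]
0.47340151977539063 -0.375138916015625 3.8912978172302246 111.08935546875 62.124820709228516
[0.474, -0.375, 0.016] 93.89129781723022 ->  [[2.89, 0.0, -0.03], [0.01, 0.0, 0.0]] rows>=1.9
```

Call:
{"name": "drive_tool", "arguments": {
  "deltas": [
    [[0.7,0,-0.02],[0,0,0]],
    [[1.6,0,-0.02],[0,0,0]],
    [[2.3,0,-0.02],[0,0,0]],
    [[2.7,0,-0.02],[0,0,0]],
    [[2.85,0,-0.02],[0,0,0]]
  ]
}}

```text
time_s: 53.95
eef_pos: [0.4737, -0.3755, 0.0172]
tcp_rot: [-1.26, 1.175, 1.261]
ft_force: [-0.5, 0.0, -0.2]
finger_gap: 0.885
```

Call:
{"name": "drive_tool", "arguments": {
  "deltas": [
    [[0,0,0],[0,0,0]],
    [[0,0,0],[0,0,0]]
  ]
}}

```text
time_s: 54.2
eef_pos: [0.4741, -0.3768, 0.019]
tcp_rot: [-1.262, 1.176, 1.258]
ft_force: [0.8, -0.0, 0.8]
finger_gap: 0.892
```

Call:
{"name": "drive_tool", "arguments": {
  "deltas": [
    [[0.07,0,0.03],[0,0,0]],
    [[0.07,0,0.03],[0,0,0]],
    [[0.07,0,0.03],[0,0,0]]
  ]
}}

```text
time_s: 54.58
eef_pos: [0.4732, -0.3751, 0.0146]
tcp_rot: [-1.26, 1.176, 1.26]
ft_force: [-0.5, -0.6, -0.2]
finger_gap: 0.892
```

Call:
{"name": "drive_tool", "arguments": {
  "deltas": [
    [[0,0,0],[0,0,0]],
    [[0,0,0],[0,0,0]],
    [[0,0,0],[0,0,0]]
  ],
  "claw": 50
}}

```text
time_s: 54.95
eef_pos: [0.4737, -0.3754, 0.0157]
tcp_rot: [-1.261, 1.176, 1.258]
ft_force: [-0.2, 0.7, 5.9]
finger_gap: 0.678
```

Call:
{"name": "drive_tool", "arguments": {
  "deltas": [
    [[-0.1,0,0],[0,0,0]],
    [[-0.3,0,0],[0,0,0]],
    [[-0.7,0,0],[0,0,0]],
    [[-1.2,0,0],[0,0,0]],
    [[-1.8,0,0],[0,0,0]]
  ]
}}

```text
time_s: 55.58
eef_pos: [0.4733, -0.3751, 0.0884]
tcp_rot: [-1.26, 1.176, 1.259]
ft_force: [-0.2, 0.3, -0.7]
finger_gap: 0.676
```

```bash
python3 - <<'E'
from h import *
s,c=snap('side'); im=c['color'][:,:,::-1]
cv2.imwrite('pics/s36.png',cv2.resize(im[270:420,220:420],None,fx=4,fy=4,interpolation=cv2.INTER_CUBIC))
s,c=snap('wrist','w36.png'); print(s['eef_pos'],s['ft_force'],s['finger_gap'])
rel([.4955,-.2164,.15],99.8)
E
```

```text
[ 0.47471555 -0.37631206  0.09297618] [0.21534413 0.49583145 3.17235779] 0.6781333557996245
[0.496, -0.216, 0.15] 99.8 ->  [[-1.47, -0.8, 3.95], [-0.59, -0.03, 0.03]] rows>=2.7
```

View pics/s36.png

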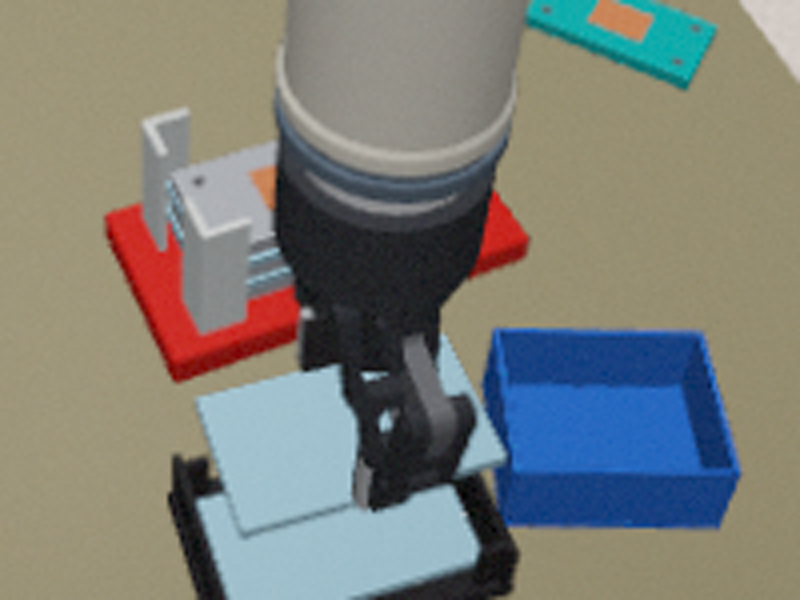

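View pics/w36.png

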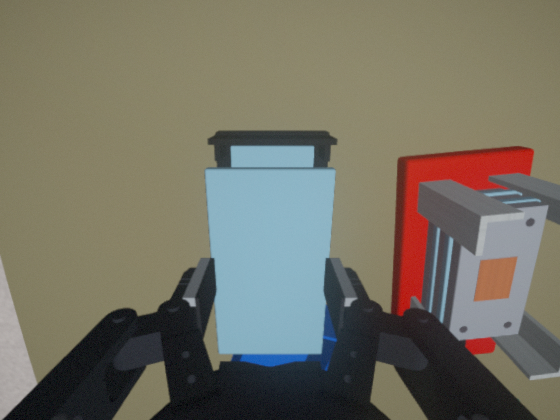

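Call:
{"name": "drive_tool", "arguments": {
  "deltas": [
    [[-1.0,0,0.1],[0,0,0]],
    [[-1.5,-0.3,1.4],[-0.3,0,0]],
    [[-1.5,-0.6,2.7],[-0.5,0,0]],
    [[-1.5,-0.8,3.7],[-0.6,0,0]],
    [[-1.5,-0.83,3.95],[-0.6,0,0]]
  ]
}}

```text
time_s: 56.3
eef_pos: [0.4958, -0.213, 0.1467]
tcp_rot: [-1.338, 1.12, 1.338]
ft_force: [1.5, -0.2, 0.4]
finger_gap: 0.677
```

Call:
{"name": "drive_tool", "arguments": {
  "deltas": [
    [[0,0,0],[0,0,0]],
    [[0,0,0],[0,0,0]]
  ]
}}

```text
time_s: 56.55
eef_pos: [0.4953, -0.2163, 0.1464]
tcp_rot: [-1.335, 1.123, 1.335]
ft_force: [0.5, -0.1, -0.0]
finger_gap: 0.678
```

```bash
python3 - <<'E'
from h import *
s,c=snap('wrist','w37.png'); print(s['eef_pos'],s['joint_vel'].round(2))
rel([.4957,-.2162,.066],99.8)
im=c['color'][:,:,::-1]
cv2.imwrite('pics/w37.png',cv2.resize(im[85:185,190:350],None,fx=5,fy=5,interpolation=cv2.INTER_CUBIC))
E
```

```text
[ 0.49532416 -0.21626151  0.14637367] [-0.01  0.   -0.    0.    0.   -0.  ]
[0.496, -0.216, 0.066] 99.8 ->  [[2.01, -0.01, 0.0], [0.0, -0.0, -0.0]] rows>=1.3
```

View pics/w37.png

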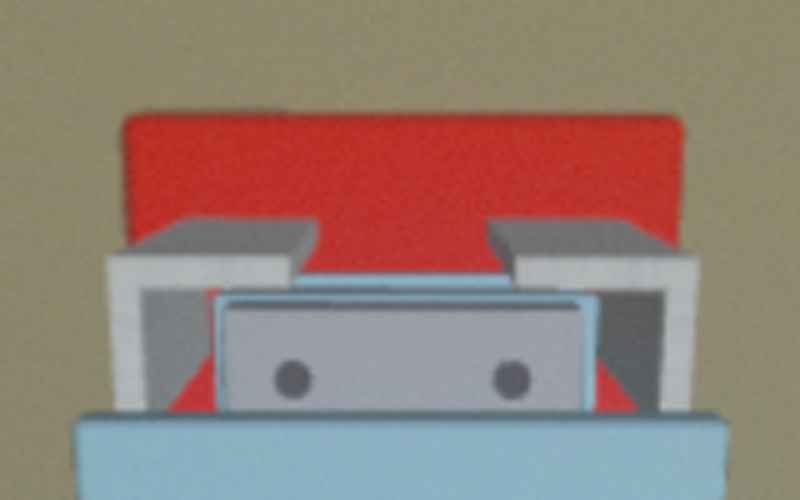

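Centred (angles centre at crop column 403, sheet 401). Lower.

Call:
{"name": "drive_tool", "arguments": {
  "deltas": [
    [[0.3,-0.01,0.01],[0,0,0]],
    [[0.8,-0.01,0.01],[0,0,0]],
    [[1.3,-0.01,0.01],[0,0,0]],
    [[1.7,-0.01,0.01],[0,0,0]],
    [[1.95,-0.01,0.01],[0,0,0]]
  ]
}}

```text
time_s: 57.22
eef_pos: [0.4953, -0.2144, 0.0667]
tcp_rot: [-1.334, 1.123, 1.338]
ft_force: [-0.5, 0.6, 0.9]
finger_gap: 0.682
```

Call:
{"name": "drive_tool", "arguments": {
  "deltas": [
    [[0,0,0],[0,0,0]],
    [[0,0,0],[0,0,0]]
  ]
}}

```text
time_s: 57.48
eef_pos: [0.4963, -0.2149, 0.0694]
tcp_rot: [-1.337, 1.122, 1.335]
ft_force: [-0.5, -0.8, -0.6]
finger_gap: 0.677
```

Call:
{"name": "drive_tool", "arguments": {
  "deltas": [
    [[0.07,0,-0.03],[0,0,0]],
    [[0.13,0,-0.03],[0,0,0]],
    [[0.18,0,-0.03],[0,0,0]],
    [[0.21,0,-0.03],[0,0,0]],
    [[0.21,0,-0.03],[0,0,0]]
  ]
}}

```text
time_s: 58.1
eef_pos: [0.496, -0.2158, 0.06]
tcp_rot: [-1.336, 1.122, 1.336]
ft_force: [0.3, -0.4, -0.5]
finger_gap: 0.679
```

Call:
{"name": "drive_tool", "arguments": {
  "deltas": [
    [[0.02,0,0],[0,0,0]],
    [[0.02,0,0],[0,0,0]]
  ],
  "claw": 76
}}

```text
time_s: 58.35
eef_pos: [0.4961, -0.2159, 0.0594]
tcp_rot: [-1.336, 1.122, 1.336]
ft_force: [0.3, -0.3, -0.1]
finger_gap: 0.895
```

Call:
{"name": "drive_tool", "arguments": {
  "deltas": [
    [[-0.6,0,0],[0,0,0]],
    [[-1.7,0,0],[0,0,0]],
    [[-2.5,0,0],[0,0,0]],
    [[-2.7,0,0],[0,0,0]],
    [[-2.7,0,0],[0,0,0]]
  ]
}}

```text
time_s: 58.98
eef_pos: [0.4961, -0.2159, 0.1669]
tcp_rot: [-1.336, 1.122, 1.336]
ft_force: [-0.0, -0.5, -0.6]
finger_gap: 0.889
```

```bash
python3 - <<'E'
from h import *
s,c=snap('wrist','w38.png'); print(s['eef_pos'],s['time_s'],s['ft_force'],s['finger_gap'])
s,c=snap('scene')
print([(round(d['p'],2),np.round(d['xyz'],3).tolist()) for d in eyes.recognise('scene','plate0')])
rel([.46,.06,.17],92);rel([.4275,.293,.16],84.4)
E
```

```text
[ 0.49609702 -0.21587012  0.1669492 ] 58.975 [-0.04166446 -0.53215884 -0.57230299] 0.8888556084608059
[(0.91, [0.742, -0.09, 0.006]), (0.87, [0.421, 0.248, 0.01]), (0.81, [0.246, 0.352, 0.008]), (0.75, [0.248, -0.263, 0.005]), (0.72, [0.805, 0.151, 0.013])]
[0.46, 0.06, 0.17] 92 ->  [[-0.11, -0.32, 6.94], [0.79, 0.01, -0.02]] rows>=4.4
[0.428, 0.293, 0.16] 84.4 ->  [[0.15, -0.52, 12.81], [1.55, 0.01, -0.02]] rows>=8.2
```

View pics/w38.png

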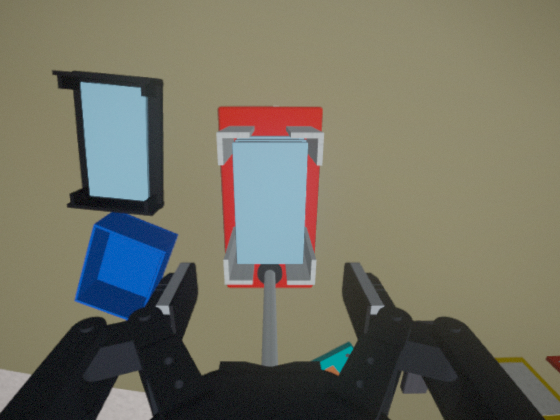

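Call:
{"name": "drive_tool", "arguments": {
  "deltas": [
    [[0.0,0.0,1.3],[0.1,0,0]],
    [[0.0,-0.1,2.8],[0.3,0,0]],
    [[0.0,-0.2,4.3],[0.5,0,0]],
    [[0.0,-0.25,5.8],[0.7,0,0]],
    [[0.0,-0.3,7.3],[0.9,0,0]]
  ]
}}

```text
time_s: 59.75
eef_pos: [0.4564, 0.0755, 0.1659]
tcp_rot: [-1.219, 1.204, 1.221]
ft_force: [1.0, -0.5, -0.2]
finger_gap: 0.89
```

```bash
python3 -c "
from h import *
rel([.425,.245,.16],86)"
```

```text
[0.425, 0.245, 0.16] 86 ->  [[0.15, 0.72, 4.25], [0.49, -0.0, -0.01]] rows>=2.8
```

Call:
{"name": "drive_tool", "arguments": {
  "deltas": [
    [[0,0.2,1.3],[0.2,0,0]],
    [[0.1,0.4,2.7],[0.4,0,0]],
    [[0.15,0.6,3.8],[0.49,0,0]],
    [[0.15,0.72,4.1],[0.49,0,0]],
    [[0.15,0.72,4.1],[0.49,0,0]]
  ]
}}

```text
time_s: 60.38
eef_pos: [0.4255, 0.2373, 0.1604]
tcp_rot: [-1.16, 1.242, 1.16]
ft_force: [-0.2, 0.0, -0.1]
finger_gap: 0.894
```

Call:
{"name": "drive_tool", "arguments": {
  "deltas": [
    [[0,0,0],[0,0,0]]
  ]
}}

```text
time_s: 60.5
eef_pos: [0.4263, 0.2362, 0.1611]
tcp_rot: [-1.158, 1.242, 1.157]
ft_force: [0.3, 0.2, 0.6]
finger_gap: 0.89
```

```bash
python3 - <<'E'
from plate import *
s,c=snap('wrist','w39.png'); print(s['eef_pos'],s['joint_vel'].round(2))
x,y,a,w,h=findplate(s,c,seed=[.424,.243,.01]);print(x,y,a,w,h)
rel([x+.001,y,.003],90+a)
E
```

```text
[0.42634733 0.23616697 0.16106482] [-0.01 -0.01 -0.01  0.   -0.    0.  ]
0.4116910705566406 0.24454891967773437 -5.2470703125 105.61448669433594 55.45659637451172
[0.413, 0.245, 0.003] 84.7529296875 ->  [[3.96, 0.36, 0.19], [0.12, -0.0, 0.0]] rows>=2.5
```

View pics/w39.png

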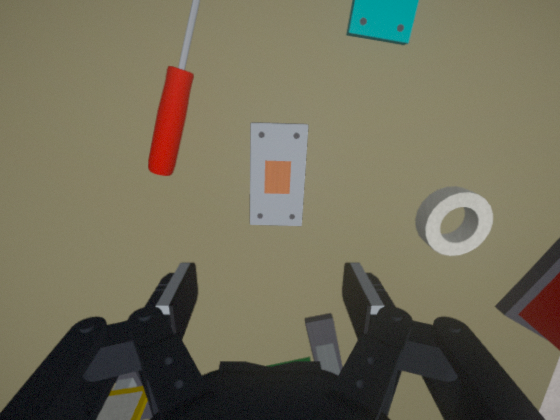

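Call:
{"name": "drive_tool", "arguments": {
  "deltas": [
    [[0.8,0.36,0.19],[0.12,0,0]],
    [[2.0,0.36,0.19],[0.12,0,0]],
    [[3.0,0.36,0.19],[0.12,0,0]],
    [[3.6,0.36,0.19],[0.12,0,0]],
    [[3.9,0.36,0.19],[0.12,0,0]]
  ]
}}

```text
time_s: 61.18
eef_pos: [0.412, 0.2445, 0.0039]
tcp_rot: [-1.141, 1.253, 1.142]
ft_force: [0.4, 0.1, -0.4]
finger_gap: 0.891
```

Call:
{"name": "drive_tool", "arguments": {
  "deltas": [
    [[0,0,0],[0,0,0]],
    [[0,0,0],[0,0,0]]
  ]
}}

```text
time_s: 61.42
eef_pos: [0.4132, 0.2461, 0.0069]
tcp_rot: [-1.142, 1.248, 1.141]
ft_force: [-0.7, 0.6, 0.4]
finger_gap: 0.89
```

Call:
{"name": "drive_tool", "arguments": {
  "deltas": [
    [[0.12,0,-0.03],[0,0,0]],
    [[0.13,0,-0.03],[0,0,0]],
    [[0.13,0,-0.03],[0,0,0]]
  ]
}}

```text
time_s: 61.8
eef_pos: [0.4121, 0.2448, 0.0003]
tcp_rot: [-1.143, 1.25, 1.143]
ft_force: [0.5, -0.2, -0.4]
finger_gap: 0.89
```

Call:
{"name": "drive_tool", "arguments": {
  "deltas": [
    [[0,0,0],[0,0,0]],
    [[0,0,0],[0,0,0]],
    [[0,0,0],[0,0,0]]
  ],
  "claw": 45
}}

```text
time_s: 62.18
eef_pos: [0.4125, 0.245, 0.0009]
tcp_rot: [-1.143, 1.249, 1.142]
ft_force: [-0.9, -0.6, 4.3]
finger_gap: 0.626
```

Call:
{"name": "drive_tool", "arguments": {
  "deltas": [
    [[-0.2,0,0],[0,0,0]],
    [[-0.6,0,0],[0,0,0]],
    [[-0.8,0,0],[0,0,0]]
  ]
}}

```text
time_s: 62.55
eef_pos: [0.4126, 0.245, 0.0338]
tcp_rot: [-1.143, 1.249, 1.142]
ft_force: [1.1, -0.0, -1.4]
finger_gap: 0.634
```

```bash
python3 - <<'E'
from h import *
rel([.4955,-.216,.16],99.8)
rel([.44,0,.16],95)
E
```

```text
[0.496, -0.216, 0.16] 99.8 ->  [[-3.16, -3.11, -11.29], [-1.5, 0.0, 0.01]] rows>=7.8
[0.44, 0.0, 0.16] 95 ->  [[-3.16, -1.24, -6.04], [-1.02, 0.0, 0.01]] rows>=4.4
```

Call:
{"name": "drive_tool", "arguments": {
  "deltas": [
    [[-1.0,0,-0.5],[-0.1,0,0]],
    [[-2.2,-0.2,-1.8],[-0.3,0,0]],
    [[-3.1,-0.5,-3.1],[-0.5,0,0]],
    [[-3.16,-0.9,-4.6],[-0.8,0,0]],
    [[-3.16,-1.24,-6.0],[-1.0,0,0]]
  ]
}}

```text
time_s: 63.18
eef_pos: [0.4399, 0.0033, 0.1606]
tcp_rot: [-1.275, 1.164, 1.27]
ft_force: [-0.5, 0.5, -1.7]
finger_gap: 0.628
```

```bash
python3 - <<'E'
from h import *
rel([.4955,-.216,.16],99.8)
E
```

```text
[0.496, -0.216, 0.16] 99.8 ->  [[0.02, -0.91, -5.58], [-0.48, -0.0, 0.02]] rows>=3.6
```

Call:
{"name": "drive_tool", "arguments": {
  "deltas": [
    [[0,-0.2,-1.4],[-0.1,0,0]],
    [[0,-0.5,-2.9],[-0.25,0,0]],
    [[0,-0.75,-4.3],[-0.4,0,0]],
    [[0,-0.9,-5.3],[-0.48,0,0]],
    [[0,-0.9,-5.6],[-0.48,0,0]]
  ]
}}

```text
time_s: 63.8
eef_pos: [0.4939, -0.2174, 0.1584]
tcp_rot: [-1.33, 1.127, 1.331]
ft_force: [-0.4, 0.6, -1.8]
finger_gap: 0.624
```

Call:
{"name": "drive_tool", "arguments": {
  "deltas": [
    [[0,0,0],[0,0,0]],
    [[0,0,0],[0,0,0]]
  ]
}}

```text
time_s: 64.05
eef_pos: [0.4941, -0.214, 0.1588]
tcp_rot: [-1.333, 1.124, 1.333]
ft_force: [-1.0, 0.3, -1.8]
finger_gap: 0.634
```

```bash
python3 - <<'E'
from h import *
s,c=snap('wrist','w40.png'); print(s['eef_pos'],s['joint_vel'].round(2),s['ft_force'])
rel([.496,-.216,.075],99.8)
E
```

```text
[ 0.4940947  -0.21398446  0.15879714] [ 0.01 -0.01  0.   -0.   -0.   -0.  ] [-1.03732846  0.29141968 -1.8446104 ]
[0.496, -0.216, 0.075] 99.8 ->  [[2.1, -0.04, -0.06], [-0.01, 0.0, 0.0]] rows>=1.3
```

View pics/w40.png

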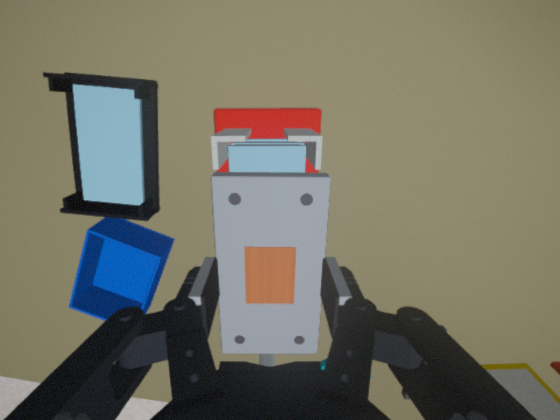

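Call:
{"name": "drive_tool", "arguments": {
  "deltas": [
    [[0.3,-0.01,-0.05],[0,0,0]],
    [[0.8,-0.01,-0.05],[0,0,0]],
    [[1.4,-0.01,-0.05],[0,0,0]],
    [[1.8,-0.01,-0.05],[0,0,0]],
    [[2.05,-0.01,-0.05],[0,0,0]]
  ]
}}

```text
time_s: 64.72
eef_pos: [0.4942, -0.2167, 0.0746]
tcp_rot: [-1.33, 1.125, 1.334]
ft_force: [-0.1, 0.2, -1.0]
finger_gap: 0.633
```

Call:
{"name": "drive_tool", "arguments": {
  "deltas": [
    [[0,0,0],[0,0,0]],
    [[0,0,0],[0,0,0]]
  ]
}}

```text
time_s: 64.97
eef_pos: [0.4953, -0.2174, 0.0774]
tcp_rot: [-1.333, 1.125, 1.331]
ft_force: [-0.0, -0.4, -0.8]
finger_gap: 0.631
```

Call:
{"name": "drive_tool", "arguments": {
  "deltas": [
    [[0.07,0.01,0.03],[0,0,0]],
    [[0.13,0.01,0.03],[0,0,0]],
    [[0.19,0.01,0.03],[0,0,0]],
    [[0.23,0.01,0.03],[0,0,0]],
    [[0.23,0.01,0.03],[0,0,0]]
  ]
}}

```text
time_s: 65.6
eef_pos: [0.4942, -0.216, 0.0672]
tcp_rot: [-1.332, 1.125, 1.332]
ft_force: [0.3, -0.7, -1.5]
finger_gap: 0.63
```

Call:
{"name": "drive_tool", "arguments": {
  "deltas": [
    [[0,0,0],[0,0,0]],
    [[0,0,0],[0,0,0]]
  ],
  "claw": 76
}}

```text
time_s: 65.85
eef_pos: [0.4944, -0.2161, 0.0677]
tcp_rot: [-1.333, 1.125, 1.331]
ft_force: [-0.3, 0.5, -0.6]
finger_gap: 0.889
```

Call:
{"name": "drive_tool", "arguments": {
  "deltas": [
    [[-0.6,0,0],[0,0,0]],
    [[-1.7,0,0],[0,0,0]],
    [[-2.3,0,0],[0,0,0]],
    [[-2.5,0,0],[0,0,0]],
    [[-2.5,0,0],[0,0,0]]
  ]
}}

```text
time_s: 66.47
eef_pos: [0.4943, -0.216, 0.1672]
tcp_rot: [-1.332, 1.125, 1.332]
ft_force: [-0.0, -0.3, -0.3]
finger_gap: 0.888
```

```bash
python3 - <<'E'
from h import *
s,c=snap('wrist','w41.png'); print(s['eef_pos'],s['time_s'],s['ft_force'],s['finger_gap'])
rel([.4734,-.3752,.13],93.9)
E
```

```text
[ 0.49427982 -0.21602559  0.16717878] 66.475 [-0.01467404 -0.30273402 -0.26373875] 0.8882398606997366
[0.473, -0.375, 0.13] 93.9 ->  [[0.9, 1.17, -3.84], [0.57, 0.0, -0.01]] rows>=2.6
```

View pics/w41.png

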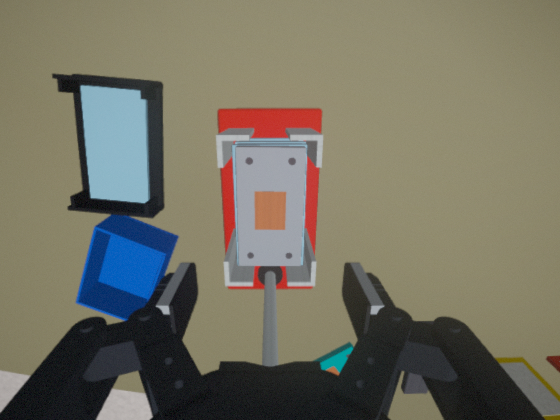

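Good. Last sheet (grasp near TCP z = 0.009).

Call:
{"name": "drive_tool", "arguments": {
  "deltas": [
    [[0.1,0.3,-1.0],[0.2,0,0]],
    [[0.3,0.7,-2.3],[0.4,0,0]],
    [[0.5,1.1,-3.4],[0.58,0,0]],
    [[0.9,1.17,-3.86],[0.58,0,0]],
    [[0.9,1.17,-3.86],[0.58,0,0]]
  ]
}}

```text
time_s: 67.15
eef_pos: [0.4727, -0.3757, 0.1274]
tcp_rot: [-1.252, 1.177, 1.263]
ft_force: [0.7, 0.2, -0.3]
finger_gap: 0.893
```

Call:
{"name": "drive_tool", "arguments": {
  "deltas": [
    [[0,0,0],[0,0,0]]
  ]
}}

```text
time_s: 67.28
eef_pos: [0.4742, -0.3747, 0.1308]
tcp_rot: [-1.258, 1.176, 1.26]
ft_force: [0.2, -0.1, 0.6]
finger_gap: 0.888
```

```bash
python3 - <<'E'
from sheet import *
s,c=snap('wrist','w42.png'); print(s['eef_pos'],s['joint_vel'].round(2))
x,y,a,w,h=findsheet(s,c,.016,[.473,-.3755,.016]); print(x,y,a,w,h)
rel([x+.0005,y,.010],90+a)
E
```

```text
[ 0.47424637 -0.3747275   0.13078713] [ 0.01 -0.02 -0.01 -0.   -0.   -0.  ]
0.474913330078125 -0.3752847900390625 3.902952194213867 111.43211364746094 62.177459716796875
[0.475, -0.375, 0.01] 93.90295219421387 ->  [[3.04, -0.02, -0.01], [0.0, 0.0, 0.0]] rows>=1.9
```

View pics/w42.png

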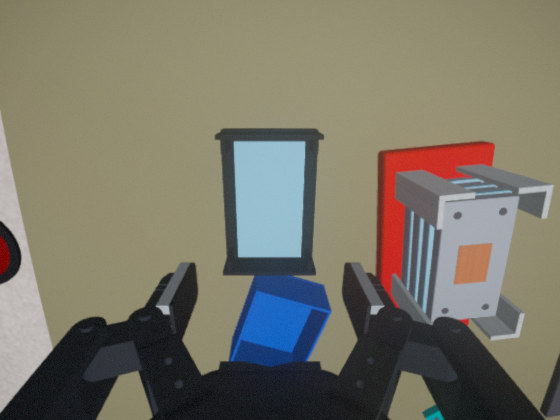

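Call:
{"name": "drive_tool", "arguments": {
  "deltas": [
    [[0.7,-0.01,0],[0,0,0]],
    [[1.6,-0.01,0],[0,0,0]],
    [[2.4,-0.01,0],[0,0,0]],
    [[2.85,-0.01,0],[0,0,0]],
    [[2.97,-0.01,0],[0,0,0]]
  ]
}}

```text
time_s: 67.95
eef_pos: [0.4744, -0.3751, 0.012]
tcp_rot: [-1.258, 1.176, 1.26]
ft_force: [-0.5, 0.3, -0.5]
finger_gap: 0.89
```

Call:
{"name": "drive_tool", "arguments": {
  "deltas": [
    [[0,0,0],[0,0,0]],
    [[0,0,0],[0,0,0]]
  ]
}}

```text
time_s: 68.2
eef_pos: [0.4751, -0.3766, 0.0143]
tcp_rot: [-1.261, 1.177, 1.256]
ft_force: [-0.5, -0.8, -0.4]
finger_gap: 0.891
```

Call:
{"name": "drive_tool", "arguments": {
  "deltas": [
    [[0.09,0,0.03],[0,0,0]],
    [[0.1,0,0.03],[0,0,0]],
    [[0.1,0,0.03],[0,0,0]]
  ]
}}

```text
time_s: 68.58
eef_pos: [0.4742, -0.3748, 0.0085]
tcp_rot: [-1.258, 1.177, 1.258]
ft_force: [0.7, 1.5, 0.1]
finger_gap: 0.89
```

Call:
{"name": "drive_tool", "arguments": {
  "deltas": [
    [[0,0,0],[0,0,0]],
    [[0,0,0],[0,0,0]],
    [[0,0,0],[0,0,0]]
  ],
  "claw": 50
}}

```text
time_s: 68.95
eef_pos: [0.4747, -0.3752, 0.0096]
tcp_rot: [-1.26, 1.177, 1.257]
ft_force: [-1.3, 0.1, 6.0]
finger_gap: 0.68
```

Call:
{"name": "drive_tool", "arguments": {
  "deltas": [
    [[-0.1,0,0],[0,0,0]],
    [[-0.3,0,0],[0,0,0]],
    [[-0.7,0,0],[0,0,0]],
    [[-1.2,0,0],[0,0,0]],
    [[-1.8,0,0],[0,0,0]]
  ]
}}

```text
time_s: 69.58
eef_pos: [0.4743, -0.3749, 0.0824]
tcp_rot: [-1.259, 1.177, 1.258]
ft_force: [0.2, -0.6, -0.7]
finger_gap: 0.674
```

```bash
python3 - <<'E'
from h import *
s,c=snap('wrist','w43.png'); print(s['eef_pos'],s['ft_force'],s['finger_gap'])
rel([.4955,-.2162,.165],99.8)
E
```

```text
[ 0.47433852 -0.37493133  0.08240119] [ 0.21422737 -0.63909391 -0.72463995] 0.6741536530942657
[0.496, -0.216, 0.165] 99.8 ->  [[-1.97, -0.77, 3.95], [-0.6, -0.03, 0.03]] rows>=2.9
```

View pics/w43.png

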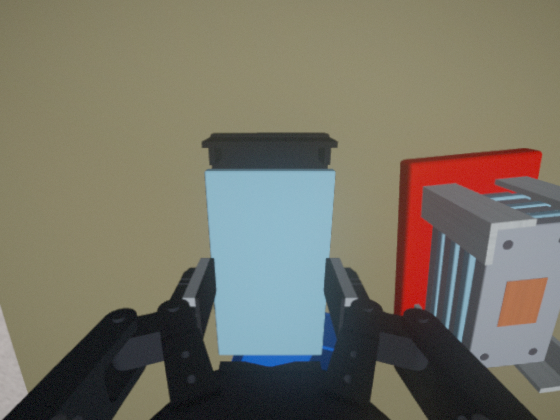

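Call:
{"name": "drive_tool", "arguments": {
  "deltas": [
    [[-1.2,0,0],[0,0,0]],
    [[-2.0,-0.3,1.2],[-0.3,0,0]],
    [[-2.0,-0.6,2.6],[-0.5,0,0]],
    [[-2.0,-0.76,3.7],[-0.6,0,0]],
    [[-2.0,-0.78,3.95],[-0.6,0,0]]
  ]
}}

```text
time_s: 70.25
eef_pos: [0.4953, -0.2129, 0.1618]
tcp_rot: [-1.338, 1.121, 1.335]
ft_force: [-0.3, -0.3, -0.3]
finger_gap: 0.678
```

Call:
{"name": "drive_tool", "arguments": {
  "deltas": [
    [[0,0,0],[0,0,0]],
    [[0,0,0],[0,0,0]]
  ]
}}

```text
time_s: 70.5
eef_pos: [0.4947, -0.2163, 0.1606]
tcp_rot: [-1.334, 1.124, 1.333]
ft_force: [0.6, -1.4, 0.3]
finger_gap: 0.677
```

```bash
python3 - <<'E'
from h import *
s,c=snap('wrist','w44.png'); print(s['eef_pos'],s['joint_vel'].round(2))
rel([.495,-.2162,.081],99.8)
im=c['color'][:,:,::-1]
cv2.imwrite('pics/w44.png',cv2.resize(im[85:185,190:350],None,fx=5,fy=5,interpolation=cv2.INTER_CUBIC))
E
```

```text
[ 0.49468494 -0.2162674   0.16060008] [-0.01  0.01  0.    0.    0.    0.  ]
[0.495, -0.216, 0.081] 99.8 ->  [[1.99, -0.01, 0.0], [-0.01, -0.0, -0.0]] rows>=1.3
```

View pics/w44.png

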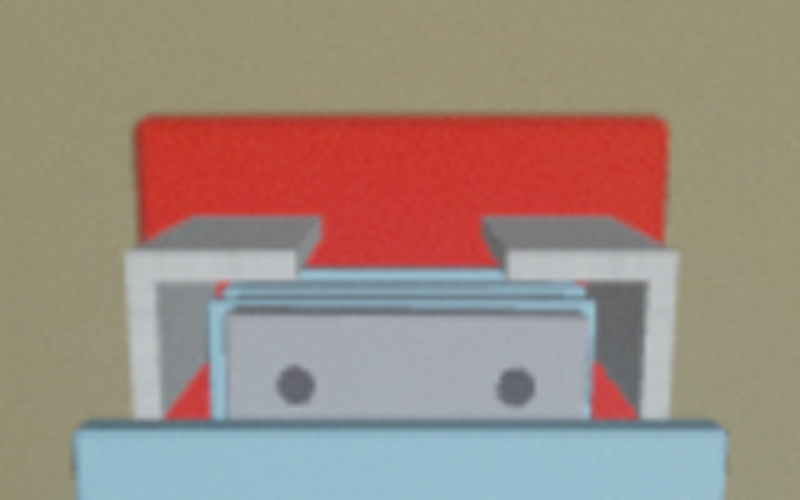

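Call:
{"name": "drive_tool", "arguments": {
  "deltas": [
    [[0.3,-0.01,0],[0,0,0]],
    [[0.8,-0.01,0],[0,0,0]],
    [[1.3,-0.01,0],[0,0,0]],
    [[1.7,-0.01,0],[0,0,0]],
    [[1.93,-0.01,0],[0,0,0]]
  ]
}}

```text
time_s: 71.18
eef_pos: [0.4946, -0.2147, 0.0814]
tcp_rot: [-1.333, 1.124, 1.337]
ft_force: [0.3, -0.6, -0.7]
finger_gap: 0.678
```

Call:
{"name": "drive_tool", "arguments": {
  "deltas": [
    [[0,0,0],[0,0,0]],
    [[0,0,0],[0,0,0]]
  ]
}}

```text
time_s: 71.42
eef_pos: [0.4956, -0.2152, 0.0842]
tcp_rot: [-1.336, 1.123, 1.333]
ft_force: [-0.8, 1.0, -0.7]
finger_gap: 0.68
```

Call:
{"name": "drive_tool", "arguments": {
  "deltas": [
    [[0.07,0,-0.02],[0,0,0]],
    [[0.13,0,-0.02],[0,0,0]],
    [[0.17,0,-0.02],[0,0,0]],
    [[0.2,0,-0.02],[0,0,0]],
    [[0.2,0,-0.02],[0,0,0]]
  ]
}}

```text
time_s: 72.05
eef_pos: [0.4953, -0.2158, 0.0756]
tcp_rot: [-1.335, 1.123, 1.334]
ft_force: [-0.8, 0.4, 2.3]
finger_gap: 0.675
```

Call:
{"name": "drive_tool", "arguments": {
  "deltas": [
    [[0,0,0],[0,0,0]],
    [[0,0,0],[0,0,0]]
  ],
  "claw": 76
}}

```text
time_s: 72.3
eef_pos: [0.4953, -0.2158, 0.0751]
tcp_rot: [-1.334, 1.123, 1.335]
ft_force: [-1.4, 0.0, 1.2]
finger_gap: 0.891
```

Call:
{"name": "drive_tool", "arguments": {
  "deltas": [
    [[-0.6,0,0],[0,0,0]],
    [[-1.7,0,0],[0,0,0]],
    [[-2.9,0,0],[0,0,0]],
    [[-3.5,0,0],[0,0,0]],
    [[-3.5,0,0],[0,0,0]]
  ]
}}

```text
time_s: 72.92
eef_pos: [0.4962, -0.2163, 0.2177]
tcp_rot: [-1.338, 1.122, 1.33]
ft_force: [-0.2, -0.9, -0.7]
finger_gap: 0.886
```

```bash
python3 - <<'E'
from h import *
s,c=snap('wrist','w45.png'); print(s['eef_pos'],s['time_s'],s['ft_force'],s['qpos'].round(2))
s,c=snap('side'); im=c['color'][:,:,::-1]
cv2.imwrite('pics/s45.png',cv2.resize(im[250:400,220:420],None,fx=4,fy=4,interpolation=cv2.INTER_CUBIC))
s,c=snap('scene','sc45.png')
print([(round(d['p'],2),np.round(d['xyz'],3).tolist()) for d in eyes.recognise('scene','tag_full')])
rel([.614,.1495,.32],8.5)
E
```

```text
[ 0.49622381 -0.21626541  0.21774873] 72.925 [-0.16969497 -0.91930491 -0.73029378] [-0.47 -0.07  1.42  0.    1.79 -2.22]
[(0.93, [0.615, 0.154, 0.147])]
[0.614, 0.15, 0.32] 8.5 ->  [[-2.67, -4.49, 8.49], [9.13, -0.0, -0.02]] rows>=8.5
```

View pics/s45.png

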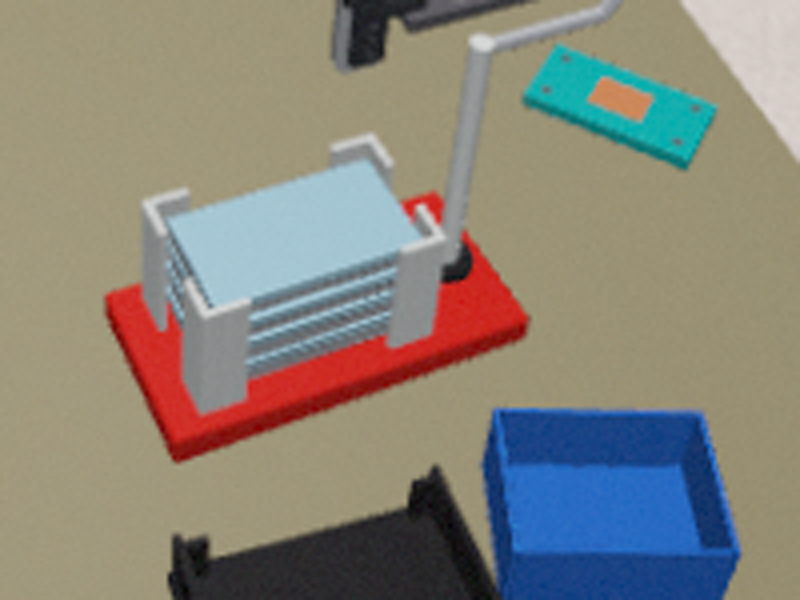

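View pics/w45.png

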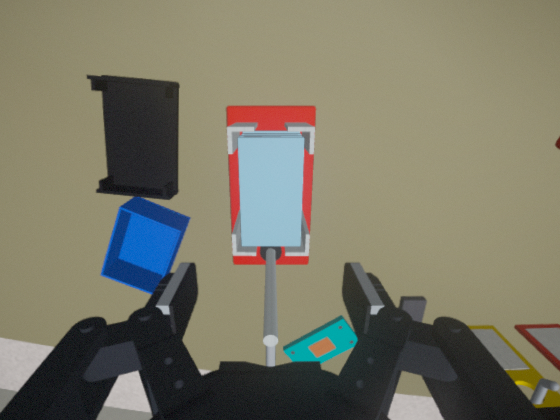

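View pics/sc45.png

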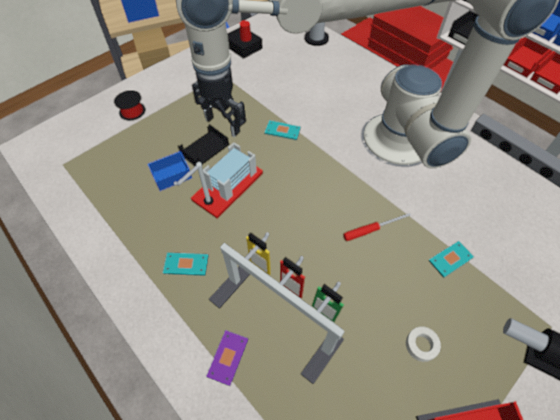

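Call:
{"name": "drive_tool", "arguments": {
  "deltas": [
    [[-1.0,-0.3,0.6],[1.0,0,0]],
    [[-2.0,-1.0,2.0],[2.0,0,0]],
    [[-2.6,-1.8,3.5],[3.05,0,0]],
    [[-2.67,-2.6,5.0],[4.1,0,0]],
    [[-2.67,-3.4,6.4],[5.15,0,0]]
  ],
  "claw": 26
}}

```text
time_s: 73.75
eef_pos: [0.5729, 0.0231, 0.3195]
tcp_rot: [-0.677, 1.464, 0.678]
ft_force: [0.5, 0.3, 0.3]
finger_gap: 0.304
```

```bash
python3 - <<'E'
from h import *
rel([.614,.1495,.29],8.5)
E
```

```text
[0.614, 0.15, 0.29] 8.5 ->  [[0.74, 1.26, 3.08], [4.12, -0.01, -0.0]] rows>=3.8
```

Call:
{"name": "drive_tool", "arguments": {
  "deltas": [
    [[0.1,0.4,1.0],[1.0,0,0]],
    [[0.3,0.8,2.0],[2.0,0,0]],
    [[0.5,1.1,2.8],[3.05,0,0]],
    [[0.7,1.22,3.0],[4.05,0,0]],
    [[0.74,1.22,3.0],[4.12,0,0]]
  ]
}}

```text
time_s: 74.38
eef_pos: [0.6119, 0.1455, 0.2878]
tcp_rot: [-0.123, 1.572, 0.123]
ft_force: [0.4, -0.8, 1.2]
finger_gap: 0.307
```

Call:
{"name": "drive_tool", "arguments": {
  "deltas": [
    [[0,0,0],[0,0,0]]
  ]
}}

```text
time_s: 74.5
eef_pos: [0.6121, 0.1442, 0.29]
tcp_rot: [-0.124, 1.569, 0.123]
ft_force: [0.7, -0.7, -0.3]
finger_gap: 0.304
```

```bash
python3 - <<'E'
from h import *
s,c=snap('wrist'); s,c=snap('wrist'); print(s['eef_pos'],s['joint_vel'].round(2))
im=c['color'][:,:,::-1]
cv2.imwrite('pics/w46.png',cv2.resize(im[120:320,180:380],None,fx=3,fy=3,interpolation=cv2.INTER_CUBIC))
rel([.614,.1495,.2],8.5)
import pickle; pickle.dump((s,c),open('w46.pkl','wb'))
E
```

```text
[0.61216126 0.14396846 0.29065142] [-0.   -0.01 -0.01  0.    0.    0.01]
[0.614, 0.15, 0.2] 8.5 ->  [[2.28, 0.13, 0.06], [0.04, 0.0, 0.0]] rows>=1.5
```

View pics/w46.png

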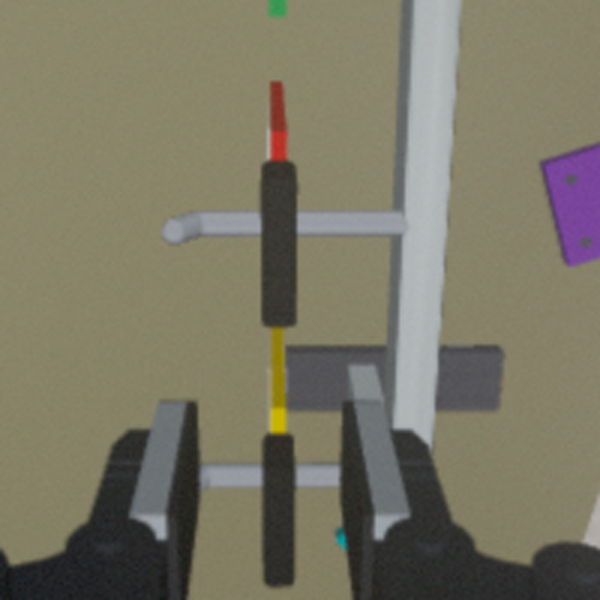

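Call:
{"name": "drive_tool", "arguments": {
  "deltas": [
    [[0.6,0.15,0.06],[0,0,0]],
    [[1.3,0.15,0.06],[0,0,0]],
    [[2.0,0.15,0.06],[0,0,0]],
    [[2.5,0.15,0.06],[0,0,0]],
    [[2.67,0.15,0.06],[0,0,0]]
  ]
}}

```text
time_s: 75.22
eef_pos: [0.6133, 0.1505, 0.1828]
tcp_rot: [-0.121, 1.569, 0.121]
ft_force: [0.5, -0.2, 0.3]
finger_gap: 0.305
```

Call:
{"name": "drive_tool", "arguments": {
  "deltas": [
    [[0,0,0],[0,0,0]]
  ]
}}

```text
time_s: 75.35
eef_pos: [0.6138, 0.1508, 0.1843]
tcp_rot: [-0.121, 1.567, 0.121]
ft_force: [0.4, 0.4, -0.2]
finger_gap: 0.305
```

Call:
{"name": "drive_tool", "arguments": {
  "deltas": [
    [[0,0,0],[0,0,0]],
    [[0,0,0],[0,0,0]],
    [[0,0,0],[0,0,0]]
  ],
  "claw": 0
}}

```text
time_s: 75.72
eef_pos: [0.6142, 0.1511, 0.1855]
tcp_rot: [-0.121, 1.565, 0.121]
ft_force: [0.3, -0.3, 5.2]
finger_gap: 0.099
```

Call:
{"name": "drive_tool", "arguments": {
  "deltas": [
    [[-0.15,0,0],[0,0,0]],
    [[-0.3,0,0],[0,0,0]],
    [[-0.33,0,0],[0,0,0]],
    [[-0.33,0,0],[0,0,0]]
  ]
}}

```text
time_s: 76.22
eef_pos: [0.6137, 0.151, 0.1971]
tcp_rot: [-0.121, 1.567, 0.121]
ft_force: [0.3, 0.0, -1.1]
finger_gap: 0.096
```

```bash
python3 - <<'E'
from h import *
s,c=snap('side'); im=c['color'][:,:,::-1]
cv2.imwrite('pics/s47.png',cv2.resize(im[130:280,250:400],None,fx=4,fy=4,interpolation=cv2.INTER_CUBIC))
print(s['eef_pos'],s['ft_force'],s['finger_gap'])
E
```

```text
[0.61369849 0.15100959 0.19708852] [ 0.25943952  0.03467985 -1.13359504] 0.09598187709345905
```

View pics/s47.png

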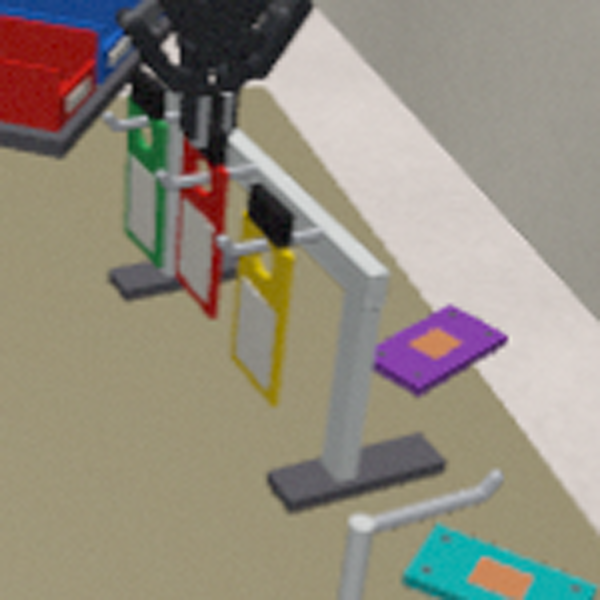

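Call:
{"name": "drive_tool", "arguments": {
  "deltas": [
    [[-0.03,0,-0.2],[0,0,0]],
    [[-0.03,0,-0.55],[0,0,0]],
    [[-0.03,0,-0.9],[0,0,0]],
    [[-0.03,0,-1.25],[0,0,0]],
    [[-0.03,0,-1.6],[0,0,0]]
  ]
}}

```text
time_s: 76.9
eef_pos: [0.5495, 0.141, 0.1983]
tcp_rot: [-0.121, 1.568, 0.121]
ft_force: [-0.0, 0.3, -0.7]
finger_gap: 0.101
```

```bash
python3 - <<'E'
from h import *
s=bot.read_state(); print(s['qpos'].round(2))
a=np.radians(9.8); d=np.array([np.cos(a),np.sin(a),0]); o=np.array([.4941,-.2167,0])
print('pegpt',o+d*.14)
rel(o+d*.195+[0,0,.34],9.8)
E
```

```text
[ 0.19 -0.    1.38  0.    1.76  0.04]
pegpt [ 0.63205711 -0.19287067  0.        ]
[0.686, -0.184, 0.34] 9.8 ->  [[-3.54, -8.54, 2.13], [-0.1, -0.0, -0.0]] rows>=6.1
```

Call:
{"name": "drive_tool", "arguments": {
  "deltas": [
    [[-1.2,0,0],[0,0,0]],
    [[-2.6,0,0],[0,0,0]],
    [[-3.6,-0.8,0.2],[0,0,0]],
    [[-3.7,-2.2,0.6],[-0.03,0,0]],
    [[-3.7,-3.7,1.0],[-0.05,0,0]]
  ]
}}

```text
time_s: 77.53
eef_pos: [0.6129, 0.0003, 0.348]
tcp_rot: [-0.13, 1.564, 0.129]
ft_force: [0.9, 0.8, -1.1]
finger_gap: 0.103
```

```bash
python3 - <<'E'
from h import *
a=np.radians(9.8); d=np.array([np.cos(a),np.sin(a),0]); o=np.array([.4941,-.2167,0])
rel(o+d*.197+[0,0,.33],9.8)
E
```

```text
[0.688, -0.183, 0.33] 9.8 ->  [[0.46, -4.83, 1.1], [-0.03, 0.02, 0.0]] rows>=3.2
```

Call:
{"name": "drive_tool", "arguments": {
  "deltas": [
    [[0,-1.2,0.3],[0,0,0]],
    [[0,-2.5,0.6],[-0.02,0,0]],
    [[0.1,-3.7,0.9],[-0.03,0,0]],
    [[0.3,-4.5,1.05],[-0.03,0,0]],
    [[0.46,-4.7,1.1],[-0.03,0,0]]
  ]
}}

```text
time_s: 78.15
eef_pos: [0.6866, -0.1794, 0.3261]
tcp_rot: [-0.13, 1.569, 0.131]
ft_force: [0.6, 1.0, -0.4]
finger_gap: 0.099
```

Call:
{"name": "drive_tool", "arguments": {
  "deltas": [
    [[0.5,0,0],[0,0,0]],
    [[1.0,0,0],[0,0,0]],
    [[1.0,0,0],[0,0,0]]
  ]
}}

```text
time_s: 78.53
eef_pos: [0.6859, -0.176, 0.286]
tcp_rot: [-0.132, 1.57, 0.134]
ft_force: [-0.6, -0.0, -1.2]
finger_gap: 0.098
```

```bash
python3 - <<'E'
from h import *
s,c=snap('wrist','w48.png'); print(s['eef_pos'],s['joint_vel'].round(2))
a=np.radians(9.8); d=np.array([np.cos(a),np.sin(a),0]); n=np.array([-d[1],d[0],0]); o=np.array([.4941,-.2167,0])
rel(o+d*.197+n*.002+[0,0,.1985],9.8)
print(proj(s,c,[o+d*.14+[0,0,.17],o+d*.171+[0,0,.178],o+d*.1+[0,0,.17]]).round(1).tolist())
E
```

```text
[ 0.68588763 -0.17599564  0.28596039] [-0.   -0.   -0.06 -0.    0.02 -0.  ]
[0.688, -0.181, 0.198] 9.8 ->  [[2.23, -0.13, 0.03], [-0.01, -0.01, -0.01]] rows>=1.4
[[209.3, 209.7], [241.8, 212.7], [166.7, 209.7]]
```

View pics/w48.png

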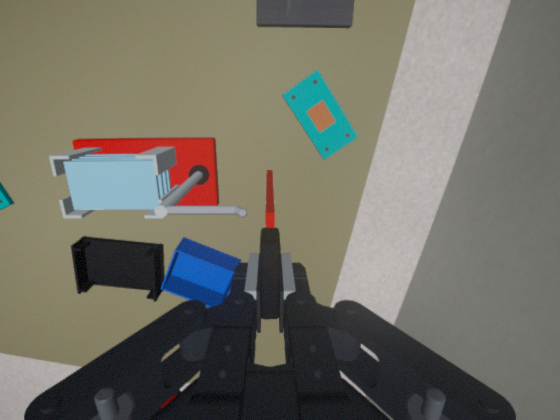

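Call:
{"name": "drive_tool", "arguments": {
  "deltas": [
    [[0.5,-0.14,0.03],[0,0,0]],
    [[1.1,-0.14,0.03],[0,0,0]],
    [[1.7,-0.14,0.03],[0,0,0]],
    [[2.1,-0.14,0.03],[0,0,0]],
    [[2.2,-0.14,0.03],[0,0,0]]
  ]
}}

```text
time_s: 79.2
eef_pos: [0.6886, -0.1822, 0.1995]
tcp_rot: [-0.132, 1.568, 0.133]
ft_force: [0.1, -0.0, -0.4]
finger_gap: 0.097
```

Call:
{"name": "drive_tool", "arguments": {
  "deltas": [
    [[0,0,0],[0,0,0]],
    [[0,0,0],[0,0,0]]
  ]
}}

```text
time_s: 79.45
eef_pos: [0.6892, -0.1827, 0.2016]
tcp_rot: [-0.133, 1.565, 0.131]
ft_force: [-0.7, -0.6, -0.1]
finger_gap: 0.097
```

```bash
python3 - <<'E'
from h import *
s,c=snap('wrist'); im=c['color'][:,:,::-1]
cv2.imwrite('pics/w49.png',cv2.resize(im[130:330,140:360],None,fx=3,fy=3,interpolation=cv2.INTER_CUBIC))
s,c=snap('side'); im=c['color'][:,:,::-1]
cv2.imwrite('pics/s49.png',cv2.resize(im[190:340,290:440],None,fx=4,fy=4,interpolation=cv2.INTER_CUBIC))
print(s['eef_pos'],s['ft_force'])
a=np.radians(9.8); d=np.array([np.cos(a),np.sin(a),0]); n=np.array([-d[1],d[0],0]); o=np.array([.4941,-.2167,0])
rel(o+d*.142+n*.0015+[0,0,.1985],9.8)
E
```

```text
[ 0.68914816 -0.18271388  0.20146317] [-0.17904276 -0.04846601 -1.6020499 ]
[0.634, -0.191, 0.198] 9.8 ->  [[0.07, 0.03, -1.4], [-0.02, 0.01, 0.0]] rows>=0.9
```

View pics/w49.png

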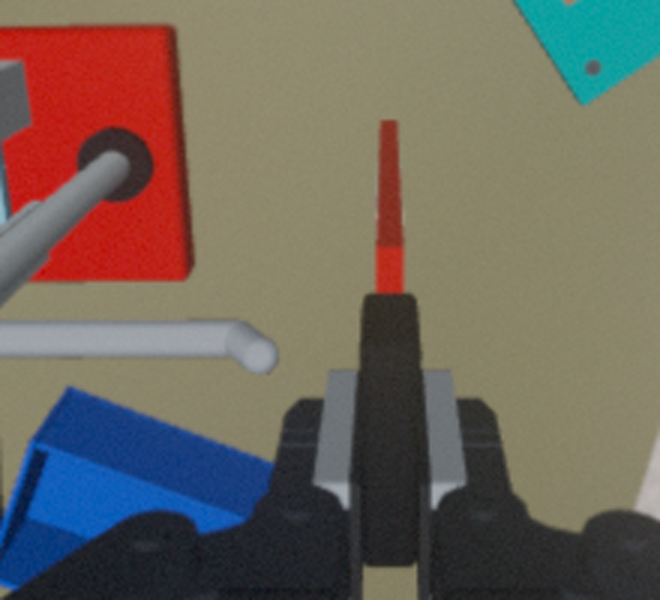

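View pics/s49.png

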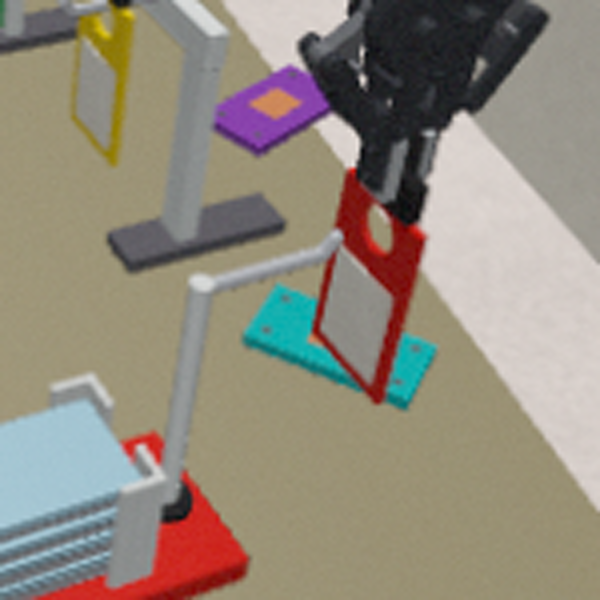

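Call:
{"name": "drive_tool", "arguments": {
  "deltas": [
    [[0.06,0.04,0],[0,0,0]],
    [[0.06,0.04,-0.3],[0,0,0]],
    [[0.06,0.04,-0.65],[0,0,0]],
    [[0.06,0.04,-1.0],[0,0,0]],
    [[0.06,0.04,-1.35],[0,0,0]]
  ]
}}

```text
time_s: 80.18
eef_pos: [0.6348, -0.19, 0.1975]
tcp_rot: [-0.132, 1.567, 0.132]
ft_force: [-0.2, -0.4, -0.6]
finger_gap: 0.095
```

Call:
{"name": "drive_tool", "arguments": {
  "deltas": [
    [[0,0,0],[0,0,0]],
    [[0.1,0,0],[0,0,0]],
    [[0.2,0,0],[0,0,0]]
  ]
}}

```text
time_s: 80.55
eef_pos: [0.6356, -0.1899, 0.1889]
tcp_rot: [-0.132, 1.567, 0.133]
ft_force: [-0.4, -0.3, -0.4]
finger_gap: 0.099
```

```bash
python3 - <<'E'
from h import *
s,c=snap('wrist'); im=c['color'][:,:,::-1]
cv2.imwrite('pics/w50.png',cv2.resize(im[130:330,140:360],None,fx=3,fy=3,interpolation=cv2.INTER_CUBIC))
s,c=snap('side'); im=c['color'][:,:,::-1]
cv2.imwrite('pics/s50.png',cv2.resize(im[190:340,290:440],None,fx=4,fy=4,interpolation=cv2.INTER_CUBIC))
print(s['eef_pos'],s['ft_force'])
E
```

```text
[ 0.63539117 -0.18980032  0.18798539] [-0.06988607  0.06425806 -0.91207138]
```

View pics/s50.png

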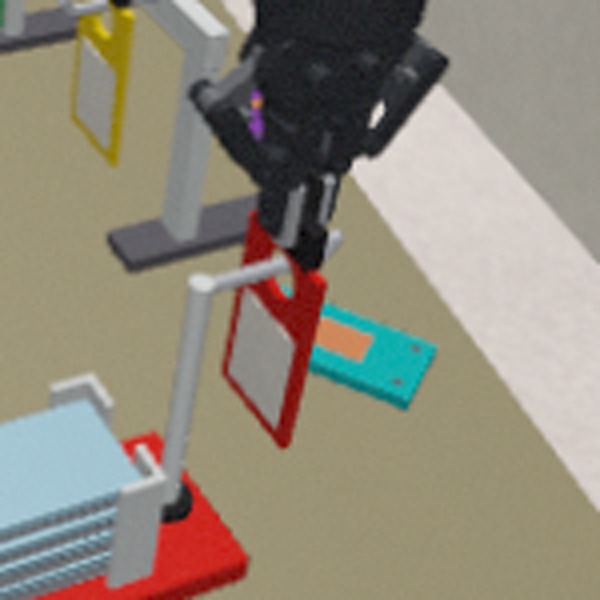

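View pics/w50.png

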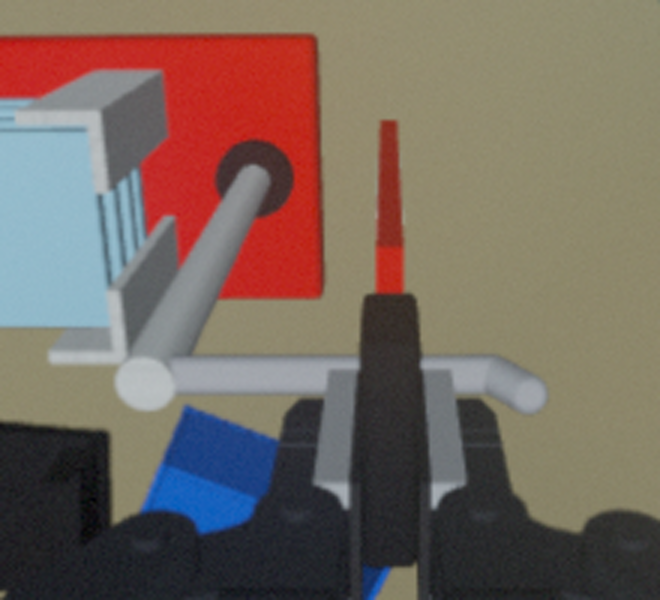

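Call:
{"name": "drive_tool", "arguments": {
  "deltas": [
    [[0.04,0,0],[0,0,0]],
    [[0.07,0,0],[0,0,0]],
    [[0.07,0,0],[0,0,0]]
  ]
}}

```text
time_s: 81.03
eef_pos: [0.6353, -0.1901, 0.1867]
tcp_rot: [-0.132, 1.567, 0.132]
ft_force: [-1.4, 0.1, -0.7]
finger_gap: 0.097
```

Call:
{"name": "drive_tool", "arguments": {
  "deltas": [
    [[0.02,0,0],[0,0,0]],
    [[0.02,0,0],[0,0,0]]
  ],
  "claw": 24
}}

```text
time_s: 81.28
eef_pos: [0.6353, -0.1901, 0.1861]
tcp_rot: [-0.132, 1.567, 0.132]
ft_force: [-0.5, 0.7, -0.3]
finger_gap: 0.28
```

Call:
{"name": "drive_tool", "arguments": {
  "deltas": [
    [[-0.6,0,0],[0,0,0]],
    [[-1.6,0,0],[0,0,0]],
    [[-2.8,0,0],[0,0,0]],
    [[-3.6,0,0],[0,0,0]],
    [[-3.6,0,0],[0,0,0]]
  ]
}}

```text
time_s: 81.9
eef_pos: [0.6358, -0.1903, 0.3342]
tcp_rot: [-0.134, 1.56, 0.13]
ft_force: [0.8, -0.3, -0.2]
finger_gap: 0.276
```

Call:
{"name": "drive_tool", "arguments": {
  "deltas": [
    [[0,0.5,-1.2],[0,0,0]],
    [[0,1.0,-2.4],[0,0,0]],
    [[0,1.5,-3.5],[0,0,0]],
    [[0,1.5,-3.5],[0,0,0]],
    [[0,1.5,-3.5],[0,0,0]]
  ]
}}

```text
time_s: 82.52
eef_pos: [0.4874, -0.1544, 0.329]
tcp_rot: [-0.132, 1.567, 0.132]
ft_force: [-0.3, 0.3, 0.3]
finger_gap: 0.278
```

```bash
python3 - <<'E'
from h import *
s,c=snap('side','side51.png'); im=c['color'][:,:,::-1]
cv2.imwrite('pics/s51.png',cv2.resize(im[130:400,220:440],None,fx=2.6,fy=2.2,interpolation=cv2.INTER_CUBIC))
s,c=snap('scene','sc51.png')
print(s['eef_pos'],s['ft_force'],s['time_s'])
E
```

```text
[ 0.48782776 -0.15456029  0.32894191] [-0.28839875 -1.1039721   0.17345475] 82.575
```

View pics/s51.png

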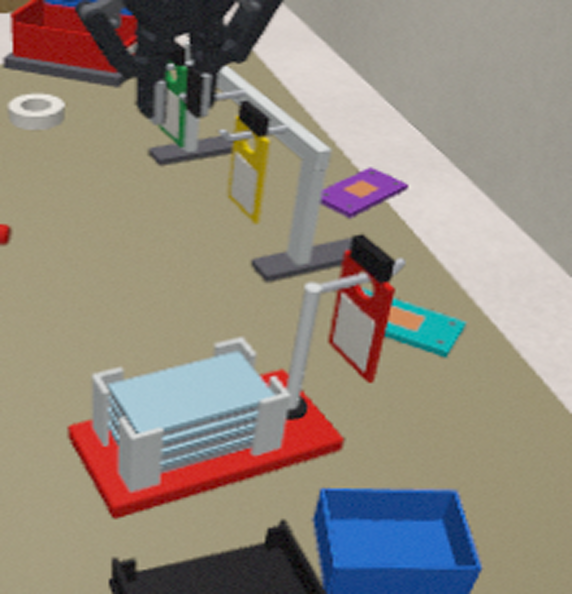

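View pics/sc51.png

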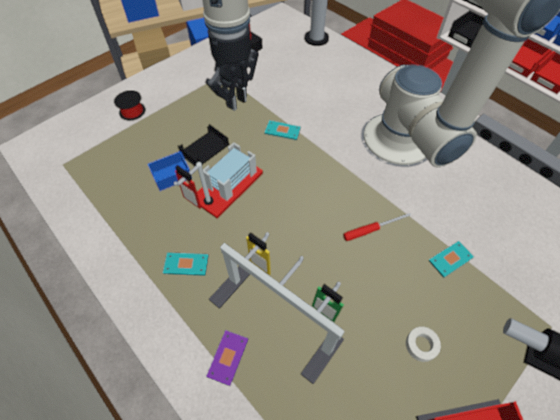

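Call:
{"name": "drive_tool", "arguments": {
  "deltas": [
    [[0,0,0],[0,0,0]],
    [[0,0,0],[0,0,0]],
    [[0,0,0],[0,0,0]],
    [[0,0,0],[0,0,0]],
    [[0,0,0],[0,0,0]]
  ]
}}

```text
time_s: 83.25
eef_pos: [0.4872, -0.1544, 0.33]
tcp_rot: [-0.132, 1.567, 0.132]
ft_force: [0.3, -0.1, 0.2]
finger_gap: 0.28
```

Call:
{"name": "drive_tool", "arguments": {
  "deltas": [
    [[0,0,0],[0,0,0]],
    [[0,0,0],[0,0,0]],
    [[0,0,0],[0,0,0]],
    [[0,0,0],[0,0,0]],
    [[0,0,0],[0,0,0]]
  ]
}}

```text
time_s: 83.88
eef_pos: [0.4872, -0.1544, 0.33]
tcp_rot: [-0.132, 1.567, 0.132]
ft_force: [-0.1, 0.1, -0.7]
finger_gap: 0.283
```

```bash
python3 - <<'E'
from h import *
s,c=snap('side'); im=c['color'][:,:,::-1]
A=cv2.resize(im[220:310,330:400],None,fx=5,fy=5,interpolation=cv2.INTER_CUBIC)
s,c=snap('scene'); im=c['color'][:,:,::-1]
B=cv2.resize(im[160:220,160:250],None,fx=4,fy=4,interpolation=cv2.INTER_CUBIC)
C=cv2.resize(im[260:320,290:380],None,fx=4,fy=4,interpolation=cv2.INTER_CUBIC)
o=np.zeros((490,720,3),np.uint8); o[:450,:350]=A; o[:240,355:715]=B; o[245:485,355:715]=C
cv2.imwrite('pics/f52.png',o)
E
```

```text
(no output)
```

View pics/f52.png

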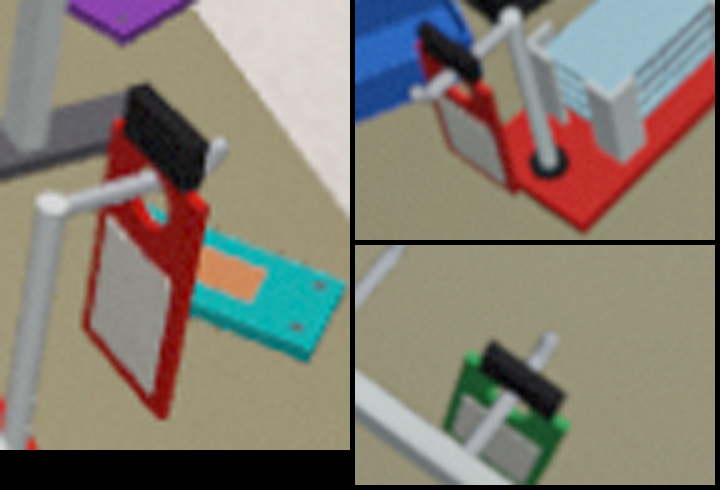

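Both moved tags hang by their holes, straight and still. Handing in.

```bash
python3 -c "
from h import *
print(job.job_done()); print(bot.read_state()['time_s'])"
```

```text
the job is handed in; nothing more can be done
None
the job is handed in; nothing more can be done
```

The job is done and handed in at about 84 s of the 210 s allowed. `job_done` reports no verdict, so what follows is from my own checks.

- **Green tag:** moved from the carrier to the free peg 2 of the stand.
- **Load:** all four plates are stacked in the carrier, with one sheet on top of each, including the last. With four plates there was no spare sheet, so the rack is empty.
- **Red tag:** moved from peg 1 to the carrier's peg, only once the load was complete.

**Last checks:** the final side and scene pictures show the stack square between the corner angles. Both moved tags hang by their holes without swinging. The yellow tag, tape roll and blue bin were never touched, and the arm is clear of everything.

**What did not go smoothly:**
- The first sheet grasp closed above the pile, and the second try worked.
- The grip on the third plate failed and it ended up about 4 cm aside, either slipped or knocked, too close to the fourth plate. I pushed it clear with closed fingers and gripped it again.
- The fourth plate was knocked aside during the run. I found it again in the images before grasping it.
- Lowering the second plate gave one brief wrist-force reading of about 46 N, through the held plate onto the stack. That is under the 120 N wrist limit. I do not think it counts against the 40 N limit on the arm and gripper body, but I cannot confirm that. I slowed the later descents, and no later reading was above about 8 N.

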